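# Put the microscope's accessories back in their caddy

## Robot

A 6-joint arm with a two-finger parallel gripper is mounted at the origin on the work surface. World frame = base frame: x ahead of the robot, y to its left, z up, the work surface at z = 0. Lengths are in m, angles in rad, forces in N, time in s.
With the tool pointing down it reaches from about 0.275 to 0.75 m from the base axis. Payload 10.2 kg.
Tool frame: the origin (TCP) lies midway between the tips of the shut fingers; the grasp point (between the pads) lies 19 mm behind it; z points along the fingers, y is the direction in which the jaws open and shut (so a half turn about z gives the same grasp; the last joint's range is limited). The gripper opens to 85 mm and grips with 20 to 120 N. Pads are 22 mm wide; open, the fingers measure 114 mm over their backs; the gripper's body (76 mm by 85 mm) begins 54 mm behind the grasp point. The pads swing forward as they close: fully open they stand 13 mm farther back than shut.
Start: joints at [1.11, 0.313, 1.498, -0, 1.331, -0.223], TCP at [0.124, 0.51, 0.231] pointing down, gripper open.
Joint ranges: [-2.94, 2.94], [-0.97, 2.17], [0.19, 2.56], [-1.23, 4.37], [0.02, 3.11], [-2.88, 2.88]. Speed limits (rad/s): [2.39, 2.39, 3.01, 3.14, 3.14, 3.14].

## Interface

Orientations are given as a 3x3 rotation matrix whose columns are the frame's x, y, z axes.
In Python, from workcell import arm gives the robot as it stands.
- The arm moves only by the tool move_arm, never from a script. Its argument "motion" is a list of rows, each a list of 3 entries, a list of its own where there are three numbers: the turn, a rotation vector about the tool's x, y, z each as a share of 4 degrees, from -1 to 1, then the shift along the tool's x, y, z each as a share of 0.02 m, from -1 to 1, then the gripper's target within -1 to 1 (shut at 1, half-way at 0, fully open at -1). In form: [[[wx, wy, wz], [dx, dy, dz], fingers], ...]. A call has 1 to 20 rows; each row shifts and turns the pose as measured when the row begins, along the tool's axes as they then stand; what a row does not reach is not made up. A row lasts 1/12 s, in which the tool goes at most 41.7 mm and 7.16 degrees, less where a joint would pass 70% of its speed; a pose out of reach is approached as far as the arm can. A call with a number of a shift or a turn outside -1 to 1 is refused whole. A call with a gripper value outside its range is refused whole. The fingers move at their own pace and stop on an object; "squeeze" is the grip in N (left out, the last holds). Time passes only in rows, so rows that do not move let the fingers close. It gives the time, the measured TCP pose, the force and the opening at its end, in the units of the state.
- arm.get_state(): the state, without advancing time (a new reading comes with each control period).
- arm.capture(name): name is "scene" or "side" or "wrist"; returns a dict with "pixels" (480x640x3 uint8, blue, green, red), "vertical_fov" (degrees; the focal length in pixels is half the picture's height over the tangent of half this angle, whatever the lens; pixels are square), "cx", "cy" (the principal point, pixels), "R" (3x3) and "t" (3): a world point X has camera coordinates R X + t. Camera axes: x right, y down, z forward; pixel columns grow to the right and rows downward; lengths in m; the calibration is good to about 2 mm. A picture is of the moment at which its call begins. There is no depth.
- arm.sign_off(): hands the job in, once; it reports no verdict.
Trained networks look in the newest picture that a camera, given by its name, has taken for a name from the list of things; names that differ only in an ending like _2 or _b are one class to them, and where a whole thing is asked for, a point or a joint stands for the part that bears it (a point fixed in the world has none). Each returns a list of dicts, best first, with "conf" (0 to 1); they miss things now and then, are a little off and sometimes report something else, mostly with a low value. They report only what shows in the picture. A call takes as long as a camera call. They do not tell look-alikes from the thing itself.
- arm.recognise(target, camera): "at" ([column, row] in pixels, amid what is visible of it).
- arm.outline_of(target, camera): "pixels" (480x640 bool, what is visible of it) and "at" ([column, row] in pixels, amid what is visible of it).
- arm.place_of(target, camera): "at" ([column, row] in pixels: a listed point, or the origin of a listed thing).
The state is a dict: "t": time; "joints": joint angles; "joint_vel": joint speeds; "effort": joint torques, N m; "eef_pos": TCP position; "eef_rot": TCP orientation; "wrist_force": force on the tool from outside, world axes, zero at the start; "moment": the same for the moment, N m; "width": opening from 0.0 (shut) to 1.0 (fully open).
Only numpy, scipy, OpenCV 4.12 (cv2) and the standard library are available. Lean on these libraries where they do the work, as an engineer would, in place of code of your own. Each camera call takes 0.05 s, during which the arm holds its last target.

## Task

The microscope session is over: put its accessories back in their caddy. Stand the red marker, cap down, in the red cup and the yellow pen torch, lens down, in the yellow cup, and press the L-shaped scale fully home in its foam cutout, marks up. Leave everything else on the bench, and the tools in the other two cups, where they are.

Things in the scene. Friction and masses are not known exactly. Their poses are not given: they have to be found in the camera images.
- caddy: the fixed ivory accessory caddy, 156 mm (x) by 232 mm (y), rim 30 mm high; origin on the table, its x axis points from its foam bay to its row of cups, which stands along y at x = +61 mm. The foam bay's top is flat, 28 mm above the table; two spare eyepieces in it (at y = +70 mm) rise 9 mm above it
- cutout (a point): where scale_mid must finally be, 26.5 mm above the table, and the axes it must have: in the L-shaped cutout of the caddy's dark foam (8 mm deep, 3 mm of play all round, yellow at the bottom; long limb along y, short limb to +x at the -y end). Springy lips in its walls hold the scale about 5 mm too high until it is pressed with about 6 to 10 N near the middle of the L
- cup_red_floor (a point): red plastic cup, square and upright, open on top: 33 mm wide outside, 28 mm inside, 60 mm high, floor 2.5 mm thick. It holds the red marker. It stands fixed in the caddy's row of four cups (52 mm apart, in an order that changes); x, y axes as the caddy's. This point: centre of its inner floor, 8.5 mm above the table
- cup_yellow_floor (a point): yellow plastic cup, square and upright, open on top: 33 mm wide outside, 28 mm inside, 60 mm high, floor 2.5 mm thick. It holds the yellow pen torch. It stands fixed in the caddy's row of four cups (52 mm apart, in an order that changes); x, y axes as the caddy's. This point: centre of its inner floor, 8.5 mm above the table
- marker_mid (a point): centre of the marker pen: 140 mm long, lying on the table, its axis 10 mm above it; white round barrel 18 mm thick in the middle (from 60 mm behind the centre to 24 mm ahead), 20 mm hexagonal red cap from 24 to 70 mm ahead of the centre, 20 mm hexagonal red collar at the tail. Its x axis points along the pen to the cap. 32 g, more or less
- marker_cap (a point): centre of the flat end of the marker's cap, 70 mm ahead of its centre; axes as marker_mid
- torch_mid (a point): centre of the yellow pen torch: 130 mm long with a 5 mm black switch button beyond its tail, lying on the table, its axis 10 mm above it; round barrel 18 mm thick in the middle (48 mm behind the centre to 41 mm ahead), 20 mm hexagonal yellow lens head from 41 to 65 mm ahead, 20 mm hexagonal black tail. Its x axis points along the torch to the lens. 55 g, more or less
- torch_lens (a point): centre of the lens face, 65 mm ahead of the torch's centre; axes as torch_mid
- scale_mid (a point): the L-shaped aluminium reference scale, 13 mm thick, lying flat on the table with its black marks up. The point is the centre of the long limb, half-way up (6.5 mm). Long limb 80 mm along y, 18 mm wide in x; the short limb, 18 mm wide, leaves the long limb's -y end towards +x and ends 41 mm from the long limb's centre line. When home in the foam its top stands 5 mm above the foam, so to be let go there it must be held by its upper 5 mm. 70 g, more or less
- dust_brush: green dust brush standing in the green cup, upright, 20 mm thick, 120 mm tall, its top 129 mm above the table; origin at the centre of its underside. To be left alone
- scriber: blue scriber standing in the blue cup, upright, 20 mm thick, 118 mm tall, its top 127 mm above the table; origin at the centre of its underside. To be left alone
- vial: amber glass vial standing on the table, 26 mm across, 48 mm high; origin at the centre of its underside. To be left alone
- eyepiece: black eyepiece standing on the table, 28 mm across, 44 mm high; origin at the centre of its underside. To be left alone
- dish: glass dish with two stones, 60 mm across, 20 mm high; origin at the centre of its underside. To be left alone
- blower: black rubber dust blower standing, 56 mm across, 90 mm high; origin at the centre of its underside. To be left alone
- mineral: mineral specimen on a wooden base 80 by 50 mm, 45 mm high; origin at the centre of its underside. To be left alone
There are look-alikes about, which are no part of the job. Several things look just like the part that bears marker_mid: the one meant starts nearest to the robot's base.

How it is judged:
At the end, for the whole second after the job is handed in: Marker cap down in the red cup, torch lens down in the yellow cup: low end on the floor (within 6 mm up, 12 mm across), standing within about 15 degrees of upright. Scale in the cutout: 4.5 mm across, 2 mm of full depth, 0.05 rad of level, 0.12 rad in direction, at rest. All released (horizontal distance between marker_cap and cup_red_floor below 0.012 m and z of marker_cap in the frame of cup_red_floor below 0.006 m and z of marker_mid in the frame of cup_red_floor above 0.066 m and horizontal distance between marker_mid and cup_red_floor below 0.014 m and horizontal distance between torch_lens and cup_yellow_floor below 0.012 m and z of torch_lens in the frame of cup_yellow_floor below 0.006 m and z of torch_mid in the frame of cup_yellow_floor above 0.061 m and horizontal distance between torch_mid and cup_yellow_floor below 0.014 m and horizontal distance between scale_mid and cutout below 0.0045 m and z of scale_mid in the frame of cutout below 0.002 m and angle between scale_mid's own z axis and vertical below 0.05 rad and angle between the y axis of scale_mid and the y axis of cutout, either way round below 0.12 rad and linear speed of scale below 0.04 m/s); the robot touches nothing.
It fails at once if a tool standing in the green or blue cup is moved by more than 25 mm or tipped over (distance of any of dust_brush, scriber from where it was at the start of the episode above 0.025 m or angle between any of dust_brush, scriber's own z axis and vertical above 0.35 rad).
It fails at once if the vial or the eyepiece is moved by more than 25 mm or tipped over (distance of any of vial, eyepiece from where it was at the start of the episode above 0.025 m or angle between any of vial, eyepiece's own z axis and vertical above 0.35 rad).
It fails at once if the dish, the blower or the mineral is moved by more than 25 mm or tipped over (distance of any of dish, blower, mineral from where it was at the start of the episode above 0.025 m or angle between any of dish, blower, mineral's own z axis and vertical above 0.35 rad).
It also fails if it takes over 72 s, if anything falls off the work surface, if the arm or the gripper's body presses on something with over 40 N, if the wrist force passes 120 N, or if a joint passes its speed limit or range.

## Working session

There is one attempt and no reset: what is moved stays moved. The work goes in short steps, Python scripts to look and compute and a tool call to move; the robot and the scene stay as the last step left them, time stands still between calls to the robot, and variables do not carry over. Pictures are saved under pics/ and viewed, and the job is handed in when it is done.

Besides the shell and the picture viewer there is one more tool, called after "Request:" as name(argument=value, ...) on one line, values as JSON. move_arm: Moves the arm, as the interface text tells. Its arguments: {"type":"object","properties":{"motion":{"type":"array"},"squeeze":{"type":"number"}},"required":["motion"]}

```bash
mkdir -p pics; ls
python3 - <<'E'
from workcell import arm
import cv2
s=arm.get_state()
print({k:s[k] for k in s})
for n in ["scene","side","wrist"]:
    c=arm.capture(n); cv2.imwrite(f"pics/{n}0.png",c["pixels"]); print(n,c["vertical_fov"],c["cx"],c["cy"],c["R"],c["t"])
E
```

```text
pics
{'t': 0.0, 'joints': array([ 1.10956278e+00,  3.13441120e-01,  1.49843227e+00, -1.69965558e-06,
        1.33102737e+00, -2.23358289e-01]), 'joint_vel': array([-0.0004954 , -0.00089586, -0.00188821,  0.00129283,  0.00046605,
       -0.00091071]), 'effort': array([-2.22683069e-03, -4.12265861e+01, -2.59744370e+01, -3.65471005e-04,
        4.18257012e-03,  1.23020553e-05]), 'eef_pos': array([0.12358133, 0.50997774, 0.23074144]), 'eef_rot': array([[-9.71840849e-01,  2.35637489e-01, -5.80698870e-04],
       [ 2.35638029e-01,  9.71840185e-01, -1.17215071e-03],
       [ 2.88143848e-04, -1.27597867e-03, -9.99999144e-01]]), 'wrist_force': array([ 0.24075433, -0.43833412,  0.01858298]), 'moment': array([-0.0384156 ,  0.0420436 ,  0.03151807]), 'width': 1.0006770640746616}
scene 50.69654169442003 318.9064749005479 234.19591200660165 [[-0.77295172  0.63428282  0.01519711]
 [ 0.33986725  0.43415866 -0.83426405]
 [-0.53575731 -0.63968083 -0.55115564]] [ 0.52880002 -0.11962203  1.44959566]
side 53.9545208970213 327.8753187128059 244.64601933286247 [[-0.93364507 -0.35798159  0.01249257]
 [-0.20809863  0.51369121 -0.83235588]
 [ 0.29155076 -0.77972465 -0.55410074]] [0.54465365 0.19297088 0.63617359]
wrist 64.14605665158331 321.42492490567776 237.8180158886056 [[ 0.23620518  0.97170184 -0.00162459]
 [ 0.93722309 -0.22738188  0.26440569]
 [ 0.25655409 -0.0639766  -0.96441018]] [-0.52347235 -0.03435312  0.37743344]
```

View pics/scene0.png

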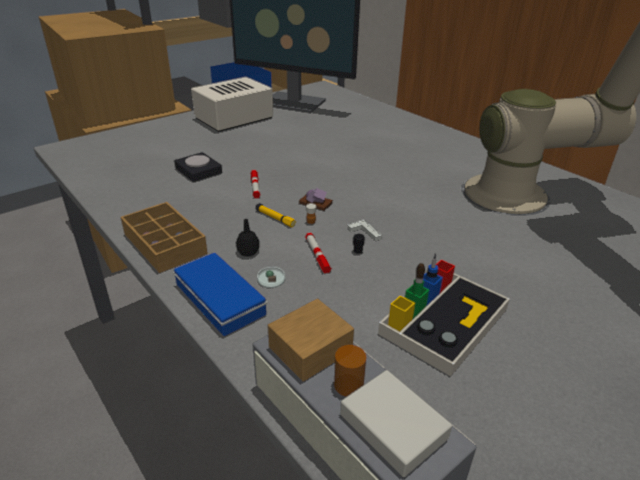

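View pics/side0.png

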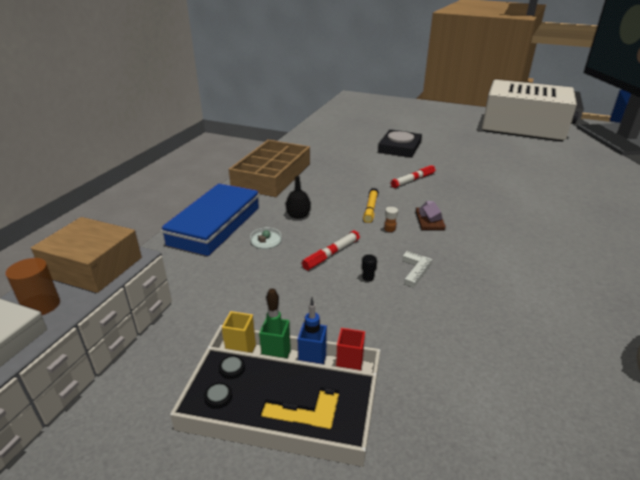

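View pics/wrist0.png

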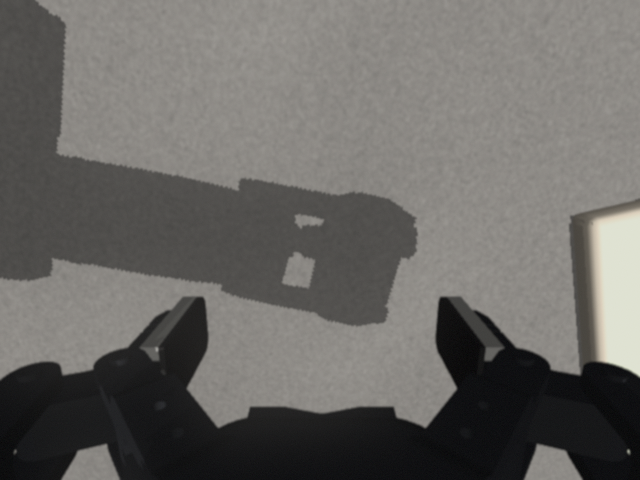

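```bash
cat > h.py <<'E'
import numpy as np, cv2
from workcell import arm
def cam(c):
    f=240/np.tan(np.radians(c["vertical_fov"])/2)
    return dict(f=f,cx=c["cx"],cy=c["cy"],R=np.array(c["R"]),t=np.array(c["t"]))
def onplane(C,uv,z):
    d=C["R"].T@np.array([(uv[0]-C["cx"])/C["f"],(uv[1]-C["cy"])/C["f"],1]); o=-C["R"].T@C["t"]
    return o+d*(z-o[2])/d[2]
def proj(C,X):
    p=C["R"]@np.asarray(X)+C["t"]; return np.array([C["f"]*p[0]/p[2]+C["cx"],C["f"]*p[1]/p[2]+C["cy"]])
E
python3 - <<'E'
from h import *
Z=dict(caddy=0,cutout=.0265,cup_red_floor=.0085,cup_yellow_floor=.0085,marker_mid=.01,marker_cap=.01,torch_mid=.01,torch_lens=.01,scale_mid=.0065,dust_brush=.009,scriber=.009,vial=0,eyepiece=0,dish=0,blower=0,mineral=0)
for n in ["scene","side"]:
    C=cam(arm.capture(n))
    for k,z in Z.items():
        print(n,k,[(np.round(onplane(C,r["at"],z)[:2],4).tolist(),np.round(r["at"]).tolist(),round(r["conf"],2)) for r in arm.place_of(k,n)[:4]])
print(arm.get_state()["t"])
E
```

```text
scene caddy [([0.5583, 0.2368], [444.0, 322.0], 0.67), ([0.4815, 0.1588], [438.0, 287.0], 0.39), ([0.4393, -0.0938], [370.0, 230.0], 0.39)]
scene cutout [([0.5251, 0.2829], [477.0, 317.0], 0.57)]
scene cup_red_floor [([0.489, 0.169], [441.0, 287.0], 0.54)]
scene cup_yellow_floor [([0.6478, 0.2036], [401.0, 329.0], 0.73), ([0.4958, 0.1738], [440.0, 290.0], 0.62), ([0.7429, -0.1999], [245.0, 251.0], 0.39)]
scene marker_mid [([0.6214, -0.0822], [317.0, 255.0], 0.89), ([0.5346, -0.4589], [258.0, 183.0], 0.67), ([0.4504, -0.0916], [368.0, 228.0], 0.66)]
scene marker_cap [([0.6436, -0.0186], [328.0, 272.0], 0.85), ([0.4909, -0.5408], [255.0, 169.0], 0.72)]
scene torch_mid [([0.5954, -0.2867], [275.0, 215.0], 0.87), ([0.5814, -0.2248], [294.0, 223.0], 0.44)]
scene torch_lens [([0.5764, -0.2348], [293.0, 221.0], 0.58)]
scene scale_mid [([0.4435, -0.0926], [370.0, 228.0], 0.72)]
scene dust_brush [([0.7528, -0.0742], [272.0, 279.0], 0.64)]
scene scriber []
scene vial [([0.5308, -0.2152], [312.0, 222.0], 0.69), ([0.5809, -0.2983], [277.0, 214.0], 0.53)]
scene eyepiece [([0.5195, -0.0501], [359.
[... 757 characters left out ...]
de torch_mid [([0.6, -0.2939], [369.0, 203.0], 0.68)]
side torch_lens [([0.5803, -0.2332], [369.0, 218.0], 0.6), ([0.463, -0.2731], [429.0, 220.0], 0.51), ([0.5203, 0.2581], [301.0, 414.0], 0.49), ([0.6002, -0.2968], [369.0, 202.0], 0.35)]
side scale_mid [([0.4448, -0.0915], [420.0, 272.0], 0.68), ([0.5939, -0.2979], [372.0, 204.0], 0.38)]
side dust_brush []
side scriber []
side vial [([0.5356, -0.2303], [390.0, 227.0], 0.56)]
side eyepiece [([0.5233, -0.0522], [370.0, 277.0], 0.8)]
side dish [([0.7397, -0.0826], [268.0, 243.0], 0.86)]
side blower [([0.7365, -0.2197], [298.0, 211.0], 0.91), ([0.6508, 0.184], [239.0, 350.0], 0.69)]
side mineral [([0.4628, -0.2901], [430.0, 220.0], 0.72)]
1.85
```

```bash
cat >> h.py <<'E'
from scipy.spatial.transform import Rotation as Ro
def plan(p1,R1,g,st=None,vmax=0.9,p0=None,R0=None,nmin=1):
    """rows from the present pose to p1,R1: straight line, slerp"""
    if p0 is None:
        s=arm.get_state(); p0=s["eef_pos"]; R0=s["eef_rot"]
    U,_,Vt=np.linalg.svd(R0); R0=U@Vt; p1=np.asarray(p1,float)
    rv=(Ro.from_matrix(R0).inv()*Ro.from_matrix(R1)).as_rotvec()
    n=max(nmin,int(np.ceil(max(np.linalg.norm(p1-p0)/.02/vmax,np.linalg.norm(rv)/np.radians(4)/vmax))))
    w=rv/n/np.radians(4); rows=[]
    for i in range(n):
        R=R0@Ro.from_rotvec(rv*i/n).as_matrix()
        d=R.T@(p1-p0)/n/.02
        rows.append([np.round(w,2).tolist(),np.round(d,2).tolist(),g])
    print(n,"rows",rows if n<=40 else "", flush=True)
    return rows
def toolR(jaw_az,tilt=0):
    """down tool, jaw y at azimuth jaw_az (deg); tilt>0 (deg): tool z leans toward +tool x"""
    a=np.radians(jaw_az); y=np.array([np.cos(a),np.sin(a),0]); z=np.array([0,0,-1.]); x=np.cross(y,z)
    return np.column_stack([x,y,z])@Ro.from_euler('y',tilt,degrees=True).as_matrix()
E
python3 - <<'E'
from h import *
c=arm.capture("wrist");C=cam(c);s=arm.get_state()
o=-C["R"].T@C["t"]
print("cam in tool",s["eef_rot"].T@(o-s["eef_pos"]),"axes in tool (cols x,y,z)\n",np.round(s["eef_rot"].T@C["R"].T,3),C["f"])
print(toolR(10))
# target: caddy centred view
p=[.545,.17,.30]; R=toolR(10)
plan(p,R,-1)
Rc=s["eef_rot"].T@C["R"].T; oc=s["eef_rot"].T@(o-s["eef_pos"])
C2=dict(C); C2["R"]=(R@Rc).T; C2["t"]=-C2["R"]@(np.array(p)+R@oc)
for q in [(.4887,.167),(.647,.197),(.5586,.2356),(.545,.31)]: print(proj(C2,[*q,.03]))
E
```

```text
cam in tool [ 0.06630538 -0.00081266 -0.14141462] axes in tool (cols x,y,z)
 [[-0.001 -0.964 -0.265]
 [ 1.    -0.001 -0.001]
 [ 0.001 -0.265  0.964]] 382.9931711450141
[[-0.17364818  0.98480775  0.        ]
 [ 0.98480775  0.17364818  0.        ]
 [ 0.          0.         -1.        ]]
31 rows [[[0.0, 0.0, 0.54], [-0.79, -0.37, -0.11], -1], [[0.0, 0.0, 0.54], [-0.8, -0.34, -0.11], -1], [[0.0, 0.0, 0.54], [-0.82, -0.31, -0.11], -1], [[0.0, 0.0, 0.54], [-0.83, -0.28, -0.11], -1], [[0.0, 0.0, 0.54], [-0.84, -0.25, -0.11], -1], [[0.0, 0.0, 0.54], [-0.85, -0.22, -0.11], -1], [[0.0, 0.0, 0.54], [-0.85, -0.19, -0.11], -1], [[0.0, 0.0, 0.54], [-0.86, -0.16, -0.11], -1], [[0.0, 0.0, 0.54], [-0.86, -0.12, -0.11], -1], [[0.0, 0.0, 0.54], [-0.87, -0.09, -0.11], -1], [[0.0, 0.0, 0.54], [-0.87, -0.06, -0.11], -1], [[0.0, 0.0, 0.54], [-0.87, -0.03, -0.11], -1], [[0.0, 0.0, 0.54], [-0.87, 0.01, -0.11], -1], [[0.0, 0.0, 0.54], [-0.87, 0.04, -0.11], -1], [[0.0, 0.0, 0.54], [-0.87, 0.07, -0.11], -1], [[0.0, 0.0, 0.54], [-0.87, 0.1, -0.11], -1], [[0.0, 0.0, 0.54], [-0.86, 0.14, -0.11], -1], [[0.0, 0.0, 0.54], [-0.86, 0.17, -0.11], -1], [[0.0, 0.0, 0.54], [-0.85, 0.2, -0.11], -1], [[0.0, 0.0, 0.54], [-0.84, 0.23, -0.11], -1], [[0.0, 0.0, 0.54], [-0.83, 0.26, -0.11], -1], [[0.0, 0.0, 0.54], [-0.82, 0.29, -0.11], -1], [[0.0, 0.0, 0.54], [-0.81, 0.32, -0.11], -1], [[0.0, 0.0, 0.54], [-0.8, 0.35, -0.11], -1], [[0.0, 0.0, 0.54], [-0.78, 0.38, -0.11], -1], [[0.0, 0.0, 0.54], [-0.77, 0.41, -0.11], -1], [[0.0, 0.0, 0.54], [-0.75, 0.44, -0.11], -1], [[0.0, 0.0, 0.54], [-0.74, 0.47, -0.11], -1], [[0.0, 0.0, 0.54], [-0.72, 0.5, -0.11], -1], [[0.0, 0.0, 0.54], [-0.7, 0.52, -0.11], -1], [[0.0, 0.0, 0.54], [-0.68, 0.55, -0.11], -1]]
[270.45605294 190.01771786]
[420.18233571 188.01981595]
[346.27705609 136.75392996]
[347.0605962   57.46048136]
```

Request:
move_arm(motion=[[[0,0,0.54],[-0.79,-0.37,-0.11],-1],[[0,0,0.54],[-0.8,-0.34,-0.11],-1],[[0,0,0.54],[-0.82,-0.31,-0.11],-1],[[0,0,0.54],[-0.83,-0.28,-0.11],-1],[[0,0,0.54],[-0.84,-0.25,-0.11],-1],[[0,0,0.54],[-0.85,-0.22,-0.11],-1],[[0,0,0.54],[-0.85,-0.19,-0.11],-1],[[0,0,0.54],[-0.86,-0.16,-0.11],-1],[[0,0,0.54],[-0.86,-0.12,-0.11],-1],[[0,0,0.54],[-0.87,-0.09,-0.11],-1],[[0,0,0.54],[-0.87,-0.06,-0.11],-1],[[0,0,0.54],[-0.87,-0.03,-0.11],-1],[[0,0,0.54],[-0.87,0.01,-0.11],-1],[[0,0,0.54],[-0.87,0.04,-0.11],-1],[[0,0,0.54],[-0.87,0.07,-0.11],-1],[[0,0,0.54],[-0.87,0.1,-0.11],-1],[[0,0,0.54],[-0.86,0.14,-0.11],-1],[[0,0,0.54],[-0.86,0.17,-0.11],-1],[[0,0,0.54],[-0.85,0.2,-0.11],-1],[[0,0,0.54],[-0.84,0.23,-0.11],-1]])

```text
t: 3.57
eef_pos: [0.4015, 0.2765, 0.2776]
eef_rot: [[-0.521, 0.854, 0.001], [0.854, 0.521, 0.001], [0.0, 0.001, -1.0]]
wrist_force: [0.5, -1.3, -0.2]
width: 0.998
```

Request:
move_arm(motion=[[[0,0,0.54],[-0.83,0.26,-0.11],-1],[[0,0,0.54],[-0.82,0.29,-0.11],-1],[[0,0,0.54],[-0.81,0.32,-0.11],-1],[[0,0,0.54],[-0.8,0.35,-0.11],-1],[[0,0,0.54],[-0.78,0.38,-0.11],-1],[[0,0,0.54],[-0.77,0.41,-0.11],-1],[[0,0,0.54],[-0.75,0.44,-0.11],-1],[[0,0,0.54],[-0.74,0.47,-0.11],-1],[[0,0,0.54],[-0.72,0.5,-0.11],-1],[[0,0,0.54],[-0.7,0.52,-0.11],-1]])

```text
t: 4.4
eef_pos: [0.5375, 0.1533, 0.301]
eef_rot: [[-0.15, 0.989, 0.001], [0.989, 0.15, 0.001], [0.001, 0.001, -1.0]]
wrist_force: [0.7, 0.4, 0.3]
width: 1.001
```

Run:
```python
from h import *
import pickle
c=arm.capture("wrist");C=cam(c);s=arm.get_state(); print(s)
cv2.imwrite("pics/w1.png",c["pixels"]); pickle.dump((c,s),open("w1.pkl","wb"))
```

```text
{'t': 4.45, 'joints': array([ 6.40387334e-02,  3.53747519e-01,  1.26201602e+00,  1.20243552e-04,
        1.52366731e+00, -8.19268250e-02]), 'joint_vel': array([ 0.03453744, -0.02161867,  0.04894606,  0.00598628, -0.028701  ,
       -0.03298407]), 'effort': array([  8.02886546, -47.43033171, -25.76287508,   0.65287644,
         0.3891918 ,  -0.06810465]), 'eef_pos': array([0.53937109, 0.15115754, 0.30089538]), 'eef_rot': array([[-1.45442250e-01,  9.89364407e-01,  2.14968515e-03],
       [ 9.89366741e-01,  1.45442032e-01,  2.58208349e-04],
       [-5.71924270e-05,  2.16438140e-03, -9.99997656e-01]]), 'wrist_force': array([ 1.45566383, -2.26048724,  0.1818807 ]), 'moment': array([-0.09805213,  0.0273699 , -0.03968562]), 'width': 0.9995644611664553}
```

View pics/w1.png

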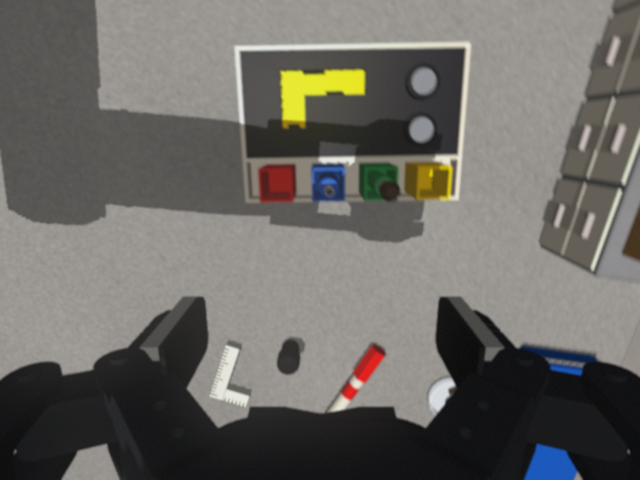

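Run:
```python
import cv2
i=cv2.imread("pics/w1.png")
a=i[35:215,225:480]; cv2.imwrite("pics/w1z.png",cv2.resize(a,None,fx=3.13,fy=3.13,interpolation=cv2.INTER_CUBIC))
```

```text
(no output)
```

View pics/w1z.png

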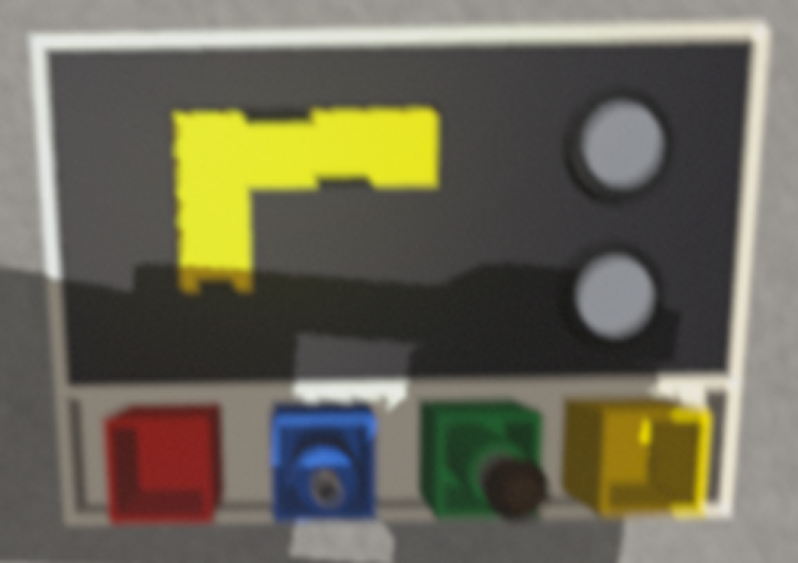

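```bash
cat > fit1.py <<'E'
from h import *
import pickle
from scipy.optimize import least_squares
c,s=pickle.load(open("w1.pkl","rb")); C=cam(c)
un=lambda p:np.array(p)/3.13+np.array([225,35])-0.34
pts=[((-.078,-.116,.03),(30,35)),((-.078,.116,.03),(769,23)),((.078,-.116,.03),(65,524)),((.078,.116,.03),(731,519))]
def T(v,p): 
    c_,s_=np.cos(v[2]),np.sin(v[2]); return np.array([v[0]+c_*p[0]-s_*p[1],v[1]+s_*p[0]+c_*p[1],p[2]])
res=lambda v:np.concatenate([proj(C,T(v,m))-un(q) for m,q in pts])
r=least_squares(res,[.5586,.2356,-1.4]); v=r.x
print("caddy",v,np.degrees(v[2])+90,"res px",np.round(r.fun,1))
inv=lambda X:(np.array([[np.cos(v[2]),np.sin(v[2])],[-np.sin(v[2]),np.cos(v[2])]])@(X[:2]-v[:2]))*1e3
for nm,z,q in [("L TL",.028,(173,110)),("L TR",.028,(439,108)),("L BR inner",.02,(439,188)),("innercorner",.02,(250,188)),("short BR",.02,(252,292)),("short BL",.028,(180,293)),
  ("red TL",.066,(107,415)),("red TR",.066,(219,406)),("red BR",.066,(219,522)),("red BL",.066,(107,522)),
  ("yel TL",.066,(565,402)),("yel TR",.066,(711,407)),("yel BR",.066,(709,517)),("yel BL",.066,(606,517))]:
    print(nm,np.round(inv(onplane(C,un(q),z)),1), np.round(inv(onplane(C,un(q),.02)),1) if "L " in nm else "")
Z=dict(cutout=.0265,cup_red_floor=.0085,cup_yellow_floor=.0085,dust_brush=.009,scriber=.009,marker_mid=.01,marker_cap=.01,scale_mid=.0065,eyepiece=0)
for k,z in Z.items():
    print(k,[(np.round(X:=onplane(C,r["at"],z)[:2],4).tolist(),np.round(inv(X),1).tolist(),np.round(r["at"]).tolist(),round(r["conf"],2)) for r in arm.place_of(k,"wrist")[:2]])
for k,p in dict(red=(.061,-.078),blue=(.061,-.026),green=(.061,.026),yellow=(.061,.078)).items(): print(k,T(v,(*p,0))[:2])
E
python3 fit1.py
```

```text
caddy [ 0.55853443  0.22937654 -1.40724903] 9.370569575849032 res px [ 0.1 -0.2  0.5  0.2 -0.6  0.7 -0.1 -0.6]
L TL [-55.8 -72.4] [-57.  -73.1]
L TR [-55.2  12.7] [-56.4  13.6]
L BR inner [-31.8  14. ] [-31.8  14. ]
innercorner [-32.7 -48.6] 
short BR [  0.4 -48.8] 
short BL [  0.5 -72.4] 
red TL [ 37.1 -92.8] 
red TR [ 34.8 -58.1] 
red BR [ 71.  -59.2] 
red BL [ 70.5 -94.7] 
yel TL [35.1 48.9] 
yel TR [37.2 94.2] 
yel BR [71.6 96.2] 
yel BL [71.1 63.5] 
cutout [([0.5233, 0.2707], [-46.5, -28.0], [324.0, 79.0], 0.86)]
cup_red_floor [([0.7436, -0.086], [341.3, 131.3], [448.0, 394.0], 0.58), ([0.4897, 0.1649], [52.4, -78.4], [280.0, 176.0], 0.56)]
cup_yellow_floor [([0.6414, 0.1881], [54.2, 75.1], [417.0, 176.0], 0.98)]
dust_brush [([0.5922, 0.1855], [48.8, 26.1], [373.0, 172.0], 0.77)]
scriber [([0.541, 0.1705], [55.2, -26.9], [326.0, 178.0], 0.76), ([0.5287, -0.0488], [269.6, -74.7], [290.0, 348.0], 0.69)]
marker_mid [([0.5425, 0.1693], [56.7, -25.6], [327.0, 180.0], 0.75), ([0.6113, -0.0959], [329.6, -0.9], [348.0, 388.0], 0.72)]
marker_cap [([0.6403, -0.0293], [268.5, 38.5], [380.0, 347.0], 0.56)]
scale_mid [([0.4465, -0.0915], [298.3, -162.8], [224.0, 368.0], 0.68)]
eyepiece [([0.529, -0.0535], [274.3, -75.2], [291.0, 348.0], 0.7)]
red [0.49150724 0.15649063]
blue [0.54281335 0.16495723]
green [0.59411946 0.17342382]
yellow [0.64542557 0.18189042]
```

```bash
cat > ov.py <<'E'
from h import *
import pickle
def T(v,p):
    c_,s_=np.cos(v[2]),np.sin(v[2]); return np.array([v[0]+c_*p[0]-s_*p[1],v[1]+s_*p[0]+c_*p[1],p[2]])
def draw(img,C,v,crop,fx):
    x0,x1,y0,y1=crop
    a=cv2.resize(img[y0:y1,x0:x1],None,fx=fx,fy=fx,interpolation=cv2.INTER_CUBIC)
    def poly(P,col):
        q=np.array([(proj(C,T(v,p))-[x0,y0]+.5)*fx for p in P]).astype(np.int32); cv2.polylines(a,[q],True,col,1,cv2.LINE_AA)
    for z in (0,.03): poly([(-.078,-.116,z),(-.078,.116,z),(.078,.116,z),(.078,-.116,z)],(255,0,255))
    for y in (-.078,.078):
        for z in (.006,.066): poly([(.061+i*.0165,y+j*.0165,z) for i,j in((-1,-1),(-1,1),(1,1),(1,-1))],(255,255,0))
    return a
if __name__=="__main__":
    import sys
    v=[float(x) for x in sys.argv[1:4]]
    c,s=pickle.load(open("w1.pkl","rb"))
    A=draw(c["pixels"],cam(c),v,(225,485,35,215),3)
    c=arm.capture("scene"); B=draw(c["pixels"],cam(c),v,(370,520,250,375),3)
    c=arm.capture("side"); D=draw(c["pixels"],cam(c),v,(170,390,285,460),3)
    cv2.imwrite("pics/o1.png",A);cv2.imwrite("pics/o2.png",B);cv2.imwrite("pics/o3.png",D)
E
python3 ov.py .5585 .2294 -1.4072; python3 -c "
import cv2,numpy as np
a,b,c=[cv2.imread(f'pics/o{i}.png') for i in (1,2,3)]
h=np.zeros((525,460,3),'u1')
cv2.imwrite('pics/o23.png',np.hstack([cv2.resize(b,(400,333)),cv2.resize(c,(400,318+15))]))"
```

```text
(no output)
```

View pics/o1.png

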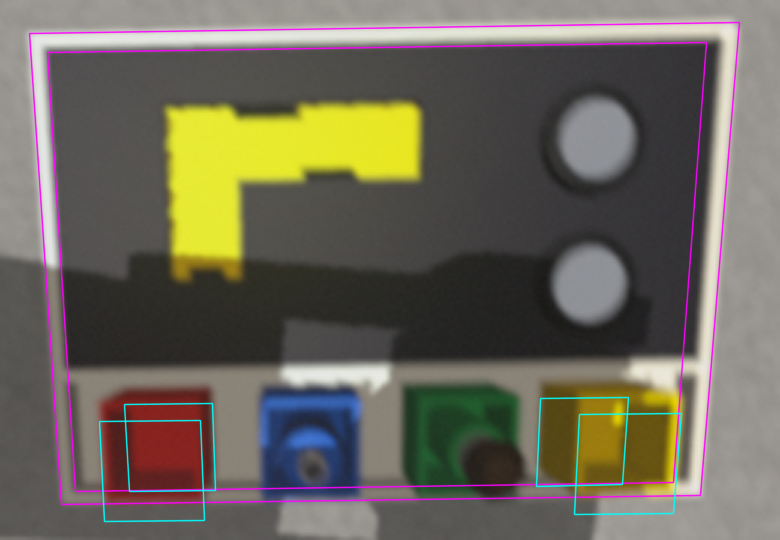

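View pics/o3.png

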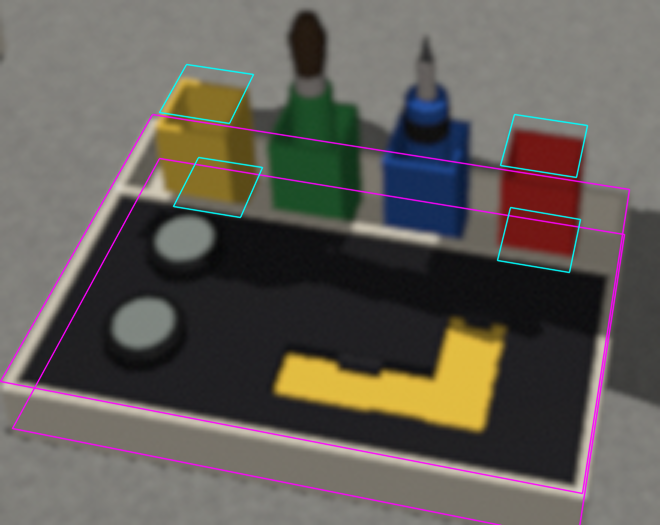

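View pics/o2.png

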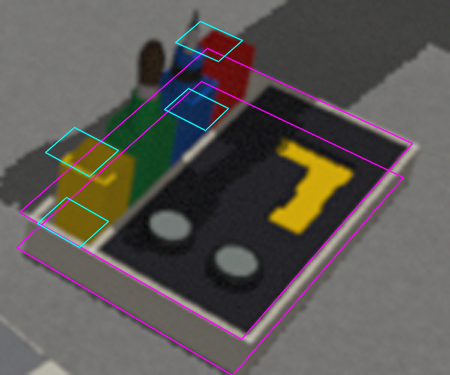

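Run:
```python
from h import *
c=arm.capture("side")["pixels"]; d=arm.capture("scene")["pixels"]
g=lambda a:np.clip(255*(a/255.)**.6,0,255).astype('u1')
cv2.imwrite("pics/z1.png",cv2.resize(g(c)[285:385,210:390],None,fx=4.4,fy=4.4,interpolation=cv2.INTER_CUBIC))
cv2.imwrite("pics/z2.png",cv2.resize(g(d)[250:370,375:515],None,fx=5,fy=5,interpolation=cv2.INTER_CUBIC))
print(arm.get_state()["t"])
```

```text
5.1
```

View pics/z1.png

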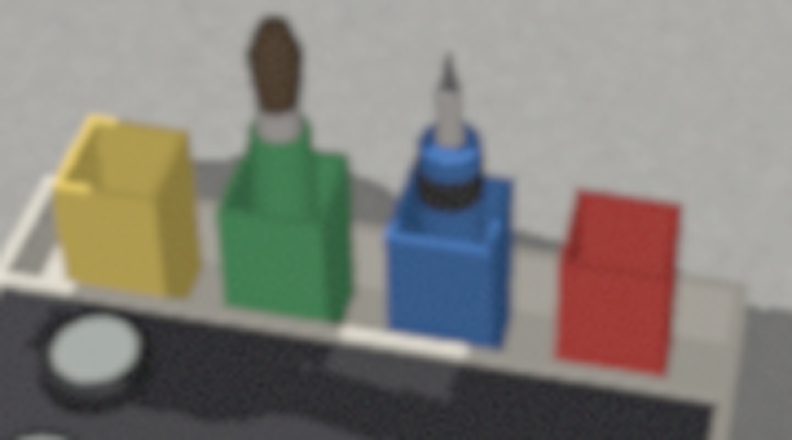

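View pics/z2.png

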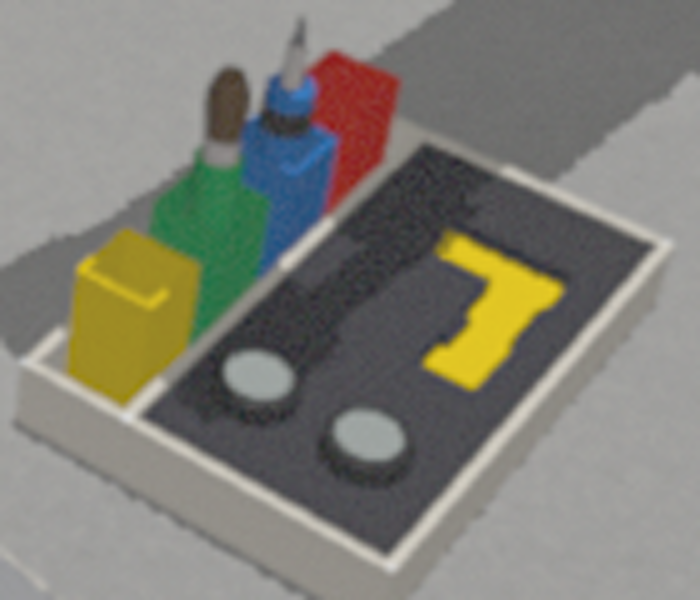

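```bash
cat > fit2.py <<'E'
from h import *
import pickle
W=cam(pickle.load(open("w1.pkl","rb"))[0]); S=cam(arm.capture("side")); N=cam(arm.capture("scene"))
us=lambda p:np.array(p)/4.4+[210,285]-.4
un_=lambda p:np.array(p)/5+[375,250]-.4
uw=lambda p:np.array(p)/3.13+[225,35]-.34
def w(C,u,pts,z):
    for n,p in pts: print("  ",n,np.round(onplane(C,u(p),z)[:2]*1e3,1))
print("side red +x+y,+x-y,-x-y,-x+y"); w(S,us,[("a",(580,190)),("b",(681,205)),("c",(668,278)),("d",(560,262))],.066)
print("side yel"); w(S,us,[("a",(95,115)),("b",(188,130)),("c",(155,198)),("d",(57,185))],.066)
print("side rim z30"); w(S,us,[("+x-y",(747,283)),("+x+y",(47,180))],.03)
print("scene yel +x+y,+x-y,-x-y,-x+y"); w(N,un_,[("a",(80,265)),("b",(127,230)),("c",(198,265)),("d",(165,298))],.066)
print("scene red"); w(N,un_,[("+x-y",(335,52)),("-x-y",(400,80))],.066)
print("scene rim"); w(N,un_,[("-x+y",(390,568)),("+x+y",(22,365)),("-x-y",(672,243))],.03)
print("wrist rim"); w(W,uw,[("-x-y",(30,35)),("-x+y",(769,23)),("+x-y",(65,524)),("+x+y",(731,519))],.03)
print("wrist red +x"); w(W,uw,[("+x-y",(107,522)),("+x+y",(219,522)),("-x+y base6",(219,406))],.066)
print("wrist yel +x"); w(W,uw,[("+x+y",(709,517)),("+x-y",(606,517))],.066)
side=[(3,482,12),]
E
python3 fit2.py
```

```text
side red +x+y,+x-y,-x-y,-x+y
   a [506.5 152.2]
   b [476.1 147.1]
   c [470.8 177. ]
   d [501.9 182.6]
side yel
   a [660.  177.1]
   b [629.5 172.4]
   c [624.1 202.8]
   d [654.3 208.8]
side rim z30
   +x-y [456. 136.]
   +x+y [682.4 176.7]
scene yel +x+y,+x-y,-x-y,-x+y
   a [659.9 179.6]
   b [631.3 176.7]
   c [625.2 207.1]
   d [648.6 211.8]
scene red
   +x-y [478.3 152.2]
   -x-y [472.6 181.5]
scene rim
   -x+y [657.5 329. ]
   +x+y [685.5 178.9]
   -x-y [430.8 291.5]
wrist rim
   -x-y [431.3 287.3]
   -x+y [659.7 325.3]
   +x-y [457.3 134.4]
   +x+y [686.  170.7]
wrist red +x
   +x-y [476.5 144.4]
   +x+y [511.7 149.7]
   -x+y base6 [506.9 185.6]
wrist yel +x
   +x+y [665.1 174.4]
   +x-y [632.8 169.5]
```

Request:
move_arm(motion=[[[0,0,0],[-0.9,-0.15,0],-1],[[0,0,0],[-0.9,-0.15,0],-1],[[0,0,0],[-0.9,-0.15,0],-1],[[0,0,0],[-0.9,-0.15,0],-1],[[0,0,0],[-0.9,-0.15,0],-1],[[0,0,0],[-0.9,-0.15,0],-1],[[0,0,0],[-0.9,-0.15,0],-1],[[0,0,0],[-0.9,-0.15,0],-1],[[0,0,0],[-0.9,-0.15,0],-1],[[0,0,0],[-0.9,-0.15,0],-1],[[0,0,0],[-0.9,-0.15,0],-1],[[0,0,0],[-0.9,-0.15,0],-1],[[0,0,0],[-0.9,-0.15,0],-1],[[0,0,0],[-0.9,-0.15,0],-1],[[0,0,0],[-0.9,-0.15,0],-1],[[0,0,0],[-0.9,-0.15,0],-1],[[0,0,0],[-0.9,-0.15,0],-1],[[0,0,0],[-0.9,-0.15,0],-1],[[0,0,0],[-0.5,-0.05,0],-1],[[0,0,0],[0,0,0],-1]])

```text
t: 6.87
eef_pos: [0.5326, -0.2001, 0.3]
eef_rot: [[-0.155, 0.988, 0.002], [0.988, 0.155, 0.002], [0.001, 0.002, -1.0]]
wrist_force: [0.1, -0.0, -0.4]
width: 1.007
```

Run:
```python
from h import *
import pickle
c=arm.capture("wrist");C=cam(c);s=arm.get_state(); print(s["t"],s["joints"],s["eef_pos"],s["eef_rot"])
cv2.imwrite("pics/w2.png",c["pixels"]); pickle.dump((c,s),open("w2.pkl","wb"))
Z=dict(marker_mid=.01,marker_cap=.01,torch_mid=.01,torch_lens=.01,scale_mid=.0065,vial=0,eyepiece=0)
for k,z in Z.items():
    print(k,[(np.round(X:=onplane(C,r["at"],z)[:2],4).tolist(),np.round(r["at"]).tolist(),round(r["conf"],2)) for r in arm.place_of(k,"wrist")[:2]])
```

```text
6.9167 [-0.56502473  0.37505403  1.23460446  0.0025322   1.53182355 -0.72081265] [ 0.53261658 -0.19919654  0.29997755] [[-0.15506252  0.9879036   0.00144832]
 [ 0.98790297  0.15505938  0.00207772]
 [ 0.00182801  0.00175298 -0.99999679]]
marker_mid [([0.6137, -0.0978], [410.0, 111.0], 0.83), ([0.5388, -0.4728], [294.0, 398.0], 0.7)]
marker_cap [([0.6403, -0.0318], [449.0, 49.0], 0.77)]
torch_mid [([0.5946, -0.2919], [360.0, 276.0], 0.58)]
torch_lens [([0.5836, -0.2263], [361.0, 222.0], 0.75), ([0.4708, -0.2826], [258.0, 254.0], 0.65)]
scale_mid [([0.4462, -0.097], [255.0, 85.0], 0.87)]
vial [([0.5328, -0.2198], [318.0, 209.0], 0.64)]
eyepiece [([0.5252, -0.0519], [335.0, 53.0], 0.56)]
```

View pics/w2.png

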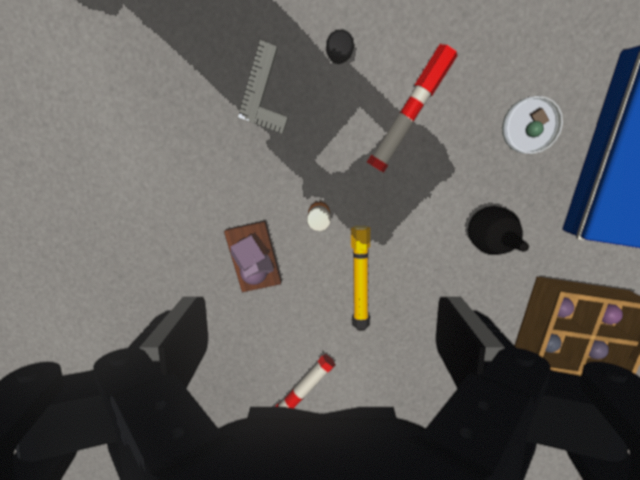

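Run:
```python
import cv2,numpy as np
i=cv2.imread("pics/w2.png"); i=np.clip(255*(i/255.)**.6,0,255).astype('u1')
R=lambda y0,y1,x0,x1,f:cv2.resize(i[y0:y1,x0:x1],None,fx=f,fy=f,interpolation=cv2.INTER_CUBIC)
a=R(30,180,360,470,3.6);b=R(30,140,230,300,3.6);c=R(220,335,335,385,3.6)
o=np.zeros((545,800,3),'u1'); o[:a.shape[0],:a.shape[1]]=a; o[:b.shape[0],:0]=0
o[:b.shape[0],400:400+b.shape[1]][:, :]=b[:, :]; o[:c.shape[0],660:660+140]=c[:,:140]
cv2.imwrite("pics/w2z.png",o); print(a.shape,b.shape,c.shape)
```

```text
(540, 396, 3) (396, 252, 3) (414, 180, 3)
```

View pics/w2z.png

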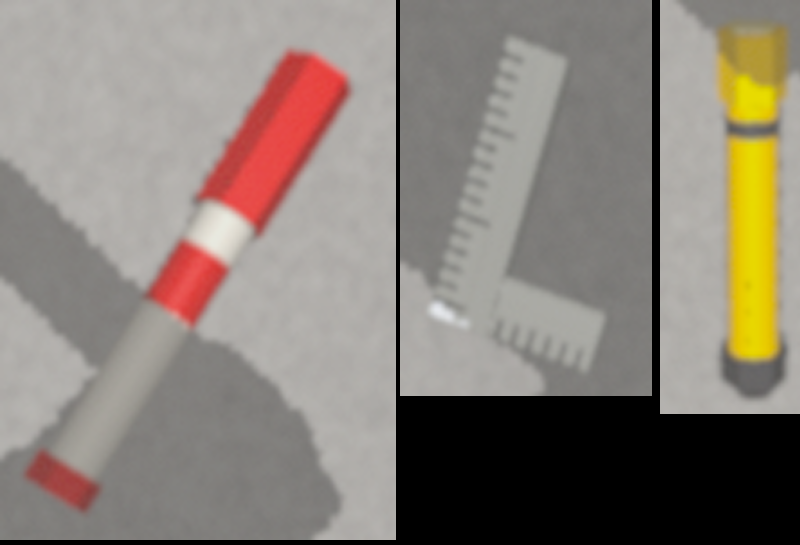

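```bash
cat > fit3.py <<'E'
from h import *
import pickle
from scipy.optimize import least_squares
C=cam(pickle.load(open("w2.pkl","rb"))[0])
u=lambda p,x0,y0:np.array(p)/3.6+[x0,y0]-.36
m=lambda p:onplane(C,u(p,360,30),.01)[:2]
cap,tail,ci,bn=m((319,70)),m((57,492)),m((71,469)),m((230,217))
d=(cap-tail); print("marker",cap,tail,"len",np.linalg.norm(d),"az",np.degrees(np.arctan2(d[1],d[0])),"mid",(cap+tail)/2)
h=d/np.linalg.norm(d); print(" cap/barrel edge from cap",(cap-bn)@h,"collar",(ci-tail)@h)
S=lambda p:u((p[0]-400,p[1]),230,30)
M=[((-9,40),(510,36)),((9,40),(568,60)),((41,-22),(606,315)),((41,-40),(588,372)),((9,-22),(502,278)),((-9,-40),(429,308))]
def T(v,q): c,s=np.cos(v[2]),np.sin(v[2]); return np.array([v[0]+(c*q[0]-s*q[1])/1e3,v[1]+(s*q[0]+c*q[1])/1e3,.013])
r=least_squares(lambda v:np.concatenate([proj(C,T(v,a))-S(b) for a,b in M]),[.446,-.097,0],loss='soft_l1')
print("scale",r.x[:2],np.degrees(r.x[2]),np.round(r.fun,1))
t=lambda p:onplane(C,u((p[0]-660,p[1]),335,220),.01)[:2]
a,b,e,k=t((753,28)),t((753,388)),t((753,97)),t((753,352)); d=a-b
print("torch",a,b,np.linalg.norm(d),np.degrees(np.arctan2(d[1],d[0])),"mid",a-.065*d/np.linalg.norm(d),np.linalg.norm(a-e),np.linalg.norm(a-k))
E
python3 fit3.py
```

```text
marker [ 0.63943902 -0.03229959] [ 0.58805522 -0.16082557] len 0.1384168359376996 az 68.20880999710975 mid [ 0.61374712 -0.09656258]
 cap/barrel edge from cap 0.04551402489522186 collar 0.008061836222675502
scale [ 0.44840193 -0.09470855] -11.220896600640751 [-0.3 -0.3  0.5 -0.3  0.1 -0.1 -0.2  0.5  0.4 -0.6 -0.5  1.6]
torch [ 0.58419312 -0.23215446] [ 0.60736922 -0.35847713] 0.12843110511312164 100.39629034565272 mid [ 0.59592273 -0.29608737] 0.023189069727327705 0.11471474866711141
```

Run:
```python
from h import *
import pickle
from scipy.optimize import least_squares
D=[((1.10956,.31344,1.49843,0,1.33103,-.22336),(.12358,.50998,.23074))]
for f in("w1.pkl","w2.pkl"):
    s=pickle.load(open(f,"rb"))[1]; D.append((s["joints"],s["eef_pos"]))
for j,p in D:
    r=np.sqrt(p[0]**2+p[1]**2-.1165**2); print(r,p[2],j[1],j[1]+j[2],sum(j[1:3])+j[4])
def f(v):
    o=[]
    for j,p in D:
        r=np.sqrt(p[0]**2+p[1]**2-.1165**2); a=j[1]; b=a+j[2]
        o+= [v[0]*np.sin(a)+v[1]*np.sin(b)-r, v[2]+v[0]*np.cos(a)+v[1]*np.cos(b)-p[2]]
    return o
r=least_squares(f,[.4,.4,0]); print(r.x,r.fun)
```

```text
0.5116437889782304 0.23074 0.31344 1.8118699999999999 3.1429
0.5479028396260345 0.30089537608868194 0.3537475192750762 1.6157635348349477 3.1394308494218093
0.5565855137840184 0.29997754900151896 0.37505403422338246 1.6096584970915684 3.141482047545366
[ 0.47768494  0.38019173 -0.13091833] [ 0.00483959  0.00198409 -0.00261786 -0.00079688 -0.00169396 -0.0011872 ]
```

```bash
cat > g.py <<'E'
from h import *
def chain(wps,g,**k):
    s=arm.get_state(); p,R=s["eef_pos"],s["eef_rot"]
    for (q,Q) in wps: plan(q,Q,g,p0=p,R0=R,**k); p,R=q,Q
E
python3 - <<'E'
from g import *
R=toolR(-21.8,10); u=np.array([np.cos(np.radians(68.2)),np.sin(np.radians(68.2))])
g=np.array([*(np.array([.6137,-.0966])-.042*u),.010]); t=g+R[:,2]*.0065
print(t); chain([(t-R[:,2]*.09,R),(t,R)],0,vmax=.95)
E
```

```text
[ 0.59852172 -0.13454841  0.00359875]
12 rows [[[-0.05, 0.2, 0.64], [0.16, 0.28, 0.87], 0], [[-0.05, 0.2, 0.64], [0.16, 0.27, 0.87], 0], [[-0.05, 0.2, 0.64], [0.16, 0.26, 0.88], 0], [[-0.05, 0.2, 0.64], [0.16, 0.25, 0.88], 0], [[-0.05, 0.2, 0.64], [0.16, 0.23, 0.88], 0], [[-0.05, 0.2, 0.64], [0.15, 0.22, 0.88], 0], [[-0.05, 0.2, 0.64], [0.15, 0.21, 0.89], 0], [[-0.05, 0.2, 0.64], [0.15, 0.2, 0.89], 0], [[-0.05, 0.2, 0.64], [0.15, 0.19, 0.89], 0], [[-0.05, 0.2, 0.64], [0.14, 0.18, 0.9], 0], [[-0.05, 0.2, 0.64], [0.14, 0.17, 0.9], 0], [[-0.05, 0.2, 0.64], [0.13, 0.17, 0.9], 0]]
5 rows [[[0.0, 0.0, -0.0], [0.0, 0.0, 0.9], 0], [[0.0, 0.0, -0.0], [0.0, 0.0, 0.9], 0], [[0.0, 0.0, -0.0], [0.0, 0.0, 0.9], 0], [[0.0, 0.0, -0.0], [0.0, 0.0, 0.9], 0], [[0.0, 0.0, -0.0], [0.0, 0.0, 0.9], 0]]
```

Request:
move_arm(motion=[[[-0.05,0.2,0.64],[0.16,0.28,0.87],0],[[-0.05,0.2,0.64],[0.16,0.27,0.87],0],[[-0.05,0.2,0.64],[0.16,0.26,0.88],0],[[-0.05,0.2,0.64],[0.16,0.25,0.88],0],[[-0.05,0.2,0.64],[0.16,0.23,0.88],0],[[-0.05,0.2,0.64],[0.16,0.22,0.88],0],[[-0.05,0.2,0.64],[0.15,0.21,0.89],0],[[-0.05,0.2,0.64],[0.15,0.2,0.89],0],[[-0.05,0.2,0.64],[0.15,0.19,0.89],0],[[-0.05,0.2,0.64],[0.14,0.18,0.9],0],[[-0.05,0.2,0.64],[0.14,0.17,0.9],0],[[-0.05,0.2,0.64],[0.13,0.17,0.9],0],[[0,0,0],[0,0,0],0]])

```text
t: 8.35
eef_pos: [0.5973, -0.1419, 0.0859]
eef_rot: [[0.384, 0.921, 0.07], [0.906, -0.39, 0.164], [0.179, 0.0, -0.984]]
wrist_force: [-0.8, 0.4, -0.9]
width: 0.498
```

Run:
```python
from g import *
import pickle
c=arm.capture("wrist"); cv2.imwrite("pics/w3.png",c["pixels"]); s=arm.get_state(); print(s["t"],s["joints"],s["width"])
pickle.dump((c,s),open("w3.pkl","wb"))
R=toolR(-21.8,10); u=np.array([np.cos(np.radians(68.2)),np.sin(np.radians(68.2))])
g=np.array([*(np.array([.6137,-.0966])-.042*u),.010]); t=g+R[:,2]*.0065
chain([(t,R)],0,vmax=.95)
C=cam(c)
for q in [.07,-.07]: print(proj(C,[*(np.array([.6137,-.0966])+q*u),.01]))
```

```text
8.4 [-0.49994686  0.63533656  1.40770446  0.19774224  1.12194006 -0.19017231] 0.4987078054302409
5 rows [[[0.02, -0.01, -0.05], [-0.07, -0.02, 0.84], 0], [[0.02, -0.01, -0.05], [-0.07, -0.02, 0.84], 0], [[0.02, -0.01, -0.05], [-0.07, -0.02, 0.84], 0], [[0.02, -0.01, -0.05], [-0.07, -0.02, 0.84], 0], [[0.02, -0.01, -0.05], [-0.07, -0.02, 0.84], 0]]
[313.17165376  66.07532945]
[318.38441158 305.91992751]
```

View pics/w3.png

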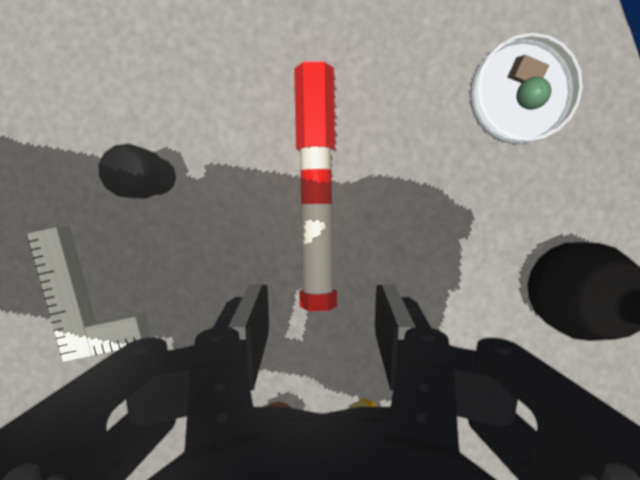

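Request:
move_arm(motion=[[[0.02,-0.01,-0.05],[-0.07,-0.02,0.84],0],[[0.02,-0.01,-0.05],[-0.07,-0.02,0.84],0],[[0.02,-0.01,-0.05],[-0.07,-0.02,0.84],0],[[0.02,-0.01,-0.05],[-0.07,-0.02,0.84],0],[[0.02,-0.01,-0.05],[-0.07,-0.02,0.84],0],[[0,0,0],[0,0,0],0]])

```text
t: 8.9
eef_pos: [0.6029, -0.1367, 0.0107]
eef_rot: [[0.352, 0.933, 0.074], [0.921, -0.359, 0.153], [0.17, 0.014, -0.985]]
wrist_force: [0.1, 0.2, 0.1]
width: 0.498
```

```bash
cat > kin.py <<'E'
from h import *
import pickle
from scipy.optimize import least_squares
def fk(j,v):
    L2,L3,e,h,Lt,d=v
    j1,j2,j3,j4,j5,j6=j
    Rz=lambda a:Ro.from_euler('z',a); Ry=lambda a:Ro.from_euler('y',a)
    A=Rz(j1); B=A*Ry(j2); F=A*Ry(j2+j3); W=F*Rz(sg[0]*j4)*Ry(j5); E=W*Rz(sg[1]*j6+sg[2])
    p=np.array([0,0,h])+A.apply([0,d,0])+B.apply([0,0,L2])+F.apply([e,0,L3])+E.apply([0,0,Lt])
    return p,E.as_matrix()
sg=[-1,1,np.pi/2]
def data():
    return pickle.load(open("kd.pkl","rb"))
E
python3 - <<'E'
from kin import *
import kin
s=arm.get_state(); print(s["t"],s["eef_pos"],s["eef_rot"],s["joints"],s["width"])
D=[((1.10956,.31344,1.49843,0,1.33103,-.22336),(.12358,.50998,.23074),np.array([[-.97184,.23564,-.0006],[.23564,.97184,-.00117],[.0003,-.0013,-1]]))]
for f in("w1.pkl","w2.pkl","w3.pkl"):
    q=pickle.load(open(f,"rb"))[1]; D.append((q["joints"],q["eef_pos"],q["eef_rot"]))
D.append((s["joints"],s["eef_pos"],s["eef_rot"]))
pickle.dump(D,open("kd.pkl","wb"))
for a in(1,-1):
  for b in (1,-1):
    for c in (np.pi/2,-np.pi/2):
      kin.sg[:]=[a,b,c]
      r=least_squares(lambda v:np.concatenate([np.concatenate([fk(j,v)[0]-p,(fk(j,v)[1]-R).ravel()*.1]) for j,p,R in D]),[.45,.4,0,.24,.3,.1])
      print(a,b,c,r.cost,np.round(r.x,4))
E
```

```text
8.9 [ 0.60285946 -0.13665276  0.01068559] [[ 0.35167172  0.93319709  0.07396074]
 [ 0.92064627 -0.35908367  0.15319716]
 [ 0.16952124  0.01421657 -0.98542399]] [-0.48422974  0.74386737  1.44460406  0.2077049   0.96924408 -0.23733241] 0.4980002534108634
1 1 1.5707963267948966 1.1551293563644235e-11 [0.4389 0.3975 0.039  0.2013 0.2553 0.1163]
1 1 -1.5707963267948966 0.20000000170813428 [0.4389 0.3975 0.039  0.2013 0.2553 0.1163]
1 -1 1.5707963267948966 0.023294597471365704 [0.4389 0.3975 0.039  0.2013 0.2553 0.1163]
1 -1 -1.5707963267948966 0.1767054042483199 [0.4389 0.3975 0.039  0.2013 0.2553 0.1163]
-1 1 1.5707963267948966 0.0032814153885126988 [ 0.4445  0.3963  0.0542 -0.2932 -0.2513  0.1166]
-1 1 -1.5707963267948966 0.199200912471389 [ 0.4445  0.3963  0.0542 -0.2932 -0.2513  0.1166]
-1 -1 1.5707963267948966 0.023053375035126198 [ 0.4445  0.3963  0.0542 -0.2932 -0.2513  0.1166]
-1 -1 -1.5707963267948966 0.1794289528247754 [ 0.4445  0.3963  0.0542 -0.2932 -0.2513  0.1166]
```

```bash
cat >> kin.py <<'E'
sg[:]=[1,1,np.pi/2]
V=least_squares(lambda v:np.concatenate([np.concatenate([fk(j,v)[0]-p,(fk(j,v)[1]-R).ravel()*.1]) for j,p,R in data()]),[.45,.4,0,.24,.3,.1]).x
LO=np.array([-2.94,-.97,.19,-1.23,.02,-2.88]);HI=np.array([2.94,2.17,2.56,4.37,3.11,2.88])
def ik(p,R,j0):
    r=least_squares(lambda j:np.concatenate([(fk(j,V)[0]-p)*3,(fk(j,V)[1]-R).ravel()]),np.clip(j0,LO+.01,HI-.01),bounds=(LO,HI))
    return r.x,np.sqrt(2*r.cost)
E
python3 - <<'E'
from kin import *
from g import *
s=arm.get_state(); j=s["joints"]
for nm,c,H in [("red",(.490,.165),.112),("yel",(.6438,.1903),.099)]:
  for tilt in (-80,-70,-60):
    R=toolR(9.3,tilt); jj=j
    # path interpolation of tilt
    for t in np.linspace(10,tilt,10): jj,e=ik(np.array([*c,.2+.0085]),toolR(9.3,t),jj)
    p=np.array([*c,H+.0085]); jj,e=ik(p+R[:,2]*.0065,R,jj); print(nm,tilt,np.round(jj,2),round(e,4))
R=toolR(-21.8,10); u=np.array([np.cos(np.radians(68.2)),np.sin(np.radians(68.2))])
g=np.array([*(np.array([.6137,-.0966])-.042*u),.010]); t=g+R[:,2]*.0065
print(t);chain([(t,R)],0,vmax=.95)
E
```

```text
red -80 [ 0.54  0.9   1.46 -1.18  1.7   0.85] 0.0
red -70 [ 0.52  0.82  1.49 -1.07  1.59  0.8 ] 0.0
red -60 [ 0.49  0.74  1.51 -0.97  1.48  0.74] 0.0
yel -80 [ 0.47  1.15  0.91 -1.23  1.75  0.55] 0.0586
yel -70 [ 0.45  1.09  0.94 -1.13  1.66  0.53] 0.0
yel -60 [ 0.42  1.02  0.97 -0.99  1.57  0.49] 0.0
[ 0.59852172 -0.13454841  0.00359875]
1 rows [[[0.17, 0.06, 0.22], [-0.04, -0.25, 0.35], 0]]
```

Run:
```python
from kin import *
s=arm.get_state(); j=s["joints"]
for nm,c,H in [("red",(.490,.165),.112),("yel",(.6438,.1903),.099)]:
  for az in (-30,-20,-10,0,9,20,30,45):
    jj=j
    for t in np.linspace(10,-80,10): jj,e=ik(np.array([*c,.2+.0085]),toolR(az,t),jj)
    R=toolR(az,-80)
    p=np.array([*c,H+.0085]); jj,e=ik(p+R[:,2]*.0065,R,jj); print(nm,az,np.round(jj,2),round(e,4))
```

```text
red -30 [ 0.39  1.09  1.02 -0.83  2.19  0.88] 0.0
red -20 [ 0.44  1.05  1.12 -0.92  2.07  0.84] 0.0
red -10 [ 0.48  1.    1.23 -1.    1.95  0.83] 0.0
red 0 [ 0.51  0.95  1.35 -1.09  1.82  0.83] 0.0
red 9 [ 0.54  0.9   1.46 -1.17  1.71  0.85] 0.0
red 20 [ 0.59  0.84  1.56 -1.23  1.6   0.86] 0.083
red 30 [ 0.64  0.79  1.62 -1.23  1.52  0.84] 0.2332
red 45 [ 0.71  0.69  1.69 -1.23  1.4   0.74] 0.4539
yel -30 [ 0.35  1.49  0.19 -1.19  2.37  0.36] 0.0839
yel -20 [ 0.39  1.48  0.21 -1.23  2.25  0.32] 0.0171
yel -10 [ 0.42  1.36  0.48 -1.21  2.08  0.42] 0.0
yel 0 [ 0.44  1.25  0.72 -1.22  1.9   0.49] 0.0
yel 9 [ 0.47  1.16  0.9  -1.23  1.75  0.55] 0.0557
yel 20 [ 0.49  1.07  1.05 -1.23  1.6   0.56] 0.1754
yel 30 [ 0.51  1.    1.12 -1.23  1.48  0.52] 0.2964
yel 45 [ 0.51  0.89  1.2  -1.23  1.27  0.4 ] 0.4716
```

Request:
move_arm(motion=[[[0.17,0.06,0.22],[-0.04,-0.25,0.35],0],[[0,0,0],[0,0,0],0]])

```text
t: 9.07
eef_pos: [0.599, -0.1349, 0.0059]
eef_rot: [[0.365, 0.929, 0.066], [0.915, -0.371, 0.16], [0.173, 0.002, -0.985]]
wrist_force: [-1.1, 0.3, 0.2]
width: 0.497
```

Request:
move_arm(motion=[[[0,0,0],[0,0,0.15],0],[[0,0,0],[0,0,0],1],[[0,0,0],[0,0,0],1],[[0,0,0],[0,0,0],1],[[0,0,0],[0,0,0],1],[[0,0,0],[0,0,0],1]], squeeze=50)

```text
t: 9.57
eef_pos: [0.6011, -0.1358, 0.0074]
eef_rot: [[0.363, 0.929, 0.072], [0.916, -0.37, 0.157], [0.172, 0.009, -0.985]]
wrist_force: [0.2, -0.0, -0.4]
width: 0.185
```

Run:
```python
from kin import *
from g import *
c=arm.capture("wrist"); cv2.imwrite("pics/w4.png",c["pixels"]); s=arm.get_state(); print(s["t"],s["eef_pos"],s["width"],s["wrist_force"])
```

```text
9.6167 [ 0.60112218 -0.13585412  0.00738603] 0.18767741204474797 [-1.00159701 -0.41138066 -0.60372304]
```

View pics/w4.png

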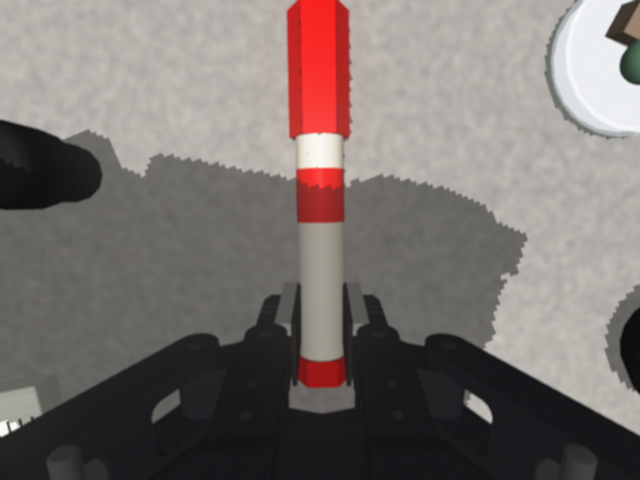

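Request:
move_arm(motion=[[[0,0,0],[0,0,0],0.3],[[0,0,0],[0,0,0],0.3],[[0.03,0,0],[0.1,-0.12,0.3],0.3],[[0,0,0],[0,0,0.2],0.3],[[0,0,0],[0,0,0.05],0.3]])

```text
t: 10.03
eef_pos: [0.6007, -0.1319, 0.0006]
eef_rot: [[0.362, 0.93, 0.071], [0.916, -0.368, 0.157], [0.172, 0.008, -0.985]]
wrist_force: [-7.6, -1.6, 13.9]
width: 0.349
```

Run:
```python
from kin import *
from g import *
c=arm.capture("side");i=c["pixels"];p=proj(cam(c),[.6,-.13,.01]).astype(int);print(p)
cv2.imwrite("pics/s5.png",cv2.resize(i[p[1]-60:p[1]+40,p[0]-70:p[0]+70],None,fx=5,fy=5,interpolation=cv2.INTER_CUBIC)); s=arm.get_state(); print(s["t"],s["eef_pos"],s["width"],s["wrist_force"])
R=toolR(-21.8,10);u=np.array([np.cos(np.radians(68.2)),np.sin(np.radians(68.2))])
g=np.array([*(np.array([.6137,-.0966])-.042*u),.010]); t=g+R[:,2]*.0105
print(t);chain([(t,R)],0.3,vmax=.95)
```

```text
[344 241]
10.0833 [ 6.00666325e-01 -1.31912299e-01  5.10615955e-04] 0.3519895836078399 [-8.62768588e+00 -4.64165157e-03  1.84743652e+01]
[ 5.98779668e-01 -1.33903491e-01 -3.40481407e-04]
1 rows [[[0.11, 0.03, 0.06], [-0.13, -0.05, 0.02], 0.3]]
```

View pics/s5.png

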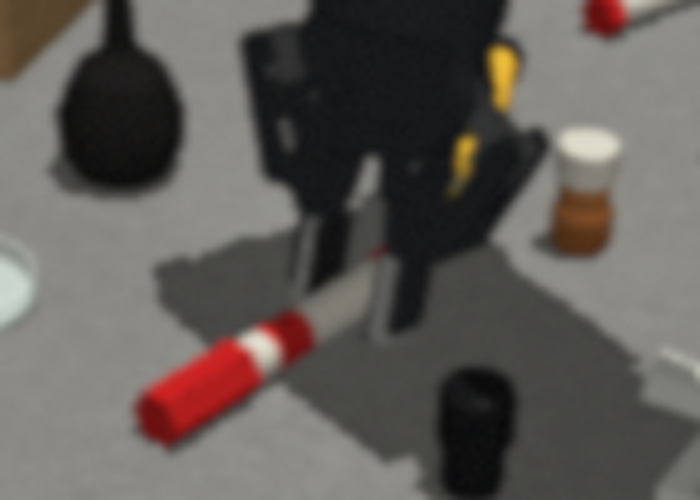

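Request:
move_arm(motion=[[[0.1,0.03,0.06],[-0.13,-0.05,-0.08],0.3],[[0,0,0],[0,0,0],1],[[0,0,0],[0,0,0],1],[[0,0,0],[0,0,0],1],[[0,0,0],[0,0,0],1]], squeeze=50)

```text
t: 10.5
eef_pos: [0.5988, -0.1339, 0.0022]
eef_rot: [[0.365, 0.929, 0.066], [0.915, -0.371, 0.161], [0.173, 0.001, -0.985]]
wrist_force: [-1.5, -0.6, 6.7]
width: 0.192
```

Run:
```python
from kin import *
from g import *
c=arm.capture("wrist"); cv2.imwrite("pics/w5.png",c["pixels"]); s=arm.get_state(); print(s["t"],s["eef_pos"],s["eef_rot"],s["width"],s["wrist_force"])
```

```text
10.55 [ 0.59878603 -0.13384439  0.00217363] [[ 0.3649623   0.92870804  0.06560413]
 [ 0.91471265 -0.3708092   0.16062785]
 [ 0.17350299  0.00138582 -0.98483237]] 0.18863266313210006 [-2.8128674  -0.50008951  5.52717227]
```

View pics/w5.png

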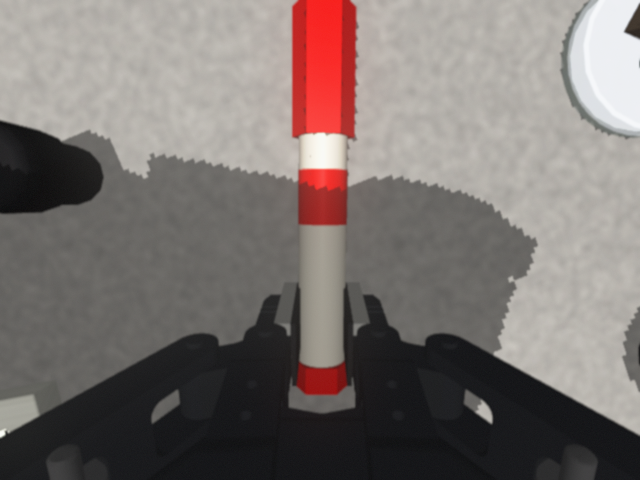

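```bash
cat > p1.py <<'E'
from kin import *
from g import *
def rows_path(wps,g,vmax=.9):
    s=arm.get_state(); p,R,j=s["eef_pos"],s["eef_rot"],s["joints"]; out=[]
    for q,Q in wps:
        rr=plan(q,Q,g,p0=p,R0=R,vmax=vmax) ; n=len(rr)
        rv=(Ro.from_matrix(R).inv()*Ro.from_matrix(Q)).as_rotvec()
        jl=j
        for i in range(1,n+1):
            jn,e=ik(p+(np.array(q)-p)*i/n,R@Ro.from_rotvec(rv*i/n).as_matrix(),jl)
            if e>1e-3: print("IK err",i,e,np.round(jn,2))
            if np.max(np.abs(jn-jl)*12/np.array([2.39,2.39,3.01,3.14,3.14,3.14]))>.65: print("fast",i,np.round((jn-jl)*12,2))
            jl=jn
        j=jl; print("end joints",np.round(j,2)); p,R=np.array(q),Q
def target_R(ax_t,az_jaw):
    """tool orientation with pen axis (tool frame) pointing down and jaw y near azimuth"""
    y=np.array([np.cos(np.radians(az_jaw)),np.sin(np.radians(az_jaw)),0])
    return Ro.align_vectors([[0,0,-1],y],[ax_t,[0,1,0]],weights=[1e6,1])[0].as_matrix()
E
python3 - <<'E'
from p1 import *
s=arm.get_state();R=s["eef_rot"];p=s["eef_pos"]
u=np.array([np.cos(np.radians(68.2)),np.sin(np.radians(68.2)),0]); cap=np.array([.6137,-.0966,.010])+.07*u
ax=R.T@u; ct=R.T@(cap-p); print(ax,ct); np.savez("marker.npz",ax=ax,ct=ct)
Rf=target_R(ax,-15); print(Rf)
red=np.array([.490,.165])
tc=np.array([*red,.145])-Rf@ct; print("tcp above red",tc, "tilt",np.degrees(np.arccos(-Rf[2,2])))
Rm=R@Ro.from_rotvec((Ro.from_matrix(R).inv()*Ro.from_matrix(Rf)).as_rotvec()*.35).as_matrix()
rows_path([(np.array([.60,-.12,.15]),Rm),(tc,Rf)],1)
E
```

```text
[9.84832991e-01 6.01203471e-04 1.73503945e-01] [1.09807157e-01 9.30923870e-05 1.13985222e-02]
[[ 4.43342237e-02  9.65925652e-01 -2.54994337e-01]
 [ 1.67745214e-01 -2.58818998e-01 -9.51248795e-01]
 [-9.84832991e-01 -6.01202870e-04 -1.73503945e-01]]
tcp above red [0.48794842 0.1574473  0.25511946] tilt 80.00839131030635
9 rows [[[-0.04, -0.87, -0.06], [0.22, -0.02, -0.8], 1], [[-0.04, -0.87, -0.06], [0.17, -0.02, -0.81], 1], [[-0.04, -0.87, -0.06], [0.12, -0.02, -0.82], 1], [[-0.04, -0.87, -0.06], [0.07, -0.01, -0.82], 1], [[-0.04, -0.87, -0.06], [0.02, -0.01, -0.82], 1], [[-0.04, -0.87, -0.06], [-0.03, -0.01, -0.82], 1], [[-0.04, -0.87, -0.06], [-0.08, -0.01, -0.82], 1], [[-0.04, -0.87, -0.06], [-0.13, -0.0, -0.81], 1], [[-0.04, -0.87, -0.06], [-0.18, -0.0, -0.8], 1]]
end joints [-0.23  0.62  1.3  -0.39  1.27  0.24]
18 rows [[[-0.04, -0.81, -0.06], [0.47, -0.54, -0.51], 1], [[-0.04, -0.81, -0.06], [0.44, -0.54, -0.54], 1], [[-0.04, -0.81, -0.06], [0.41, -0.54, -0.56], 1], [[-0.04, -0.81, -0.06], [0.38, -0.53, -0.59], 1], [[-0.04, -0.81, -0.06], [0.35, -0.53, -0.61], 1], [[-0.04, -0.81, -0.06], [0.32, -0.53, -0.63], 1], [[-0.04, -0.81, -0.06], [0.28, -0.53, -0.65], 1], [[-0.04, -0.81, -0.06], [0.25, -0.52, -0.67], 1], [[-0.04, -0.81, -0.06], [0.21, -0.52, -0.68], 1], [[-0.04, -0.81, -0.06], [0.17, -0.52, -0.69], 1], [[-0.04, -0.81, -0.06], [0.14, -0.51, -0.7], 1], [[-0.04, -0.81, -0.06], [0.1, -0.51, -0.71], 1], [[-0.04, -0.81, -0.06], [0.06, -0.51, -0.72], 1], [[-0.04, -0.81, -0.06], [0.02, -0.51, -0.72], 1], [[-0.04, -0.81, -0.06], [-0.02, -0.51, -0.72], 1], [[-0.04, -0.81, -0.06], [-0.06, -0.5, -0.72], 1], [[-0.04, -0.81, -0.06], [-0.1, -0.5, -0.72], 1], [[-0.04, -0.81, -0.06], [-0.13, -0.5, -0.71], 1]]
end joints [ 0.46  0.83  1.15 -1.05  2.12  0.63]
```

Request:
move_arm(motion=[[[0,0,0],[0.17,0,-0.6],1],[[-0.04,-0.87,-0.06],[0.22,-0.02,-0.8],1],[[-0.04,-0.87,-0.06],[0.17,-0.02,-0.81],1],[[-0.04,-0.87,-0.06],[0.12,-0.02,-0.82],1],[[-0.04,-0.87,-0.06],[0.07,-0.01,-0.82],1],[[-0.04,-0.87,-0.06],[0.02,-0.01,-0.82],1],[[-0.04,-0.87,-0.06],[-0.03,-0.01,-0.82],1],[[-0.04,-0.87,-0.06],[-0.08,-0.01,-0.82],1],[[-0.04,-0.87,-0.06],[-0.13,0,-0.81],1],[[-0.04,-0.87,-0.06],[-0.18,0,-0.8],1]])

```text
t: 11.38
eef_pos: [0.5988, -0.1158, 0.1689]
eef_rot: [[0.32, 0.94, -0.115], [0.865, -0.339, -0.369], [-0.386, 0.019, -0.922]]
wrist_force: [-0.1, -0.7, -0.2]
width: 0.187
```

Run:
```python
from p1 import *
d=np.load("marker.npz");ax,ct=d["ax"],d["ct"]; s=arm.get_state(); print(s["t"],s["width"],s["joints"],s["eef_pos"])
Rf=target_R(ax,-15); tc=np.array([.490,.165,.145])-Rf@ct
rows_path([(tc,Rf)],1)
```

```text
11.3833 0.18667171058631654 [-0.22038345  0.6074256   1.27050671 -0.40943527  1.31901518  0.24422064] [ 0.59882694 -0.11583575  0.16890952]
18 rows [[[-0.04, -0.79, -0.06], [0.47, -0.54, -0.47], 1], [[-0.04, -0.79, -0.06], [0.44, -0.54, -0.49], 1], [[-0.04, -0.79, -0.06], [0.42, -0.54, -0.52], 1], [[-0.04, -0.79, -0.06], [0.39, -0.53, -0.54], 1], [[-0.04, -0.79, -0.06], [0.36, -0.53, -0.56], 1], [[-0.04, -0.79, -0.06], [0.33, -0.53, -0.59], 1], [[-0.04, -0.79, -0.06], [0.3, -0.52, -0.6], 1], [[-0.04, -0.79, -0.06], [0.27, -0.52, -0.62], 1], [[-0.04, -0.79, -0.06], [0.23, -0.52, -0.64], 1], [[-0.04, -0.79, -0.06], [0.2, -0.51, -0.65], 1], [[-0.04, -0.79, -0.06], [0.17, -0.51, -0.66], 1], [[-0.04, -0.79, -0.06], [0.13, -0.51, -0.67], 1], [[-0.04, -0.79, -0.06], [0.1, -0.51, -0.68], 1], [[-0.04, -0.79, -0.06], [0.06, -0.5, -0.69], 1], [[-0.04, -0.79, -0.06], [0.02, -0.5, -0.69], 1], [[-0.04, -0.79, -0.06], [-0.01, -0.5, -0.69], 1], [[-0.04, -0.79, -0.06], [-0.05, -0.5, -0.69], 1], [[-0.04, -0.79, -0.06], [-0.09, -0.5, -0.69], 1]]
end joints [ 0.46  0.83  1.15 -1.05  2.12  0.63]
```

Request:
move_arm(motion=[[[-0.04,-0.79,-0.06],[0.47,-0.54,-0.47],1],[[-0.04,-0.79,-0.06],[0.44,-0.54,-0.49],1],[[-0.04,-0.79,-0.06],[0.42,-0.54,-0.52],1],[[-0.04,-0.79,-0.06],[0.39,-0.53,-0.54],1],[[-0.04,-0.79,-0.06],[0.36,-0.53,-0.56],1],[[-0.04,-0.79,-0.06],[0.33,-0.53,-0.59],1],[[-0.04,-0.79,-0.06],[0.3,-0.52,-0.6],1],[[-0.04,-0.79,-0.06],[0.27,-0.52,-0.62],1],[[-0.04,-0.79,-0.06],[0.23,-0.52,-0.64],1],[[-0.04,-0.79,-0.06],[0.2,-0.51,-0.65],1],[[-0.04,-0.79,-0.06],[0.17,-0.51,-0.66],1],[[-0.04,-0.79,-0.06],[0.13,-0.51,-0.67],1],[[-0.04,-0.79,-0.06],[0.1,-0.51,-0.68],1],[[-0.04,-0.79,-0.06],[0.06,-0.5,-0.69],1],[[-0.04,-0.79,-0.06],[0.02,-0.5,-0.69],1],[[-0.04,-0.79,-0.06],[-0.01,-0.5,-0.69],1],[[-0.04,-0.79,-0.06],[-0.05,-0.5,-0.69],1],[[-0.04,-0.79,-0.06],[-0.09,-0.5,-0.69],1],[[0,0,0],[0,0,0],1]])

```text
t: 12.97
eef_pos: [0.4801, 0.1806, 0.2623]
eef_rot: [[0.045, 0.967, -0.252], [0.123, -0.256, -0.959], [-0.991, 0.012, -0.13]]
wrist_force: [-0.4, 0.2, -1.2]
width: 0.19
```

```bash
cat > chk.py <<'E'
from p1 import *
import sys
def snap(tag,X,half=(80,60),f=5):
    o=[]
    for n in ("side","scene"):
        c=arm.capture(n); i=c["pixels"]; p=proj(cam(c),X).astype(int)
        y0=max(0,min(480-2*half[1],p[1]-half[1])); x0=max(0,min(640-2*half[0],p[0]-half[0]))
        a=cv2.resize(i[y0:y0+2*half[1],x0:x0+2*half[0]],None,fx=f,fy=f,interpolation=cv2.INTER_CUBIC)
        a=np.clip(255*(a/255.)**.6,0,255).astype('u1'); o.append(a); print(n,"crop origin",x0,y0,"f",f)
    cv2.imwrite(f"pics/{tag}.png",np.hstack(o) if f*half[0]*4<=800 else o[0])
    if f*half[0]*4>800: cv2.imwrite(f"pics/{tag}_b.png",o[1])
E
python3 - <<'E'
from chk import *
d=np.load("marker.npz");ax,ct=d["ax"],d["ct"]; s=arm.get_state(); print(s["t"],s["width"],s["joints"],s["eef_pos"])
print("cap now",s["eef_pos"]+s["eef_rot"]@ct,"axis",s["eef_rot"]@ax)
snap("a1",[.49,.165,.1],half=(50,75),f=4)
c=arm.capture("wrist");cv2.imwrite("pics/w6.png",c["pixels"])
for n in("side","scene"):
  print(n,"expected cap px",proj(cam(arm.capture(n)),s["eef_pos"]+s["eef_rot"]@ct))
E
```

```text
12.9667 0.19043882697727205 [ 0.49416115  0.85628567  1.12179368 -1.07938457  2.17692035  0.62754383] [0.48009259 0.1806201  0.262324  ]
cap now [0.48223627 0.18317877 0.15197725] axis [ 0.00103414 -0.04533479 -0.99897131]
side crop origin 301 242 f 4
scene crop origin 395 176 f 4
side expected cap px [354.24028844 296.29197653]
scene expected cap px [459.36251585 232.66820824]
```

View pics/a1.png

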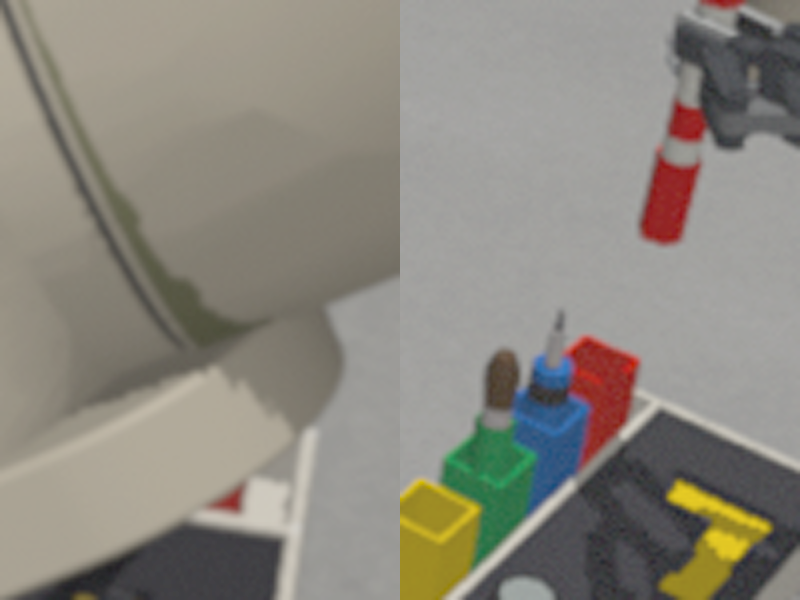

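View pics/w6.png

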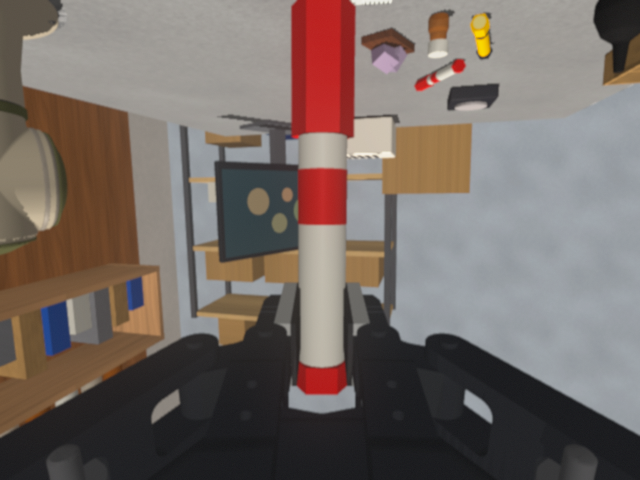

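Run:
```python
from chk import *
d=np.load("marker.npz");ax,ct=d["ax"],d["ct"]; s=arm.get_state(); print(s["t"],s["eef_pos"])
N=cam(arm.capture("scene")); k=s["eef_pos"]+s["eef_rot"]@ct
print("delta",onplane(N,(460.5,235),k[2])-k)
Rf=target_R(ax,-15); tc=np.array([.490,.165,.12])-Rf@ct
rows_path([(tc,Rf)],1)
```

```text
13.2167 [0.48159958 0.17726312 0.26345703]
delta [4.62383901e-03 1.04186172e-02 5.55111512e-17]
3 rows [[[0.01, 0.18, -0.07], [0.51, 0.18, 0.36], 1], [[0.01, 0.18, -0.07], [0.51, 0.18, 0.37], 1], [[0.01, 0.18, -0.07], [0.5, 0.19, 0.38], 1]]
end joints [ 0.46  0.86  1.17 -1.03  2.1   0.67]
```

Request:
move_arm(motion=[[[0,0.18,-0.07],[0.51,0.18,0.36],1],[[0,0.18,-0.07],[0.51,0.18,0.37],1],[[0,0.18,-0.07],[0.5,0.19,0.38],1],[[0,0,0],[0,0,0],1],[[0,0,0],[0,0,0],1]])

```text
t: 13.68
eef_pos: [0.4892, 0.1539, 0.2311]
eef_rot: [[0.051, 0.965, -0.258], [0.172, -0.263, -0.949], [-0.984, 0.004, -0.18]]
wrist_force: [-0.2, -0.0, -0.7]
width: 0.189
```

Run:
```python
from chk import *
d=np.load("marker.npz");ax,ct=d["ax"],d["ct"]; s=arm.get_state(); print(s["t"],s["eef_pos"],s["joint_vel"])
print("cap now",s["eef_pos"]+s["eef_rot"]@ct,"axis",s["eef_rot"]@ax)
Rf=target_R(ax,-15); tc=np.array([.490,.1655,.085])-Rf@ct
rows_path([(tc,Rf)],1)
```

```text
13.6833 [0.48915061 0.15390521 0.23111858] [-0.02339104  0.00202149  0.01272096  0.00789703 -0.01434109  0.00524599]
cap now [0.49186098 0.16198226 0.12105059] axis [ 0.00571307  0.00483687 -0.99997198]
3 rows [[[-0.02, -0.03, -0.02], [0.6, -0.04, 0.05], 1], [[-0.02, -0.03, -0.02], [0.6, -0.04, 0.05], 1], [[-0.02, -0.03, -0.02], [0.6, -0.04, 0.05], 1]]
end joints [ 0.46  0.91  1.18 -1.    2.07  0.73]
```

Request:
move_arm(motion=[[[-0.02,-0.03,-0.02],[0.6,-0.04,0.05],1],[[-0.02,-0.03,-0.02],[0.6,-0.04,0.05],1],[[-0.02,-0.03,-0.02],[0.6,-0.04,0.05],1],[[0,0,0],[0,0,0],1],[[0,0,0],[0,0,0],1]])

```text
t: 14.1
eef_pos: [0.4877, 0.1586, 0.1924]
eef_rot: [[0.046, 0.966, -0.254], [0.167, -0.258, -0.952], [-0.985, 0.001, -0.173]]
wrist_force: [-1.6, -0.9, 0.7]
width: 0.186
```

Run:
```python
from chk import *
d=np.load("marker.npz");ax,ct=d["ax"],d["ct"]; s=arm.get_state(); print(s["t"],s["eef_pos"])
k=s["eef_pos"]+s["eef_rot"]@ct
print("cap now",k,"axis",s["eef_rot"]@ax)
c=arm.capture("scene");N=cam(c);i=c["pixels"][225:305,400:500]; f=8
a=cv2.resize(i,None,fx=f,fy=f,interpolation=cv2.INTER_CUBIC); a=np.clip(255*(a/255.)**.6,0,255).astype('u1')
q=lambda X:tuple(((proj(N,X)-[400,225]+.5)*f).astype(int))
e=lambda az,r:r*np.array([np.cos(az),np.sin(az),0])
for v in np.linspace(0,6.28,40): cv2.circle(a,q(k+e(v,.0105)),1,(255,255,0),-1)
u=np.radians(9.3)
P=[np.array([.490,.1655,.066])+e(u+np.pi/4+n*np.pi/2,.0165*1.414) for n in range(4)]
for n in range(4): cv2.line(a,q(P[n]),q(P[(n+1)%4]),(0,255,255),1)
cv2.imwrite("pics/a2.png",a)
```

```text
14.1 [0.48767184 0.15863558 0.19238424]
cap now [0.48992084 0.16608583 0.08226167] axis [ 1.86600285e-03 -9.50154316e-04 -9.99997808e-01]
```

View pics/a2.png

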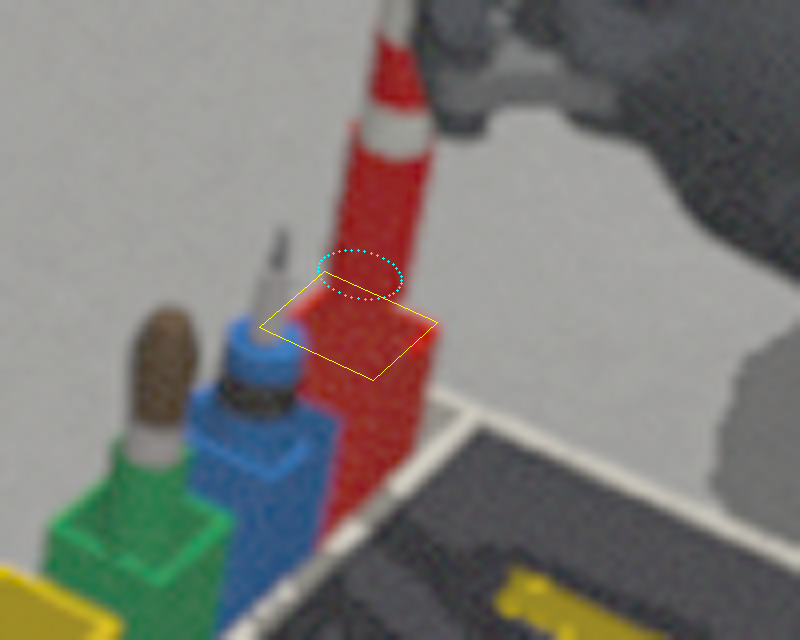

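Run:
```python
from chk import *
d=np.load("marker.npz");ax,ct=d["ax"],d["ct"]; s=arm.get_state()
k=s["eef_pos"]+s["eef_rot"]@ct
c=arm.capture("scene");N=cam(c);i=c["pixels"][200:340,380:500]; f=6
a=cv2.resize(i,None,fx=f,fy=f,interpolation=cv2.INTER_CUBIC)[:600]; a=np.clip(255*(a/255.)**.6,0,255).astype('u1')
q=lambda X:tuple(((proj(N,X)-[380,200]+.5)*f).astype(int))
e=lambda az,r:r*np.array([np.cos(az),np.sin(az),0])
u=np.radians(9.3)
for m in range(4):
  cc=np.array([.490,.1655,.066])+e(u,.052*m)
  P=[cc+e(u+np.pi/4+n*np.pi/2,.0165*1.414) for n in range(4)]
  for n in range(4): cv2.line(a,q(P[n]),q(P[(n+1)%4]),(0,255,255),1)
for m in (0,1):
  for sgn in (-1,1): # pen silhouette: lateral offset
    off=np.array([-.77295,.63428,0])/np.hypot(.773,.634)*.010*sgn
    cv2.line(a,q(k+off),q(k-ax@s["eef_rot"].T*.046+off),(255,255,0),1)
cv2.imwrite("pics/a3.png",a); print(arm.get_state()["t"])
```

```text
14.2
```

View pics/a3.png

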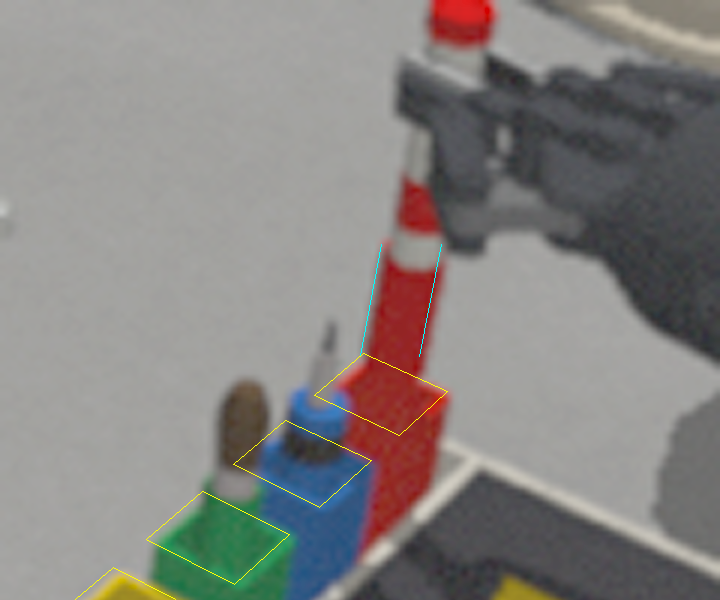

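Request:
move_arm(motion=[[[0,0,0],[0.39,0,0.07],1],[[0,0,0],[0.39,0,0.07],1],[[0,0,0],[0.39,0,0.07],1],[[0,0,0],[0.2,0,0.04],1]])

```text
t: 14.53
eef_pos: [0.488, 0.1587, 0.1638]
eef_rot: [[0.049, 0.966, -0.253], [0.169, -0.258, -0.951], [-0.984, 0.004, -0.176]]
wrist_force: [0.3, 0.0, -0.8]
width: 0.187
```

```bash
cat > st.py <<'E'
from chk import *
d=np.load("marker.npz");ax,ct=d["ax"],d["ct"]; s=arm.get_state(); print(s["t"],s["eef_pos"],s["wrist_force"],s["moment"],s["width"])
k=s["eef_pos"]+s["eef_rot"]@ct
print("cap now",k,"axis",s["eef_rot"]@ax)
E
python3 st.py
```

```text
14.5333 [0.48801593 0.15865861 0.16383549] [ 0.28238759  0.04456101 -0.84575444] [ 0.54162612 -0.15682737  0.02381175] 0.18685465927669156
cap now [0.49065605 0.16629295 0.05373421] axis [ 5.42859033e-03  7.18800812e-04 -9.99985007e-01]
```

Request:
move_arm(motion=[[[0,0,0],[0.45,0,0.08],1],[[0,0,0],[0.45,0,0.08],1],[[0,0,0],[0.45,0,0.08],1],[[0,0,0],[0.45,0,0.08],1],[[0,0,0],[0.1,0,0.02],1]])

```text
t: 14.95
eef_pos: [0.4879, 0.1583, 0.1199]
eef_rot: [[0.048, 0.966, -0.253], [0.168, -0.258, -0.951], [-0.985, 0.003, -0.175]]
wrist_force: [-1.6, 0.2, -1.1]
width: 0.195
```

```bash
python3 st.py
```

```text
14.95 [0.48790191 0.15832006 0.11990712] [-1.59940108  0.22572255 -1.13882498] [ 0.54926977 -0.20800587 -0.0292398 ] 0.19459230435175906
cap now [0.49036436 0.16590215 0.0097981 ] axis [ 3.79947880e-03  2.48484697e-04 -9.99992751e-01]
```

Request:
move_arm(motion=[[[0,0,0],[0.03,0,0],0.2],[[0,0,0],[0,0,0],0.2],[[0,0,0],[0,0,0],0.2],[[0,0,0],[0,0,-0.4],0.2],[[0,0,0],[0,0,-0.9],0.2],[[0,0,0],[0,0,-0.9],0.2],[[0,0,0],[0,0,-0.5],0.2]])

```text
t: 15.53
eef_pos: [0.5021, 0.2101, 0.1302]
eef_rot: [[0.048, 0.965, -0.256], [0.167, -0.261, -0.951], [-0.985, 0.003, -0.174]]
wrist_force: [0.3, 0.7, 0.0]
width: 0.399
```

Run:
```python
from chk import *
s=arm.get_state(); print(s["t"],s["eef_pos"],s["wrist_force"],s["joints"],s["width"])
c=arm.capture("wrist");cv2.imwrite("pics/w7.png",c["pixels"])
snap("a4",[.49,.165,.09],half=(50,75),f=4)
```

```text
15.5333 [0.50205782 0.21008484 0.13017664] [0.30709965 0.73206907 0.00107967] [ 0.51260656  1.09165032  0.9922181  -0.96203639  2.11250445  0.76181874] 0.39869383953161586
side crop origin 300 248 f 4
scene crop origin 394 180 f 4
```

View pics/a4.png

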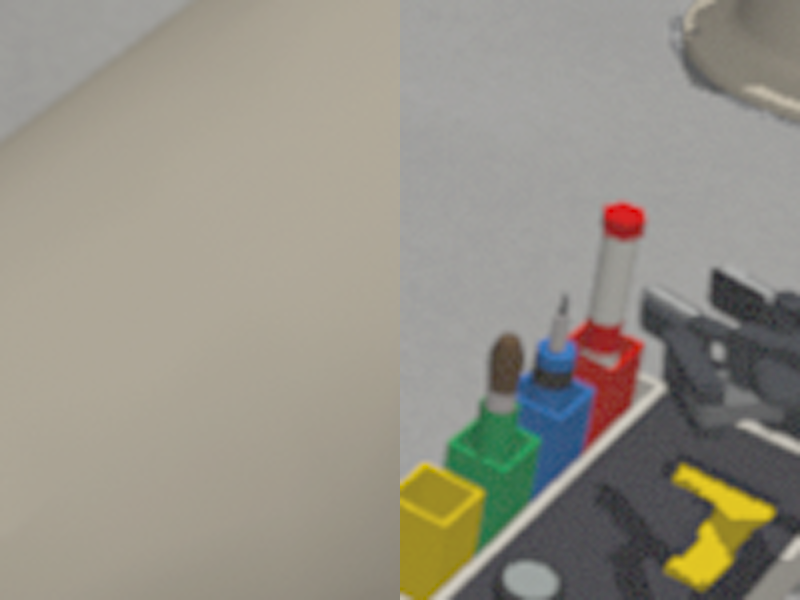

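View pics/w7.png

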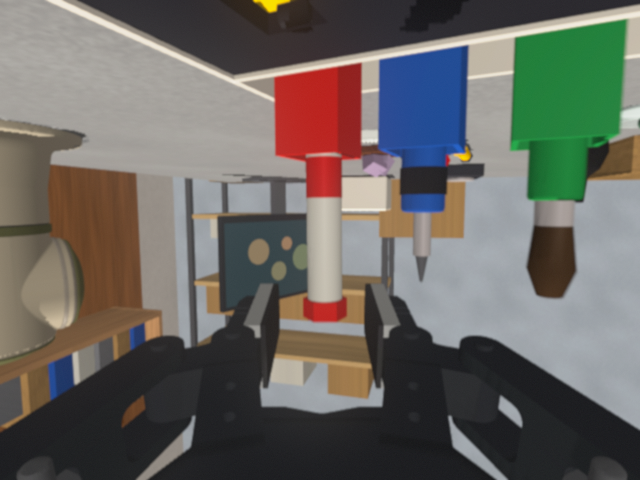

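Run:
```python
from chk import *
s=arm.get_state(); j=s["joints"]
for lean in (10,15,20):
  for az in (-10,-5,0,5):
    R=toolR(az,lean-90); jj=j
    p=np.array([.6438,.1903,.1085])+R[:,2]*.0072
    for dz in (.12,.06,0): jj,e=ik(p+[0,0,dz],R,jj)
    j2,e2=ik(p-R[:,2]*.06,R,jj)
    print(lean,az,np.round(jj,2),round(e,4),"retreat",np.round(j2,2),round(e2,4))
u=np.array([np.cos(np.radians(100.4)),np.sin(np.radians(100.4)),0])
R=toolR(10.4,15); g=np.array([.5959,-.2961,.010])-.035*u; t=g+R[:,2]*.0072; print(t)
Rm=toolR(5,0)
rows_path([(np.array([.52,.20,.26]),toolR(-5,-50)),(np.array([.55,.0,.27]),Rm),(t-R[:,2]*.08,R)],0,vmax=.95)
```

```text
10 -10 [ 0.42  1.36  0.48 -1.21  2.08  0.42] 0.0 retreat [ 0.48  1.43  0.28 -1.23  2.15  0.32] 0.065
10 -5 [ 0.43  1.3   0.61 -1.21  1.99  0.46] 0.0 retreat [ 0.49  1.39  0.38 -1.23  2.08  0.35] 0.0359
10 0 [ 0.44  1.25  0.72 -1.22  1.9   0.49] 0.0 retreat [ 0.51  1.33  0.51 -1.23  2.    0.39] 0.0181
10 5 [ 0.46  1.19  0.83 -1.23  1.81  0.53] 0.0217 retreat [ 0.53  1.26  0.66 -1.23  1.91  0.45] 0.0176
15 -10 [ 0.41  1.31  0.52 -1.12  2.04  0.45] 0.0 retreat [ 0.47  1.45  0.19 -1.2   2.16  0.27] 0.0259
15 -5 [ 0.43  1.26  0.63 -1.13  1.95  0.48] 0.0 retreat [ 0.49  1.39  0.32 -1.19  2.08  0.32] 0.0
15 0 [ 0.44  1.21  0.74 -1.15  1.86  0.5 ] 0.0 retreat [ 0.5   1.3   0.51 -1.17  1.97  0.39] 0.0
15 5 [ 0.45  1.16  0.84 -1.17  1.77  0.52] 0.0 retreat [ 0.52  1.22  0.67 -1.17  1.88  0.44] 0.0
20 -10 [ 0.41  1.27  0.55 -1.04  2.    0.48] 0.0 retreat [ 0.46  1.42  0.19 -1.12  2.14  0.29] 0.01
20 -5 [ 0.42  1.22  0.66 -1.06  1.91  0.49] 0.0 retreat [ 0.48  1.33  0.38 -1.1   2.04  0.36] 0.0
20 0 [ 0.43  1.17  0.76 -1.08  1.82  0.5 ] 0.0 retreat [ 0.5   1.25  0.55 -1.09  1.94  0.41] 0.0
20 5 [
[... 1733 characters left out ...]
 0.17, -0.06], [-0.84, 0.03, 0.35], 0], [[0.01, 0.17, -0.06], [-0.84, 0.03, 0.34], 0], [[0.01, 0.17, -0.06], [-0.85, 0.02, 0.33], 0], [[0.01, 0.17, -0.06], [-0.85, 0.02, 0.32], 0], [[0.01, 0.17, -0.06], [-0.86, 0.02, 0.31], 0], [[0.01, 0.17, -0.06], [-0.86, 0.01, 0.3], 0], [[0.01, 0.17, -0.06], [-0.86, 0.01, 0.29], 0], [[0.01, 0.17, -0.06], [-0.87, 0.01, 0.28], 0], [[0.01, 0.17, -0.06], [-0.87, 0.0, 0.27], 0], [[0.01, 0.17, -0.06], [-0.87, -0.0, 0.26], 0], [[0.01, 0.17, -0.06], [-0.88, -0.0, 0.25], 0], [[0.01, 0.17, -0.06], [-0.88, -0.01, 0.24], 0], [[0.01, 0.17, -0.06], [-0.88, -0.01, 0.23], 0], [[0.01, 0.17, -0.06], [-0.88, -0.02, 0.22], 0]]
end joints [-0.75  0.95  0.86  0.16  1.55 -0.95]
```

Request:
move_arm(motion=[[[0,0,0],[-0.7,0,-0.3],0.2],[[-0.26,0.83,-0.12],[-0.72,0.11,-0.14],0.2],[[-0.26,0.83,-0.12],[-0.7,0.11,-0.18],0],[[-0.26,0.83,-0.12],[-0.69,0.1,-0.22],0],[[-0.26,0.83,-0.12],[-0.68,0.1,-0.26],0],[[-0.26,0.83,-0.12],[-0.66,0.1,-0.3],0],[[-0.26,0.83,-0.12],[-0.65,0.1,-0.33],0],[[-0.26,0.83,-0.12],[-0.63,0.1,-0.37],0],[[-0.26,0.83,-0.12],[-0.61,0.1,-0.4],0]])

```text
t: 16.43
eef_pos: [0.5185, 0.2051, 0.2699]
eef_rot: [[0.055, 0.995, -0.084], [0.603, -0.1, -0.791], [-0.796, -0.007, -0.606]]
wrist_force: [0.6, 0.7, 0.0]
width: 0.502
```

Run:
```python
from chk import *
s=arm.get_state(); print(s["t"],s["eef_pos"],s["eef_rot"])
u=np.array([np.cos(np.radians(100.4)),np.sin(np.radians(100.4)),0])
R=toolR(10.4,20); g=np.array([.5959,-.2961,.010])-.035*u; t=g+R[:,2]*.0064; print(t)
rows_path([(np.array([.56,-.05,.25]),toolR(5,0)),(t-R[:,2]*.08,R)],0,vmax=.95)
```

```text
16.4333 [0.5185388  0.20510825 0.2698857 ] [[ 0.05527309  0.99493138 -0.08400257]
 [ 0.60332704 -0.10031564 -0.79115944]
 [-0.79557613 -0.00695119 -0.60581376]]
[ 0.60182303 -0.32837203  0.00398597]
15 rows [[[-0.09, 0.88, -0.16], [-0.45, 0.22, 0.7], 0], [[-0.09, 0.88, -0.16], [-0.5, 0.21, 0.67], 0], [[-0.09, 0.88, -0.16], [-0.54, 0.2, 0.64], 0], [[-0.09, 0.88, -0.16], [-0.58, 0.19, 0.61], 0], [[-0.09, 0.88, -0.16], [-0.62, 0.18, 0.57], 0], [[-0.09, 0.88, -0.16], [-0.65, 0.17, 0.54], 0], [[-0.09, 0.88, -0.16], [-0.69, 0.16, 0.5], 0], [[-0.09, 0.88, -0.16], [-0.72, 0.15, 0.45], 0], [[-0.09, 0.88, -0.16], [-0.75, 0.14, 0.41], 0], [[-0.09, 0.88, -0.16], [-0.77, 0.13, 0.37], 0], [[-0.09, 0.88, -0.16], [-0.79, 0.12, 0.32], 0], [[-0.09, 0.88, -0.16], [-0.81, 0.11, 0.27], 0], [[-0.09, 0.88, -0.16], [-0.83, 0.1, 0.22], 0], [[-0.09, 0.88, -0.16], [-0.84, 0.08, 0.17], 0], [[-0.09, 0.88, -0.16], [-0.85, 0.07, 0.12], 0]]
end joints [-0.3   0.38  1.35 -0.    1.41 -0.38]
19 rows [[[0.01, 0.26, -0.07], [-0.81, 0.05, 0.45], 0], [[0.01, 0.26, -0.07], [-0.82, 0.05, 0.43], 0], [[0.01, 0.26, -0.07], [-0.83, 0.05, 0.42], 0], [[0.01, 0.26, -0.07], [-0.84, 0.04, 0.4], 0], [[0.01, 0.26, -0.07], [-0.84, 0.04, 0.39], 0], [[0.01, 0.26, -0.07], [-0.85, 0.03, 0.37], 0], [[0.01, 0.26, -0.07], [-0.86, 0.03, 0.36], 0], [[0.01, 0.26, -0.07], [-0.86, 0.03, 0.34], 0], [[0.01, 0.26, -0.07], [-0.87, 0.02, 0.33], 0], [[0.01, 0.26, -0.07], [-0.88, 0.02, 0.31], 0], [[0.01, 0.26, -0.07], [-0.88, 0.01, 0.29], 0], [[0.01, 0.26, -0.07], [-0.89, 0.01, 0.28], 0], [[0.01, 0.26, -0.07], [-0.89, 0.01, 0.26], 0], [[0.01, 0.26, -0.07], [-0.9, 0.0, 0.24], 0], [[0.01, 0.26, -0.07], [-0.9, -0.0, 0.23], 0], [[0.01, 0.26, -0.07], [-0.9, -0.01, 0.21], 0], [[0.01, 0.26, -0.07], [-0.91, -0.01, 0.19], 0], [[0.01, 0.26, -0.07], [-0.91, -0.02, 0.18], 0], [[0.01, 0.26, -0.07], [-0.91, -0.02, 0.16], 0]]
end joints [-0.77  1.01  0.76  0.2   1.66 -0.96]
```

Request:
move_arm(motion=[[[-0.09,0.88,-0.16],[-0.45,0.22,0.7],0],[[-0.09,0.88,-0.16],[-0.5,0.21,0.67],0],[[-0.09,0.88,-0.16],[-0.54,0.2,0.64],0],[[-0.09,0.88,-0.16],[-0.58,0.19,0.61],0],[[-0.09,0.88,-0.16],[-0.62,0.18,0.57],0],[[-0.09,0.88,-0.16],[-0.65,0.17,0.54],0],[[-0.09,0.88,-0.16],[-0.69,0.16,0.5],0],[[-0.09,0.88,-0.16],[-0.72,0.15,0.45],0],[[-0.09,0.88,-0.16],[-0.75,0.14,0.41],0],[[-0.09,0.88,-0.16],[-0.77,0.13,0.37],0],[[-0.09,0.88,-0.16],[-0.79,0.12,0.32],0],[[-0.09,0.88,-0.16],[-0.81,0.11,0.27],0],[[-0.09,0.88,-0.16],[-0.83,0.1,0.22],0],[[-0.09,0.88,-0.16],[-0.84,0.08,0.17],0],[[-0.09,0.88,-0.16],[-0.85,0.07,0.12],0]])

```text
t: 17.68
eef_pos: [0.5544, -0.0648, 0.2699]
eef_rot: [[-0.101, 0.994, 0.04], [0.994, 0.099, 0.043], [0.039, 0.044, -0.998]]
wrist_force: [0.6, -0.1, -0.3]
width: 0.5
```

Run:
```python
from chk import *
s=arm.get_state(); print(s["t"],s["eef_pos"])
u=np.array([np.cos(np.radians(100.4)),np.sin(np.radians(100.4)),0])
R=toolR(10.4,20); g=np.array([.5959,-.2961,.010])-.035*u; t=g+R[:,2]*.0064; print(t)
rows_path([(t-R[:,2]*.07,R)],0,vmax=.95)
```

```text
17.6833 [ 0.55444358 -0.06478048  0.269916  ]
[ 0.60182303 -0.32837203  0.00398597]
19 rows [[[0.04, 0.23, -0.05], [-0.79, 0.04, 0.5], 0], [[0.04, 0.23, -0.05], [-0.79, 0.04, 0.49], 0], [[0.04, 0.23, -0.05], [-0.8, 0.03, 0.47], 0], [[0.04, 0.23, -0.05], [-0.81, 0.03, 0.46], 0], [[0.04, 0.23, -0.05], [-0.82, 0.03, 0.45], 0], [[0.04, 0.23, -0.05], [-0.82, 0.03, 0.43], 0], [[0.04, 0.23, -0.05], [-0.83, 0.03, 0.42], 0], [[0.04, 0.23, -0.05], [-0.84, 0.03, 0.4], 0], [[0.04, 0.23, -0.05], [-0.84, 0.02, 0.39], 0], [[0.04, 0.23, -0.05], [-0.85, 0.02, 0.38], 0], [[0.04, 0.23, -0.05], [-0.86, 0.02, 0.36], 0], [[0.04, 0.23, -0.05], [-0.86, 0.02, 0.35], 0], [[0.04, 0.23, -0.05], [-0.87, 0.01, 0.33], 0], [[0.04, 0.23, -0.05], [-0.87, 0.01, 0.32], 0], [[0.04, 0.23, -0.05], [-0.88, 0.01, 0.31], 0], [[0.04, 0.23, -0.05], [-0.88, 0.01, 0.29], 0], [[0.04, 0.23, -0.05], [-0.89, 0.01, 0.28], 0], [[0.04, 0.23, -0.05], [-0.89, 0.0, 0.26], 0], [[0.04, 0.23, -0.05], [-0.9, 0.0, 0.25], 0]]
end joints [-0.77  1.01  0.78  0.2   1.64 -0.96]
```

Request:
move_arm(motion=[[[0.04,0.23,-0.05],[-0.79,0.04,0.5],0],[[0.04,0.23,-0.05],[-0.79,0.04,0.49],0],[[0.04,0.23,-0.05],[-0.8,0.03,0.47],0],[[0.04,0.23,-0.05],[-0.81,0.03,0.46],0],[[0.04,0.23,-0.05],[-0.82,0.03,0.45],0],[[0.04,0.23,-0.05],[-0.82,0.03,0.43],0],[[0.04,0.23,-0.05],[-0.83,0.03,0.42],0],[[0.04,0.23,-0.05],[-0.84,0.03,0.4],0],[[0.04,0.23,-0.05],[-0.84,0.02,0.39],0],[[0.04,0.23,-0.05],[-0.85,0.02,0.38],0],[[0.04,0.23,-0.05],[-0.86,0.02,0.36],0],[[0.04,0.23,-0.05],[-0.86,0.02,0.35],0],[[0.04,0.23,-0.05],[-0.87,0.01,0.33],0],[[0.04,0.23,-0.05],[-0.87,0.01,0.32],0],[[0.04,0.23,-0.05],[-0.88,0.01,0.31],0],[[0.04,0.23,-0.05],[-0.88,0.01,0.29],0],[[0.04,0.23,-0.05],[-0.89,0.01,0.28],0],[[0.04,0.23,-0.05],[-0.89,0,0.26],0],[[0.04,0.23,-0.05],[-0.9,0,0.25],0],[[0,0,0],[0,0,0],0]])

```text
t: 19.35
eef_pos: [0.5929, -0.3803, 0.0844]
eef_rot: [[-0.169, 0.984, -0.048], [0.928, 0.176, 0.328], [0.331, 0.011, -0.944]]
wrist_force: [0.7, 0.2, -0.8]
width: 0.497
```

```bash
cat > tq.py <<'E'
from chk import *
s=arm.get_state(); print(s["t"],s["eef_pos"],s["wrist_force"],s["width"])
u=np.array([np.cos(np.radians(100.4)),np.sin(np.radians(100.4)),0])
R=toolR(10.4,20); g=np.array([.5959,-.2961,.010])-.035*u; t=g+R[:,2]*.0064; print(t)
E
python3 - <<'E'
from tq import *
c=arm.capture("wrist");cv2.imwrite("pics/w8.png",c["pixels"]);C=cam(c)
print(proj(C,[.5959+.065*u[0],-.2961+.065*u[1],.01]),proj(C,[.5959-.065*u[0],-.2961-.065*u[1],.01]))
rows_path([(t,R)],0,vmax=.95)
E
```

```text
19.35 [ 0.59289399 -0.38031285  0.08435088] [ 0.67626144  0.23562025 -0.84819396] 0.49659375769327313
[ 0.60182303 -0.32837203  0.00398597]
[347.70944984  51.34295891] [349.93250021 260.29176855]
6 rows [[[0.03, 0.03, 0.0], [0.16, 0.14, 0.78], 0], [[0.03, 0.03, 0.0], [0.16, 0.14, 0.78], 0], [[0.03, 0.03, 0.0], [0.15, 0.14, 0.78], 0], [[0.03, 0.03, 0.0], [0.15, 0.14, 0.78], 0], [[0.03, 0.03, 0.0], [0.15, 0.14, 0.78], 0], [[0.03, 0.03, 0.0], [0.15, 0.14, 0.78], 0]]
end joints [-0.75  1.04  0.9   0.21  1.49 -0.98]
```

View pics/w8.png

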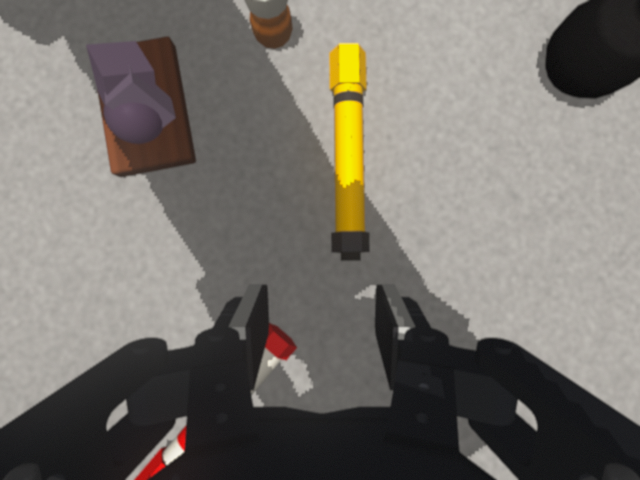

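```bash
sed -i 's/\.5959,-\.2961,\.010/.5951,-.2917,.010/' tq.py
python3 - <<'E'
from tq import *
C=cam(arm.capture("wrist"))
X=onplane(C,(292,352),.01); print("lookalike end",X,"in tool-xy of final:",R.T@(X-t))
rows_path([(t,R)],0,vmax=.95)
E
```

```text
19.4 [ 0.59335889 -0.37932654  0.08583699] [ 0.92746279 -0.48049589  0.02579578] 0.501962317950114
[ 0.60102303 -0.32397203  0.00398597]
lookalike end [ 0.58374747 -0.41861405  0.01      ] in tool-xy of final: [-0.08248592 -0.03407644 -0.03642242]
6 rows [[[0.03, 0.03, 0.0], [0.18, 0.13, 0.8], 0], [[0.03, 0.03, 0.0], [0.18, 0.13, 0.8], 0], [[0.03, 0.03, 0.0], [0.18, 0.13, 0.8], 0], [[0.03, 0.03, 0.0], [0.18, 0.13, 0.8], 0], [[0.03, 0.03, 0.0], [0.18, 0.14, 0.8], 0], [[0.03, 0.03, 0.0], [0.17, 0.14, 0.8], 0]]
end joints [-0.74  1.03  0.92  0.21  1.48 -0.98]
```

Request:
move_arm(motion=[[[0.03,0.03,0],[0.18,0.13,0.8],0],[[0.03,0.03,0],[0.18,0.13,0.8],0],[[0.03,0.03,0],[0.18,0.13,0.8],0],[[0.03,0.03,0],[0.18,0.13,0.8],0],[[0.03,0.03,0],[0.18,0.14,0.8],0],[[0,0,0],[0.14,0.1,0.5],0.2],[[0,0,0],[0,0,0],0.2]])

```text
t: 20.03
eef_pos: [0.6024, -0.3219, 0.0193]
eef_rot: [[-0.18, 0.982, -0.05], [0.928, 0.186, 0.322], [0.325, 0.011, -0.946]]
wrist_force: [0.4, 0.3, 0.4]
width: 0.396
```

Run:
```python
from tq import *
rows_path([(t,R)],0.2,vmax=.95)
```

```text
20.0333 [ 0.60242598 -0.321856    0.01933199] [0.37103484 0.30804104 0.38237766] 0.3962680735866021
[ 0.60102303 -0.32397203  0.00398597]
1 rows [[[0.12, 0.25, 0.13], [-0.34, -0.1, 0.7], 0.2]]
end joints [-0.74  1.03  0.92  0.21  1.48 -0.98]
```

Request:
move_arm(motion=[[[0.12,0.25,0.13],[-0.34,-0.1,0.7],0.2],[[0,0,0],[0,0,0.1],0.2],[[0,0,0],[0,0,0],0.2]])

```text
t: 20.28
eef_pos: [0.6021, -0.3233, 0.0066]
eef_rot: [[-0.173, 0.983, -0.058], [0.925, 0.183, 0.332], [0.337, 0.004, -0.941]]
wrist_force: [0.1, -0.3, 1.3]
width: 0.396
```

Run:
```python
from tq import *
rows_path([(t,R)],0.2,vmax=.95)
```

```text
20.2833 [ 0.60206667 -0.32327126  0.00659255] [ 0.14134634 -0.31937254  1.29268916] 0.3960469264700888
[ 0.60102303 -0.32397203  0.00398597]
1 rows [[[0.04, 0.07, 0.05], [-0.07, -0.06, 0.11], 0.2]]
end joints [-0.74  1.03  0.92  0.21  1.48 -0.98]
```

Request:
move_arm(motion=[[[0.04,0.07,0.05],[-0.07,-0.06,0.11],0.2],[[0,0,0],[0,0,0.03],1],[[0,0,0],[0,0,0],1],[[0,0,0],[0,0,0],1],[[0,0,0],[0,0,0],1]], squeeze=60)

```text
t: 20.7
eef_pos: [0.6018, -0.3254, 0.0077]
eef_rot: [[-0.171, 0.984, -0.058], [0.926, 0.18, 0.332], [0.337, 0.003, -0.942]]
wrist_force: [-0.2, -0.1, -0.5]
width: 0.177
```

Run:
```python
from tq import *
c=arm.capture("wrist");cv2.imwrite("pics/w9.png",c["pixels"])
print(s["eef_rot"])
lens=np.array([.5951,-.2917,.010])+.065*u
print(proj(cam(c),lens),proj(cam(c),lens-.024*u+[0,0,.01]))
ax=s["eef_rot"].T@u; ct=s["eef_rot"].T@(lens-s["eef_pos"]); print(ax,ct); np.savez("torch.npz",ax=ax,ct=ct)
```

```text
20.7 [ 0.6017779  -0.32541579  0.00768643] [-0.15829448 -0.140976   -0.49635398] 0.17697067326409346
[ 0.60102303 -0.32397203  0.00398597]
[[-0.17054696  0.98366653 -0.05756639]
 [ 0.92596542  0.17996999  0.33196212]
 [ 0.33690025  0.00331064 -0.94153453]]
[319.7165961   60.71161331] [319.7530137  106.73794298]
[ 9.41540160e-01 -5.57296227e-04  3.36900306e-01] [ 0.0943381  -0.00052956  0.031297  ]
```

View pics/w9.png

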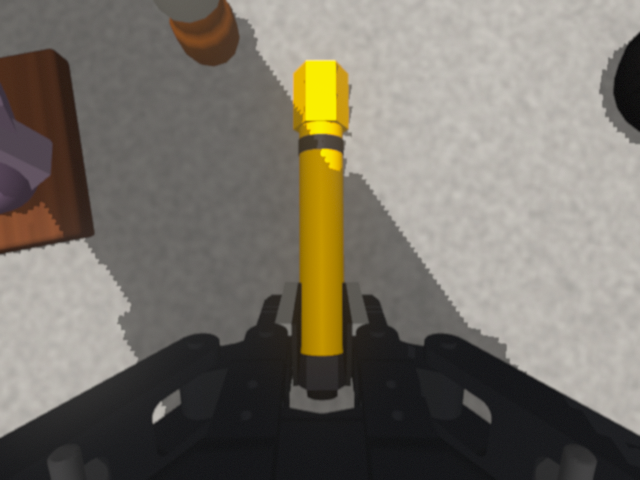

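Request:
move_arm(motion=[[[0,0,0],[0,0,0],0.3],[[0,0,0],[0,0,0],0.3],[[0.04,0.04,0],[0,-0.03,0.25],0.3],[[0,0,0],[0,0,0.12],0.3],[[0,0,0],[0,0,0.03],0.3]])

```text
t: 21.17
eef_pos: [0.6011, -0.3238, 0.002]
eef_rot: [[-0.171, 0.983, -0.059], [0.926, 0.181, 0.332], [0.337, 0.002, -0.941]]
wrist_force: [-2.4, 0.2, 8.6]
width: 0.352
```

Run:
```python
from tq import *
c=arm.capture("wrist");cv2.imwrite("pics/w10.png",c["pixels"][:, 160:480]);C=cam(c)
for m in ((.5951,-.2917),(.5959,-.2961)):
  m=np.array([*m,0])
  for a,z in ((.065,.02),(.041,.02),(-.048,.02),(-.065,.02),(-.07,.01)): print(a,np.round(proj(C,m+a*u+[0,0,z])-[160,0],1),end=" ")
  print()
rows_path([(t,R)],0.3,vmax=.95)
```

```text
21.1667 [ 0.6010985 -0.3237667  0.0020318] [-2.44749568  0.19936479  8.59818258] 0.3518198328843302
[ 0.60102303 -0.32397203  0.00398597]
0.065 [160.9  42.8] 0.041 [160.9 105. ] -0.048 [160.9 350.1] -0.065 [160.9 399.7] -0.07 [160.9 404.2] 
0.065 [160.8  54.3] 0.041 [160.8 116.7] -0.048 [160.9 363. ] -0.065 [160.9 412.9] -0.07 [160.9 416.6] 
1 rows [[[0.03, 0.07, 0.02], [0.02, -0.01, -0.09], 0.3]]
end joints [-0.74  1.03  0.92  0.21  1.48 -0.98]
```

View pics/w10.png

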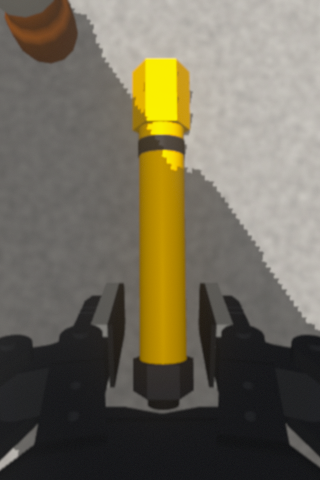

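Request:
move_arm(motion=[[[0.03,0.07,0.02],[0.02,-0.01,-0.05],0.3],[[0,0,0],[0,0,0],1],[[0,0,0],[0,0,0],1],[[0,0,0],[0,0,0],1],[[0,0,0],[0,0,0],1]], squeeze=60)

```text
t: 21.63
eef_pos: [0.6009, -0.3238, 0.0033]
eef_rot: [[-0.169, 0.984, -0.062], [0.924, 0.18, 0.336], [0.342, -0.0, -0.94]]
wrist_force: [-0.9, -0.7, 3.7]
width: 0.182
```

Run:
```python
from tq import *
c=arm.capture("wrist");cv2.imwrite("pics/w11.png",c["pixels"][:, 160:480]);C=cam(c)
m=np.array([.5960,-.2968,0])
for a,z in ((.065,.02),(.041,.02),(-.048,.02),(-.065,.02),(-.07,.01)): print(a,np.round(proj(C,m+a*u+[0,0,z])-[160,0],1),end=" ")
lens=m+[0,0,.01]+.065*u
ax=s["eef_rot"].T@u; ct=s["eef_rot"].T@(lens-s["eef_pos"]); print(ax,ct); np.savez("torch.npz",ax=ax,ct=ct)
yel=np.array([.6438,.1903])
Rf=target_R(ax,0); tc=np.array([*yel,.145])-Rf@ct; print(tc)
R0=s["eef_rot"]
Rm=R0@Ro.from_rotvec((Ro.from_matrix(R0).inv()*Ro.from_matrix(Rf)).as_rotvec()*.35).as_matrix()
rows_path([(np.array([.60,-.29,.16]),Rm),(tc,Rf)],1,vmax=.95)
```

```text
21.6333 [ 0.60086834 -0.32381107  0.00334568] [-0.91896541 -0.65873192  3.71805454] 0.1819598732741293
[ 0.60102303 -0.32397203  0.00398597]
0.065 [161.1  58.5] 0.041 [161.1 120.1] -0.048 [161.3 364. ] -0.065 [161.4 413.5] -0.07 [161.4 417.3] [ 9.39706936e-01 -1.37389249e-04  3.41980784e-01] [8.91479579e-02 7.22159023e-05 2.53616670e-02]
[0.64371508 0.18364565 0.23744615]
9 rows [[[0.05, -0.87, 0.1], [0.47, 0.03, -0.75], 1], [[0.05, -0.87, 0.1], [0.43, 0.02, -0.78], 1], [[0.05, -0.87, 0.1], [0.38, 0.02, -0.81], 1], [[0.05, -0.87, 0.1], [0.33, 0.01, -0.83], 1], [[0.05, -0.87, 0.1], [0.28, 0.01, -0.85], 1], [[0.05, -0.87, 0.1], [0.22, 0.0, -0.86], 1], [[0.05, -0.87, 0.1], [0.17, -0.0, -0.87], 1], [[0.05, -0.87, 0.1], [0.12, -0.01, -0.88], 1], [[0.05, -0.87, 0.1], [0.06, -0.01, -0.89], 1]]
end joints [-0.56  0.65  1.19 -0.19  1.21 -0.62]
26 rows [[[0.03, -0.56, 0.07], [0.85, 0.19, -0.33], 1], [[0.03, -0.56, 0.07], [0.83, 0.18, -0.36], 1], [[0.03, -0.56, 0.07], [0.82, 0.18, -0.4], 1], [[0.03, -0.56, 0.07], [0.8, 0.17, -0.43], 1], [[0.03, -0.56, 0.07], [0.79, 0.17, -0.46], 1], [[0.03, -0.
[... 319 characters left out ...]
[0.03, -0.56, 0.07], [0.61, 0.13, -0.68], 1], [[0.03, -0.56, 0.07], [0.59, 0.13, -0.71], 1], [[0.03, -0.56, 0.07], [0.56, 0.13, -0.73], 1], [[0.03, -0.56, 0.07], [0.53, 0.12, -0.75], 1], [[0.03, -0.56, 0.07], [0.5, 0.12, -0.77], 1], [[0.03, -0.56, 0.07], [0.47, 0.11, -0.79], 1], [[0.03, -0.56, 0.07], [0.44, 0.11, -0.81], 1], [[0.03, -0.56, 0.07], [0.41, 0.11, -0.83], 1], [[0.03, -0.56, 0.07], [0.38, 0.1, -0.84], 1], [[0.03, -0.56, 0.07], [0.34, 0.1, -0.86], 1], [[0.03, -0.56, 0.07], [0.31, 0.1, -0.87], 1], [[0.03, -0.56, 0.07], [0.28, 0.09, -0.88], 1], [[0.03, -0.56, 0.07], [0.24, 0.09, -0.89], 1], [[0.03, -0.56, 0.07], [0.21, 0.09, -0.9], 1]]
end joints [ 0.43  1.03  0.71 -1.13  1.91  0.32]
```

View pics/w11.png

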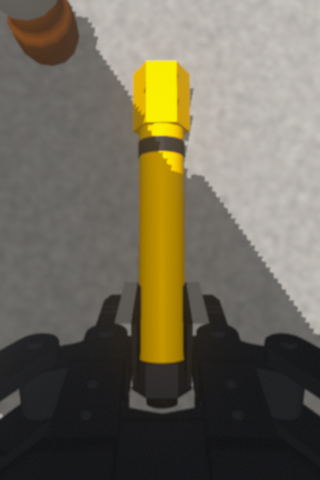

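Request:
move_arm(motion=[[[0,0,0],[0.3,0,-0.7],1],[[0.05,-0.87,0.1],[0.47,0.03,-0.75],1],[[0.05,-0.87,0.1],[0.43,0.02,-0.78],1],[[0.05,-0.87,0.1],[0.38,0.02,-0.81],1],[[0.05,-0.87,0.1],[0.33,0.01,-0.83],1],[[0.05,-0.87,0.1],[0.28,0.01,-0.85],1],[[0.05,-0.87,0.1],[0.22,0,-0.86],1],[[0.05,-0.87,0.1],[0.17,0,-0.87],1],[[0.05,-0.87,0.1],[0.12,-0.01,-0.88],1],[[0.05,-0.87,0.1],[0.06,-0.01,-0.89],1]])

```text
t: 22.52
eef_pos: [0.5971, -0.287, 0.1835]
eef_rot: [[-0.118, 0.993, -0.013], [0.969, 0.113, -0.218], [-0.215, -0.039, -0.976]]
wrist_force: [-0.3, -0.2, -1.2]
width: 0.183
```

```bash
cat > tl.py <<'E'
from chk import *
d=np.load("torch.npz");ax,ct=d["ax"],d["ct"]; s=arm.get_state(); print(s["t"],s["eef_pos"],s["wrist_force"],s["width"])
k=s["eef_pos"]+s["eef_rot"]@ct
print("lens now",k,"axis",s["eef_rot"]@ax)
Rf=target_R(ax,0)
E
python3 - <<'E'
from tl import *
tc=np.array([.6438,.1903,.14])-Rf@ct
rows_path([(tc,Rf)],1,vmax=.95)
E
```

```text
22.5167 [ 0.59712303 -0.28695108  0.18346149] [-0.28921904 -0.19762152 -1.1921504 ] 0.18348872652916318
lens now [ 0.58630061 -0.20605196  0.13954354] axis [-0.11596745  0.83637877 -0.53574444]
26 rows [[[0.03, -0.55, 0.06], [0.85, 0.19, -0.29], 1], [[0.03, -0.55, 0.06], [0.84, 0.18, -0.32], 1], [[0.03, -0.55, 0.06], [0.82, 0.18, -0.36], 1], [[0.03, -0.55, 0.06], [0.81, 0.17, -0.39], 1], [[0.03, -0.55, 0.06], [0.79, 0.17, -0.42], 1], [[0.03, -0.55, 0.06], [0.78, 0.17, -0.45], 1], [[0.03, -0.55, 0.06], [0.76, 0.16, -0.48], 1], [[0.03, -0.55, 0.06], [0.74, 0.16, -0.51], 1], [[0.03, -0.55, 0.06], [0.72, 0.15, -0.54], 1], [[0.03, -0.55, 0.06], [0.7, 0.15, -0.56], 1], [[0.03, -0.55, 0.06], [0.68, 0.14, -0.59], 1], [[0.03, -0.55, 0.06], [0.66, 0.14, -0.62], 1], [[0.03, -0.55, 0.06], [0.64, 0.14, -0.64], 1], [[0.03, -0.55, 0.06], [0.61, 0.13, -0.67], 1], [[0.03, -0.55, 0.06], [0.59, 0.13, -0.69], 1], [[0.03, -0.55, 0.06], [0.56, 0.13, -0.71], 1], [[0.03, -0.55, 0.06], [0.53, 0.12, -0.73], 1], [[0.03, -0.55, 0.06], [0.5, 0.12, -0.75], 1], [[0.03, -0.55, 0.06], [0.47, 0.11, -0.77], 1], [[0.03, -0.55, 0.06], [0.44, 0.11, -0.79], 1], [[0.03, -0.55, 0.06], [0.41, 0.11, -0.81], 1], [[0.03, -0.55, 0.06], [0.38, 0.1, -0.82], 1], [[0.03, -0.55, 0.06], [0.35, 0.1, -0.84], 1], [[0.03, -0.55, 0.06], [0.32, 0.1, -0.85], 1], [[0.03, -0.55, 0.06], [0.29, 0.1, -0.86], 1], [[0.03, -0.55, 0.06], [0.25, 0.09, -0.87], 1]]
end joints [ 0.43  1.03  0.71 -1.13  1.9   0.33]
```

Request:
move_arm(motion=[[[0.03,-0.55,0.06],[0.85,0.19,-0.29],1],[[0.03,-0.55,0.06],[0.84,0.18,-0.32],1],[[0.03,-0.55,0.06],[0.82,0.18,-0.36],1],[[0.03,-0.55,0.06],[0.81,0.17,-0.39],1],[[0.03,-0.55,0.06],[0.79,0.17,-0.42],1],[[0.03,-0.55,0.06],[0.78,0.17,-0.45],1],[[0.03,-0.55,0.06],[0.76,0.16,-0.48],1],[[0.03,-0.55,0.06],[0.74,0.16,-0.51],1],[[0.03,-0.55,0.06],[0.72,0.15,-0.54],1],[[0.03,-0.55,0.06],[0.7,0.15,-0.56],1],[[0.03,-0.55,0.06],[0.68,0.14,-0.59],1],[[0.03,-0.55,0.06],[0.66,0.14,-0.62],1],[[0.03,-0.55,0.06],[0.64,0.14,-0.64],1],[[0.03,-0.55,0.06],[0.61,0.13,-0.67],1],[[0.03,-0.55,0.06],[0.59,0.13,-0.69],1],[[0.03,-0.55,0.06],[0.56,0.13,-0.71],1],[[0.03,-0.55,0.06],[0.53,0.12,-0.73],1],[[0.03,-0.55,0.06],[0.5,0.12,-0.75],1],[[0.03,-0.55,0.06],[0.47,0.11,-0.77],1],[[0.03,-0.55,0.06],[0.44,0.11,-0.79],1]])

```text
t: 24.18
eef_pos: [0.6313, 0.0955, 0.2387]
eef_rot: [[0.004, 1.0, 0.009], [0.513, 0.006, -0.858], [-0.858, 0.008, -0.513]]
wrist_force: [0.7, -0.4, 0.0]
width: 0.185
```

Run:
```python
from tl import *
print(s["joints"])
tc=np.array([.6438,.1903,.13])-Rf@ct
rows_path([(tc,Rf)],1,vmax=.95)
```

```text
24.1833 [0.63129883 0.09547585 0.23865586] [ 0.6799503  -0.38854556  0.00318941] 0.1851392372377467
lens now [0.63195212 0.11945169 0.1491276 ] axis [ 0.00665288  0.18865702 -0.9820205 ]
[ 0.2976353   0.8089841   1.00774113 -0.9760502   1.68198382  0.3691605 ]
5 rows [[[0.02, -0.54, -0.01], [0.59, 0.13, -0.67], 1], [[0.02, -0.54, -0.01], [0.57, 0.13, -0.69], 1], [[0.02, -0.54, -0.01], [0.54, 0.13, -0.72], 1], [[0.02, -0.54, -0.01], [0.51, 0.13, -0.74], 1], [[0.02, -0.54, -0.01], [0.48, 0.12, -0.76], 1]]
end joints [ 0.43  1.04  0.72 -1.12  1.9   0.34]
```

Request:
move_arm(motion=[[[0.02,-0.54,-0.01],[0.59,0.13,-0.67],1],[[0.02,-0.54,-0.01],[0.57,0.13,-0.69],1],[[0.02,-0.54,-0.01],[0.54,0.13,-0.72],1],[[0.02,-0.4,-0.01],[0.4,0.1,-0.6],1],[[0,0,0],[0,0,0],1],[[0,0,0],[0,0,0],1]])

```text
t: 24.68
eef_pos: [0.6389, 0.1712, 0.2278]
eef_rot: [[0.005, 1.0, 0.005], [0.382, 0.003, -0.924], [-0.924, 0.007, -0.382]]
wrist_force: [-0.1, 0.0, -0.3]
width: 0.183
```

Run:
```python
from tl import *
print(s["joints"])
tc=np.array([.6438,.1903,.085])-Rf@ct
rows_path([(tc,Rf)],1,vmax=.7)
```

```text
24.6833 [0.6388911  0.17121215 0.22779619] [-0.0502473   0.01220365 -0.25083075] 0.18274802378517116
lens now [0.63953902 0.18187231 0.13572817] axis [ 0.00629159  0.04339693 -0.9990381 ]
[ 0.41386274  0.98612217  0.78708557 -1.08433537  1.8574896   0.36342026]
4 rows [[[0.02, -0.16, -0.02], [0.64, 0.06, 0.1], 1], [[0.02, -0.16, -0.02], [0.64, 0.06, 0.09], 1], [[0.02, -0.16, -0.02], [0.64, 0.06, 0.08], 1], [[0.02, -0.16, -0.02], [0.64, 0.06, 0.08], 1]]
end joints [ 0.43  1.09  0.75 -1.1   1.86  0.41]
```

Request:
move_arm(motion=[[[0.02,-0.16,-0.02],[0.64,0.06,0.1],1],[[0.02,-0.16,-0.02],[0.64,0.06,0.09],1],[[0.02,-0.16,-0.02],[0.64,0.06,0.08],1],[[0.02,-0.16,-0.02],[0.64,0.06,0.08],1],[[0,0,0],[0,0,0],1],[[0,0,0],[0,0,0],1]])

```text
t: 25.18
eef_pos: [0.6443, 0.1802, 0.1747]
eef_rot: [[0.003, 1.0, -0.006], [0.34, -0.006, -0.94], [-0.94, 0.0, -0.34]]
wrist_force: [0.1, 0.8, -0.4]
width: 0.181
```

Run:
```python
from tl import *
c=arm.capture("scene");N=cam(c)
e=lambda az,r:r*np.array([np.cos(az),np.sin(az),0]); u=np.radians(9.3)
def ov(c,x0,y0,w,h,f,name):
  N=cam(c); a=cv2.resize(c["pixels"][y0:y0+h,x0:x0+w],None,fx=f,fy=f,interpolation=cv2.INTER_CUBIC); a=np.clip(255*(a/255.)**.6,0,255).astype('u1')
  q=lambda X:tuple(((proj(N,X)-[x0,y0]+.5)*f).astype(int))
  for cc in ([.490,.1655,.066],[.6438,.1903,.066]):
    P=[np.array(cc)+e(u+np.pi/4+n*np.pi/2,.0165*1.414) for n in range(4)]
    for n in range(4): cv2.line(a,q(P[n]),q(P[(n+1)%4]),(255,0,255),1)
  r=N["R"][0]*[1,1,0]; r=r/np.linalg.norm(r)
  for sg in(-1,1): cv2.line(a,q(k+r*.01*sg),q(k-s["eef_rot"]@ax*.024+r*.01*sg),(255,255,0),1)
  cv2.imwrite(name,a)
ov(c,370,225,110,110,6,"pics/b1.png")
ov(arm.capture("side"),200,240,160,120,5,"pics/b2.png")
```

```text
25.1833 [0.6442586  0.18017099 0.17469847] [ 0.1484992   0.78259044 -0.35928159] 0.18136288897761627
lens now [0.64440645 0.1866367  0.08223902] axis [ 2.17519182e-04 -2.03299072e-03 -9.99997910e-01]
```

View pics/b1.png

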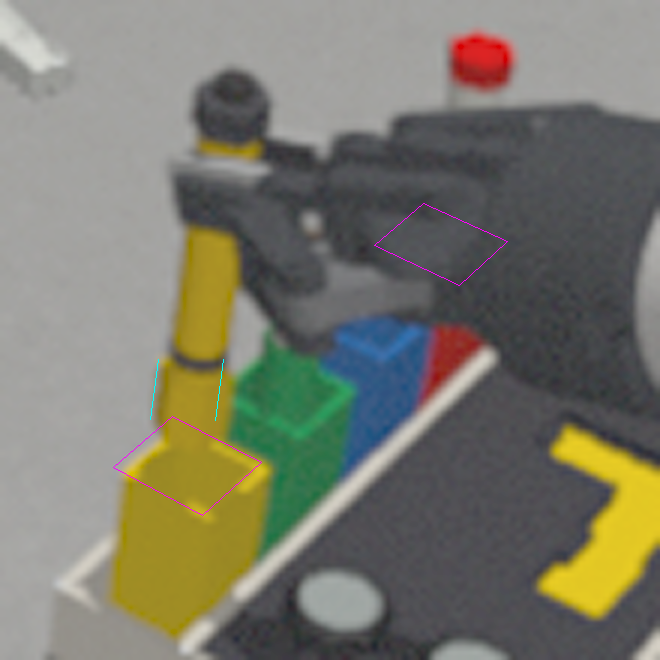

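View pics/b2.png

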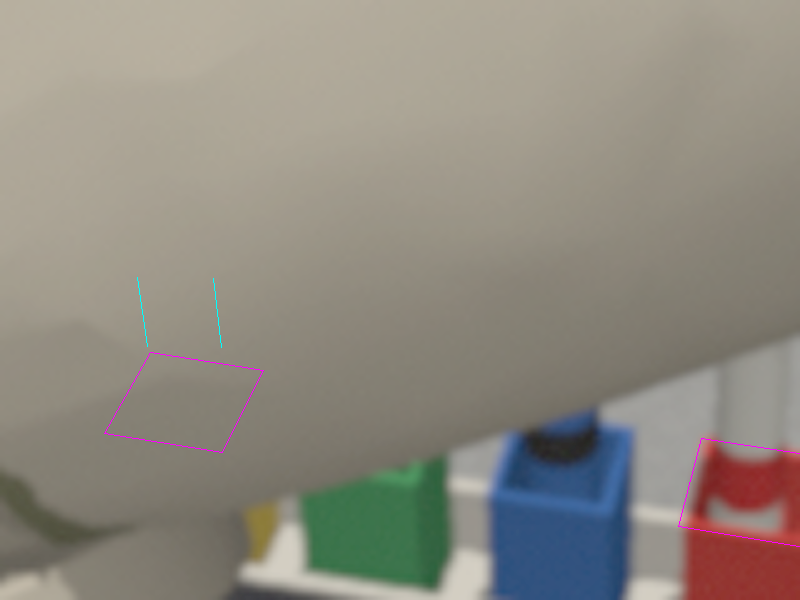

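Run:
```python
from tl import *
tc=np.array([.6442,.1905,.078])-Rf@ct
rows_path([(tc,Rf)],1,vmax=.7)
tc2=np.array([.6442,.1905,.052])-Rf@ct
plan(tc2,Rf,1,p0=tc,R0=Rf,vmax=.5)
```

```text
25.2833 [0.64419203 0.18021798 0.17514366] [ 0.49014976  0.07027616 -1.68236565] 0.18089157695930438
lens now [0.64435487 0.18671915 0.08268672] axis [ 3.85276861e-04 -1.64972291e-03 -9.99998565e-01]
1 rows [[[-0.08, 0.02, -0.04], [0.28, -0.01, -0.09], 1]]
end joints [ 0.43  1.09  0.75 -1.1   1.86  0.42]
3 rows [[[-0.0, -0.0, 0.0], [0.41, -0.0, 0.15], 1], [[-0.0, -0.0, 0.0], [0.41, -0.0, 0.15], 1], [[-0.0, -0.0, 0.0], [0.41, -0.0, 0.15], 1]]
```

Request:
move_arm(motion=[[[-0.08,0.02,-0.04],[0.28,-0.01,-0.09],1],[[0,0,0],[0,0,0],1],[[0,0,0],[0.41,0,0.15],1],[[0,0,0],[0.41,0,0.15],1],[[0,0,0],[0.41,0,0.15],1]])

```text
t: 25.7
eef_pos: [0.6449, 0.1838, 0.147]
eef_rot: [[0.007, 1.0, 0.002], [0.345, -0.0, -0.939], [-0.939, 0.008, -0.345]]
wrist_force: [-0.8, -0.5, -0.5]
width: 0.182
```

Run:
```python
from tl import *
tc2=np.array([.6442,.1905,.0105])-Rf@ct
rows_path([(tc2,Rf)],1,vmax=.5)
```

```text
25.7 [0.64489967 0.18383312 0.14695885] [-0.77468219 -0.48562142 -0.5380083 ] 0.1815256887663523
lens now [0.64569474 0.19079965 0.05453909] axis [ 0.00765803  0.00337756 -0.99996497]
5 rows [[[0.01, -0.01, -0.02], [0.41, -0.01, 0.15], 1], [[0.01, -0.01, -0.02], [0.41, -0.01, 0.15], 1], [[0.01, -0.01, -0.02], [0.41, -0.01, 0.15], 1], [[0.01, -0.01, -0.02], [0.41, -0.01, 0.15], 1], [[0.01, -0.01, -0.02], [0.41, -0.01, 0.15], 1]]
end joints [ 0.43  1.18  0.76 -1.08  1.82  0.51]
```

In the cup mouth (11 mm below the rim) with no contact force; continuing down.

Request:
move_arm(motion=[[[0.01,-0.01,-0.02],[0.41,-0.01,0.15],1],[[0.01,-0.01,-0.02],[0.41,-0.01,0.15],1],[[0.01,-0.01,-0.02],[0.41,-0.01,0.15],1],[[0.01,-0.01,-0.02],[0.41,-0.01,0.15],1],[[0,0,0],[0.3,-0.01,0.11],1],[[0,0,0],[0,0,0],1]])

```text
t: 26.2
eef_pos: [0.6438, 0.1831, 0.1021]
eef_rot: [[0.003, 1.0, -0.001], [0.334, -0.002, -0.942], [-0.942, 0.003, -0.334]]
wrist_force: [-0.2, 0.9, 0.4]
width: 0.188
```

```bash
python3 tl.py
```

```text
26.2 [0.64381299 0.18314152 0.10214157] [-0.19725774  0.89937772  0.39086747] 0.18800389555583336
lens now [0.64415145 0.18904798 0.00964521] axis [ 0.00256258 -0.00808513 -0.99996403]
```

Request:
move_arm(motion=[[[0,0,0],[0.02,0,0],0.35],[[0,0,0],[0,0,0],0.35],[[0,0,0],[0,0,0],0.35],[[0,0,0],[0,0,-0.4],0.35],[[0,0,0],[0,0,-0.9],0.35],[[0,0,0],[0,0,-0.7],0.35],[[0,0,0],[-0.5,0,-0.2],0.35]])

```text
t: 26.78
eef_pos: [0.6431, 0.223, 0.1232]
eef_rot: [[-0.002, 1.0, -0.004], [0.334, -0.004, -0.943], [-0.943, -0.003, -0.334]]
wrist_force: [-1.3, 0.2, 0.3]
width: 0.325
```

Run:
```python
from chk import *
s=arm.get_state(); print(s["t"],s["eef_pos"],s["wrist_force"],s["joints"],s["width"])
c=arm.capture("wrist");cv2.imwrite("pics/w12.png",c["pixels"])
# scale pick
a=-11.2; R=toolR(a,0)
y=np.array([-np.sin(np.radians(a)),np.cos(np.radians(a))]); g=np.array([.4484,-.0947])-.005*y; print(g,R)
rows_path([(np.array([.60,.20,.28]),toolR(0,-35)),(np.array([.50,.0,.28]),toolR(-8,0)),(np.array([*g,.12]),R)],0,vmax=.95)
```

```text
26.7833 [0.64307873 0.22295705 0.12317417] [-1.26127116  0.20561738  0.26351275] [ 0.47675829  1.22115496  0.61888342 -1.08831316  1.90939801  0.43444242] 0.3245841490833523
[ 0.44742883 -0.09960478] [[ 0.19423435  0.98095516  0.        ]
 [ 0.98095516 -0.19423435  0.        ]
 [ 0.          0.         -1.        ]]
10 rows [[[-0.0, 0.89, -0.01], [-0.76, -0.22, -0.15], 0], [[-0.0, 0.89, -0.01], [-0.75, -0.22, -0.2], 0], [[-0.0, 0.89, -0.01], [-0.74, -0.22, -0.24], 0], [[-0.0, 0.89, -0.01], [-0.72, -0.22, -0.29], 0], [[-0.0, 0.89, -0.01], [-0.7, -0.22, -0.33], 0], [[-0.0, 0.89, -0.01], [-0.68, -0.22, -0.37], 0], [[-0.0, 0.89, -0.01], [-0.65, -0.22, -0.42], 0], [[-0.0, 0.89, -0.01], [-0.63, -0.22, -0.46], 0], [[-0.0, 0.89, -0.01], [-0.6, -0.22, -0.49], 0], [[-0.0, 0.89, -0.01], [-0.57, -0.22, -0.53], 0]]
end joints [ 0.35  0.71  0.88 -0.58  1.76  0.3 ]
12 rows [[[0.05, 0.73, 0.16], [-0.68, -0.42, 0.48], 0], [[0.05, 0.73, 0.16], [-0.71, -0.41, 0.44], 0], [[0.05, 0.73, 0.16], [-0.74, -0.4, 0.41], 0], [[0.05, 0.73, 0.16], [-0.76, -0.39, 0.37], 0], [[0.05, 0.73, 0.16], [-0.78, -0.38, 0.33]
[... 234 characters left out ...]
 0], [[0.05, 0.73, 0.16], [-0.87, -0.32, 0.09], 0], [[0.05, 0.73, 0.16], [-0.88, -0.31, 0.04], 0]]
end joints [-0.23  0.23  1.48  0.    1.43 -0.1 ]
11 rows [[[0.0, 0.0, 0.07], [-0.48, -0.17, 0.73], 0], [[0.0, 0.0, 0.07], [-0.48, -0.17, 0.73], 0], [[0.0, 0.0, 0.07], [-0.48, -0.17, 0.73], 0], [[0.0, 0.0, 0.07], [-0.48, -0.17, 0.73], 0], [[0.0, 0.0, 0.07], [-0.49, -0.16, 0.73], 0], [[0.0, 0.0, 0.07], [-0.49, -0.16, 0.73], 0], [[0.0, 0.0, 0.07], [-0.49, -0.16, 0.73], 0], [[0.0, 0.0, 0.07], [-0.49, -0.16, 0.73], 0], [[0.0, 0.0, 0.07], [-0.49, -0.15, 0.73], 0], [[0.0, 0.0, 0.07], [-0.49, -0.15, 0.73], 0], [[0.0, 0.0, 0.07], [-0.49, -0.15, 0.73], 0]]
end joints [-0.48  0.3   1.84 -0.    1.01 -0.28]
```

View pics/w12.png

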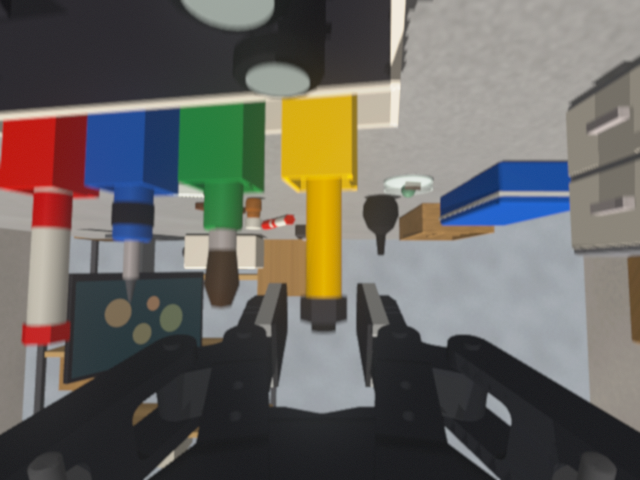

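Request:
move_arm(motion=[[[0,0,0],[-0.6,0,-0.5],0.35],[[0,0.89,0],[-0.76,-0.1,-0.3],0.35],[[0,0.89,0],[-0.74,-0.22,-0.24],0],[[0,0.89,0],[-0.72,-0.22,-0.29],0],[[0,0.89,0],[-0.7,-0.22,-0.33],0],[[0,0.89,0],[-0.68,-0.22,-0.37],0],[[0,0.89,0],[-0.65,-0.22,-0.42],0],[[0,0.89,0],[-0.63,-0.22,-0.46],0],[[0,0.89,0],[-0.6,-0.22,-0.49],0],[[0.05,0.73,0.16],[-0.68,-0.42,0.48],0],[[0.05,0.73,0.16],[-0.71,-0.41,0.44],0],[[0.05,0.73,0.16],[-0.74,-0.4,0.41],0],[[0.05,0.73,0.16],[-0.76,-0.39,0.37],0],[[0.05,0.73,0.16],[-0.78,-0.38,0.33],0],[[0.05,0.73,0.16],[-0.8,-0.37,0.3],0],[[0.05,0.73,0.16],[-0.82,-0.36,0.26],0],[[0.05,0.73,0.16],[-0.84,-0.35,0.21],0],[[0.05,0.73,0.16],[-0.85,-0.34,0.17],0],[[0.05,0.73,0.16],[-0.86,-0.33,0.13],0]])

```text
t: 28.42
eef_pos: [0.5164, 0.0414, 0.2948]
eef_rot: [[0.133, 0.991, 0.016], [0.977, -0.128, -0.173], [-0.169, 0.039, -0.985]]
wrist_force: [0.1, -0.9, 0.5]
width: 0.498
```

Run:
```python
from chk import *
s=arm.get_state(); print(s["t"],s["eef_pos"],s["joints"])
a=-11.2; R=toolR(a,0); g=np.array([.4474,-.0996])
rows_path([(np.array([*g,.10]),R)],0,vmax=.95)
```

```text
28.4167 [0.51642097 0.04135325 0.29476328] [-0.06053295  0.26417592  1.40737539 -0.17373015  1.44486926  0.09138977]
14 rows [[[0.05, 0.17, 0.06], [-0.41, -0.21, 0.77], 0], [[0.05, 0.17, 0.06], [-0.42, -0.2, 0.76], 0], [[0.05, 0.17, 0.06], [-0.43, -0.2, 0.76], 0], [[0.05, 0.17, 0.06], [-0.44, -0.19, 0.75], 0], [[0.05, 0.17, 0.06], [-0.45, -0.19, 0.75], 0], [[0.05, 0.17, 0.06], [-0.46, -0.18, 0.75], 0], [[0.05, 0.17, 0.06], [-0.47, -0.18, 0.74], 0], [[0.05, 0.17, 0.06], [-0.48, -0.18, 0.73], 0], [[0.05, 0.17, 0.06], [-0.49, -0.17, 0.73], 0], [[0.05, 0.17, 0.06], [-0.5, -0.17, 0.72], 0], [[0.05, 0.17, 0.06], [-0.5, -0.16, 0.72], 0], [[0.05, 0.17, 0.06], [-0.51, -0.16, 0.71], 0], [[0.05, 0.17, 0.06], [-0.52, -0.15, 0.71], 0], [[0.05, 0.17, 0.06], [-0.53, -0.15, 0.7], 0]]
end joints [-0.48  0.33  1.86 -0.    0.95 -0.28]
```

Request:
move_arm(motion=[[[0.05,0.17,0.06],[-0.41,-0.21,0.77],0],[[0.05,0.17,0.06],[-0.42,-0.2,0.76],0],[[0.05,0.17,0.06],[-0.43,-0.2,0.76],0],[[0.05,0.17,0.06],[-0.44,-0.19,0.75],0],[[0.05,0.17,0.06],[-0.45,-0.19,0.75],0],[[0.05,0.17,0.06],[-0.46,-0.18,0.75],0],[[0.05,0.17,0.06],[-0.47,-0.18,0.74],0],[[0.05,0.17,0.06],[-0.48,-0.18,0.73],0],[[0.05,0.17,0.06],[-0.49,-0.17,0.73],0],[[0.05,0.17,0.06],[-0.5,-0.17,0.72],0],[[0.05,0.17,0.06],[-0.5,-0.16,0.72],0],[[0.05,0.17,0.06],[-0.51,-0.16,0.71],0],[[0.05,0.17,0.06],[-0.52,-0.15,0.71],0],[[0,0,0],[0,0,0],0]])

```text
t: 29.58
eef_pos: [0.4424, -0.1038, 0.1151]
eef_rot: [[0.21, 0.978, 0.019], [0.978, -0.209, -0.012], [-0.008, 0.021, -1.0]]
wrist_force: [-0.7, 0.5, -0.5]
width: 0.499
```

Run:
```python
from chk import *
import pickle
c=arm.capture("wrist");cv2.imwrite("pics/w13.png",c["pixels"]);s=arm.get_state(); print(s["t"],s["eef_pos"],s["joints"])
pickle.dump((c,s),open("w13.pkl","wb"))
```

```text
29.6333 [ 0.44320993 -0.10336746  0.11637866] [-0.48649077  0.28470815  1.8675817  -0.00220161  0.96544081 -0.27439452]
```

View pics/w13.png

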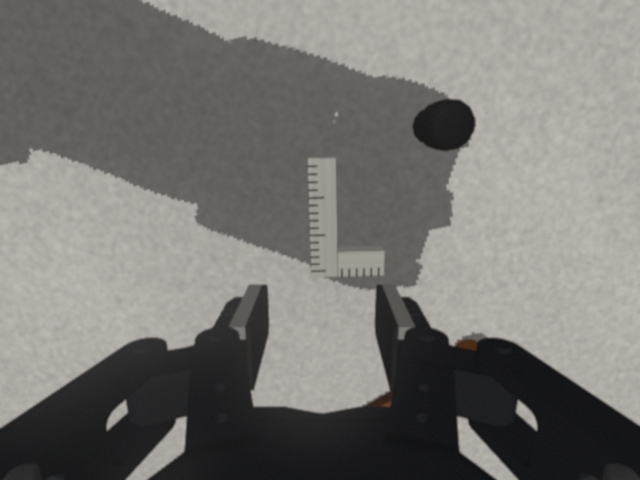

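Run:
```python
import cv2,numpy as np
i=cv2.imread("pics/w13.png")[145:290,295:400]; i=np.clip(255*(i/255.)**.7,0,255).astype('u1')
cv2.imwrite("pics/w13z.png",cv2.resize(i,None,fx=4,fy=4,interpolation=cv2.INTER_CUBIC))
```

```text
(no output)
```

View pics/w13z.png

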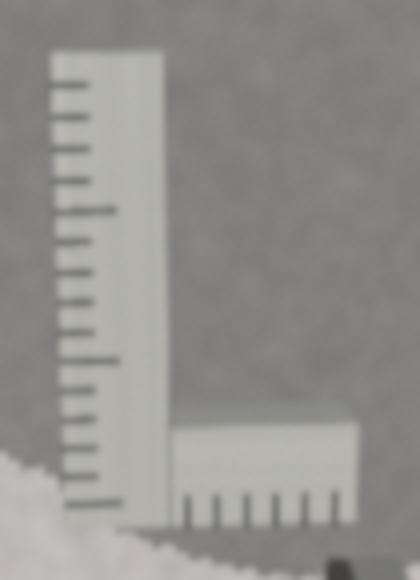

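Run:
```python
from chk import *
import pickle
C=cam(pickle.load(open("w13.pkl","rb"))[0])
S=lambda p:np.array(p)/4+[295,145]-.38
M=[((-9,40),(50,52)),((9,40),(163,52)),((41,-22),(358,423)),((41,-40),(357,522)),((9,-22),(171,428)),((-9,-40),(64,524))]
def T(v,q): c,s=np.cos(v[2]),np.sin(v[2]); return np.array([v[0]+(c*q[0]-s*q[1])/1e3,v[1]+(s*q[0]+c*q[1])/1e3,.013])
r=least_squares(lambda v:np.concatenate([proj(C,T(v,a))-S(b) for a,b in M]),[.446,-.097,-.2],loss='soft_l1')
print("scale",r.x[:2],np.degrees(r.x[2]),np.round(r.fun,1))
sx,sy,a=r.x; ad=np.degrees(a); np.save("scale.npy",r.x)
R=toolR(ad,0); y=np.array([-np.sin(a),np.cos(a)]); g=np.array([sx,sy])-.005*y; print(g)
print(arm.get_state()["eef_pos"])
rows_path([(np.array([*g,.035]),R),(np.array([*g,.0095]),R)],0.2,vmax=.9)
```

```text
scale [ 0.44790071 -0.09412291] -10.91473848393442 [-0.3 -0.2  0.4 -0.9  0.5 -0.1  0.1  0.4 -0.6 -0.1 -0.1  1.9]
[ 0.44695397 -0.09903246]
[ 0.44320993 -0.10336746  0.11637866]
5 rows [[[0.06, 0.02, -0.06], [0.06, 0.01, 0.81], 0.2], [[0.06, 0.02, -0.06], [0.06, 0.01, 0.81], 0.2], [[0.06, 0.02, -0.06], [0.05, 0.02, 0.81], 0.2], [[0.06, 0.02, -0.06], [0.05, 0.02, 0.81], 0.2], [[0.06, 0.02, -0.06], [0.05, 0.02, 0.81], 0.2]]
end joints [-0.47  0.44  1.91  0.    0.79 -0.28]
2 rows [[[0.0, 0.0, 0.0], [0.0, 0.0, 0.64], 0.2], [[0.0, 0.0, 0.0], [0.0, 0.0, 0.64], 0.2]]
end joints [-0.47  0.49  1.92  0.    0.73 -0.28]
```

Request:
move_arm(motion=[[[0.06,0.02,-0.06],[0.06,0.01,0.81],0.2],[[0.06,0.02,-0.06],[0.06,0.01,0.81],0.2],[[0.06,0.02,-0.06],[0.05,0.02,0.81],0.2],[[0.06,0.02,-0.06],[0.05,0.02,0.81],0.2],[[0.06,0.02,-0.06],[0.05,0.02,0.81],0.2],[[0,0,0],[0,0,0],0.2],[[0,0,0],[0,0,0],0.2]])

```text
t: 30.22
eef_pos: [0.4518, -0.0987, 0.0411]
eef_rot: [[0.188, 0.982, 0.015], [0.982, -0.188, -0.011], [-0.008, 0.017, -1.0]]
wrist_force: [-0.2, -1.0, 0.1]
width: 0.4
```

```bash
cat > sc.py <<'E'
from chk import *
s=arm.get_state(); print(s["t"],s["eef_pos"],s["wrist_force"],s["width"])
sx,sy,a=np.load("scale.npy"); R=toolR(np.degrees(a),0); y=np.array([-np.sin(a),np.cos(a)]); g=np.array([sx,sy])-.005*y
E
python3 - <<'E'
from sc import *
rows_path([(np.array([*g,.0088]),R)],0.2,vmax=.9)
E
```

```text
30.2167 [ 0.45184664 -0.09868514  0.04112482] [-0.23593314 -1.00350081  0.06260316] 0.4003782041963619
2 rows [[[0.12, 0.06, 0.01], [-0.03, -0.13, 0.81], 0.2], [[0.12, 0.06, 0.01], [-0.03, -0.13, 0.81], 0.2]]
end joints [-0.47  0.49  1.92 -0.    0.72 -0.28]
```

Request:
move_arm(motion=[[[0.12,0.06,0],[-0.03,-0.13,0.7],0.2],[[0.12,0.06,0],[-0.03,-0.13,0.6],0.2],[[0,0,0],[0,0,0],0.2],[[0,0,0],[0,0,0],0.2]])

```text
t: 30.55
eef_pos: [0.4493, -0.0995, 0.0189]
eef_rot: [[0.187, 0.982, 0.007], [0.982, -0.187, -0.003], [-0.002, 0.007, -1.0]]
wrist_force: [1.2, -0.1, -0.1]
width: 0.398
```

Run:
```python
from sc import *
rows_path([(np.array([*g,.0088]),R)],0.2,vmax=.9)
```

```text
30.55 [ 0.44928201 -0.09945079  0.01893155] [ 1.18589131 -0.08043523 -0.13293872] 0.39781786299533023
1 rows [[[0.1, 0.03, 0.03], [-0.0, -0.12, 0.51], 0.2]]
end joints [-0.47  0.49  1.92 -0.    0.72 -0.28]
```

Request:
move_arm(motion=[[[0.1,0.03,0.03],[0,-0.12,0.45],0.2],[[0,0,0],[0,0,0],0.2],[[0,0,0],[0,0,0],0.2]])

```text
t: 30.8
eef_pos: [0.4478, -0.0994, 0.0109]
eef_rot: [[0.19, 0.982, 0.003], [0.982, -0.19, -0.001], [-0.001, 0.003, -1.0]]
wrist_force: [0.3, -0.2, -0.0]
width: 0.401
```

Run:
```python
from sc import *
rows_path([(np.array([*g,.0088]),R)],0.2,vmax=.9)
```

```text
30.8 [ 0.44777242 -0.09937327  0.01092522] [ 0.33137669 -0.16022793 -0.01259272] 0.4010845407912094
1 rows [[[0.04, 0.01, -0.01], [0.01, -0.04, 0.11], 0.2]]
end joints [-0.47  0.49  1.92 -0.    0.72 -0.28]
```

Request:
move_arm(motion=[[[0.04,0.01,0],[0.01,-0.05,0.13],0.2],[[0,0,0],[0,0,0],1],[[0,0,0],[0,0,0],1],[[0,0,0],[0,0,0],1],[[0,0,0],[0,0,0],1]], squeeze=60)

```text
t: 31.22
eef_pos: [0.4472, -0.0991, 0.0091]
eef_rot: [[0.19, 0.982, 0.001], [0.982, -0.19, -0.0], [-0.0, 0.001, -1.0]]
wrist_force: [-0.6, 0.3, 0.1]
width: 0.176
```

Run:
```python
from sc import *
c=arm.capture("wrist");cv2.imwrite("pics/w14.png",c["pixels"][150:480,160:480])
print(s["eef_rot"])
```

```text
31.2167 [ 0.44717478 -0.09912852  0.00905311] [-0.58403439  0.33247875  0.14099538] 0.1760959931527429
[[ 1.89765401e-01  9.81829187e-01  7.34440159e-04]
 [ 9.81829442e-01 -1.89765190e-01 -3.46795420e-04]
 [-2.01122689e-04  7.86904743e-04 -9.99999670e-01]]
```

View pics/w14.png

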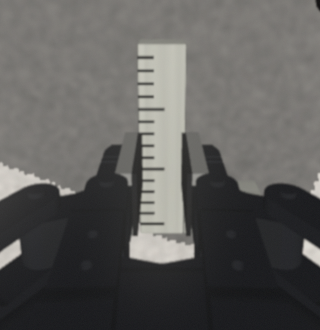

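Run:
```python
from sc import *
R0=s["eef_rot"]
rows_path([(np.array([.445,-.06,.11]),toolR(-20,0)),(np.array([.46,.22,.24]),toolR(-80.6,0)),(np.array([.477,.261,.16]),toolR(-80.6,0))],1,vmax=.95)
```

```text
31.2667 [ 0.44717178 -0.09910936  0.0090215 ] [ 0.08875555 -0.55434236 -1.79087713] 0.1814059608831345
6 rows [[[0.0, 0.0, 0.38], [0.32, -0.08, -0.84], 1], [[0.0, 0.0, 0.38], [0.31, -0.09, -0.84], 1], [[0.0, 0.0, 0.38], [0.31, -0.1, -0.84], 1], [[0.0, 0.0, 0.38], [0.31, -0.1, -0.84], 1], [[0.0, 0.0, 0.38], [0.31, -0.11, -0.84], 1], [[0.0, 0.0, 0.38], [0.3, -0.12, -0.84], 1]]
end joints [-0.4   0.29  1.87 -0.    0.97 -0.05]
17 rows [[[0.0, 0.0, 0.89], [0.79, -0.24, -0.38], 1], [[0.0, 0.0, 0.89], [0.77, -0.29, -0.38], 1], [[0.0, 0.0, 0.89], [0.75, -0.34, -0.38], 1], [[0.0, 0.0, 0.89], [0.73, -0.38, -0.38], 1], [[0.0, 0.0, 0.89], [0.71, -0.43, -0.38], 1], [[0.0, 0.0, 0.89], [0.68, -0.47, -0.38], 1], [[0.0, 0.0, 0.89], [0.65, -0.51, -0.38], 1], [[0.0, 0.0, 0.89], [0.61, -0.55, -0.38], 1], [[0.0, 0.0, 0.89], [0.58, -0.59, -0.38], 1], [[0.0, 0.0, 0.89], [0.54, -0.62, -0.38], 1], [[0.0, 0.0, 0.89], [0.5, -0.65, -0.38], 1], [[0.0, 0.0, 0.89], [0.46, -0.68, -0.38], 1], [[0.0, 0.0, 0.89], [0.42, -0.71, -0.38], 1], [[0.0, 0.0, 0.89], [0.37, -0.74, -0.38], 1], [[0.0, 0.0, 0.89], [0.32, -0.76, -0.38], 1], [[0.0, 0.0, 0.89], [0.28, -0.78, -0.38], 1], [[0.0, 0.0, 0.89], [0.23, -0.79, -0.38], 1]]
end joints [ 0.22  0.27  1.53 -0.    1.34  1.62]
5 rows [[[0.0, 0.0, -0.0], [0.23, -0.38, 0.8], 1], [[0.0, 0.0, -0.0], [0.23, -0.38, 0.8], 1], [[0.0, 0.0, -0.0], [0.23, -0.38, 0.8], 1], [[0.0, 0.0, -0.0], [0.23, -0.38, 0.8], 1], [[0.0, 0.0, -0.0], [0.23, -0.38, 0.8], 1]]
end joints [0.29 0.42 1.54 0.   1.18 1.69]
```

Request:
move_arm(motion=[[[0,0,0],[0,0,-0.5],1],[[0,0,0.38],[0.32,-0.08,-0.84],1],[[0,0,0.38],[0.31,-0.09,-0.84],1],[[0,0,0.38],[0.31,-0.1,-0.84],1],[[0,0,0.38],[0.31,-0.1,-0.84],1],[[0,0,0.38],[0.31,-0.11,-0.84],1],[[0,0,0.38],[0.3,-0.12,-0.84],1],[[0,0,0.89],[0.79,-0.24,-0.38],1],[[0,0,0.89],[0.77,-0.29,-0.38],1],[[0,0,0.89],[0.75,-0.34,-0.38],1],[[0,0,0.89],[0.73,-0.38,-0.38],1],[[0,0,0.89],[0.71,-0.43,-0.38],1],[[0,0,0.89],[0.68,-0.47,-0.38],1],[[0,0,0.89],[0.65,-0.51,-0.38],1],[[0,0,0.89],[0.61,-0.55,-0.38],1],[[0,0,0.89],[0.58,-0.59,-0.38],1],[[0,0,0.89],[0.54,-0.62,-0.38],1],[[0,0,0.89],[0.5,-0.65,-0.38],1],[[0,0,0.89],[0.46,-0.68,-0.38],1]])

```text
t: 32.85
eef_pos: [0.4567, 0.1469, 0.2326]
eef_rot: [[0.91, 0.414, 0.004], [0.414, -0.91, -0.0], [0.004, 0.002, -1.0]]
wrist_force: [0.1, 0.0, -1.6]
width: 0.179
```

Run:
```python
from sc import *
rows_path([(np.array([.46,.23,.22]),toolR(-80.6,0)),(np.array([.472,.260,.16]),toolR(-80.6,0))],1,vmax=.95)
```

```text
32.85 [0.45673582 0.14685478 0.23264791] [ 0.09705033  0.00265365 -1.57275258] 0.17870692831541343
5 rows [[[0.0, -0.01, 0.75], [0.37, -0.74, 0.13], 1], [[0.0, -0.01, 0.75], [0.33, -0.76, 0.13], 1], [[0.0, -0.01, 0.75], [0.29, -0.78, 0.13], 1], [[0.0, -0.01, 0.75], [0.25, -0.79, 0.13], 1], [[0.0, -0.01, 0.75], [0.21, -0.81, 0.13], 1]]
end joints [0.24 0.3  1.55 0.   1.3  1.64]
4 rows [[[0.0, 0.0, -0.0], [0.21, -0.35, 0.75], 1], [[0.0, 0.0, -0.0], [0.21, -0.35, 0.75], 1], [[0.0, 0.0, -0.0], [0.21, -0.35, 0.75], 1], [[0.0, 0.0, -0.0], [0.21, -0.35, 0.75], 1]]
end joints [0.29 0.41 1.56 0.   1.18 1.69]
```

Request:
move_arm(motion=[[[0,0,0.75],[0.37,-0.74,0.13],1],[[0,0,0.75],[0.33,-0.76,0.13],1],[[0,0,0.75],[0.29,-0.78,0.13],1],[[0,0,0.75],[0.25,-0.79,0.13],1],[[0,0,0.5],[0.21,-0.7,0.13],1],[[0,0,0],[0.21,-0.1,0.75],1],[[0,0,0],[0.21,-0.1,0.75],1],[[0,0,0],[0.21,-0.1,0.75],1],[[0,0,0],[0.21,-0.1,0.5],1],[[0,0,0],[0,0,0],1],[[0,0,0],[0,0,0],1]])

```text
t: 33.77
eef_pos: [0.475, 0.2467, 0.1723]
eef_rot: [[0.985, 0.17, 0.013], [0.17, -0.985, 0.002], [0.013, 0.0, -1.0]]
wrist_force: [-0.4, 0.4, -1.0]
width: 0.178
```

Run:
```python
from sc import *
import pickle
c=arm.capture("wrist");cv2.imwrite("pics/w15.png",c["pixels"]); s=arm.get_state(); pickle.dump((c,s),open("w15.pkl","wb"))
print(s["eef_rot"],s["eef_pos"])
```

```text
33.7667 [0.47499598 0.24673542 0.17233875] [-0.38810316  0.35373786 -1.02892965] 0.17791934316131242
[[ 9.85349281e-01  1.70041339e-01  1.31429614e-02]
 [ 1.70028654e-01 -9.85436913e-01  2.08480721e-03]
 [ 1.33060627e-02  1.80416750e-04 -9.99911454e-01]] [0.475032   0.24667464 0.17246157]
```

View pics/w15.png

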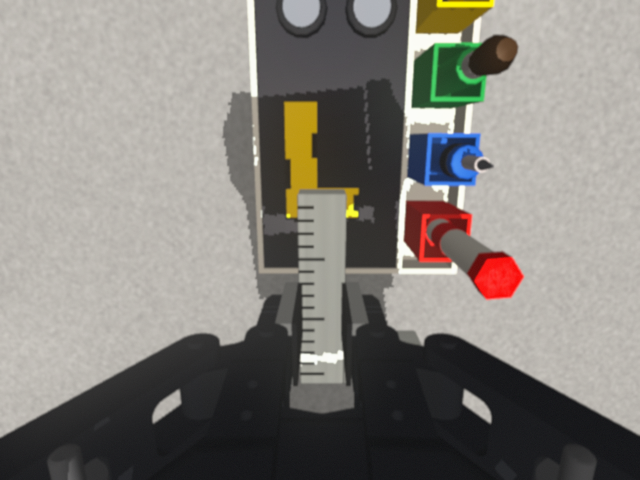

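Run:
```python
import cv2,numpy as np
i=cv2.imread("pics/w15.png"); i=np.clip(255*(i/255.)**.55,0,255).astype('u1')
cv2.imwrite("pics/w15z.png",cv2.resize(i[85:225,245:385],None,fx=4.2,fy=4.2,interpolation=cv2.INTER_CUBIC))
cv2.imwrite("pics/w15y.png",cv2.resize(i[180:400,265:375],None,fx=2.7,fy=2.7,interpolation=cv2.INTER_CUBIC))
```

```text
(no output)
```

View pics/w15z.png

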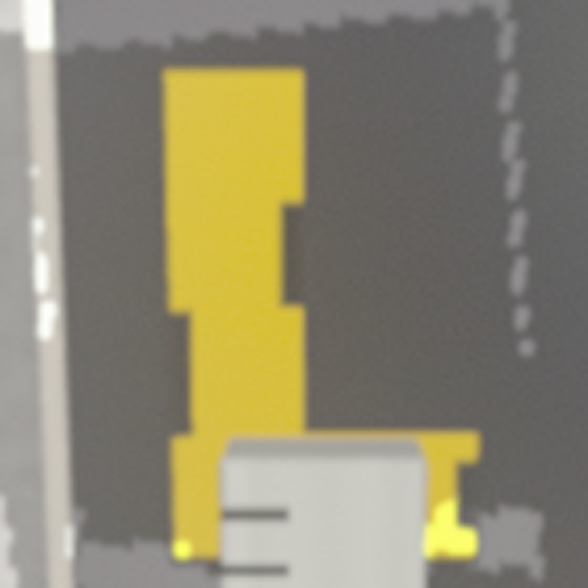

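View pics/w15y.png

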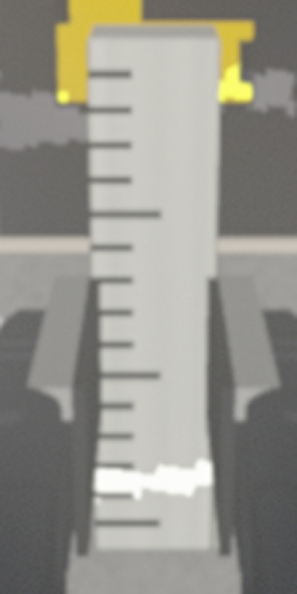

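```bash
cat > fit5.py <<'E'
from chk import *
import pickle
c,s=pickle.load(open("w15.pkl","rb")); C=cam(c); p,R=s["eef_pos"],s["eef_rot"]
def T(v,q,z): c,s_=np.cos(v[2]),np.sin(v[2]); return np.array([v[0]+(c*q[0]-s_*q[1])/1e3,v[1]+(s_*q[0]+c*q[1])/1e3,z])
Z=lambda q:np.array(q)/4.2+[245,85]-.38
Y=lambda q:np.array(q)/2.7+[265,180]-.31
M=[((-12,43),.02,Z((163,70))),((12,43),.02,Z((305,70))),((12,-19),.028,Z((305,432))),((-12,-43),.02,Z((172,558))),((44,-43),.02,Z((478,558))),((44,-19),.027,Z((480,432)))]
f=lambda M,v0:least_squares(lambda v:np.concatenate([proj(C,T(v,a,z))-b for a,z,b in M]),v0,loss='soft_l1')
r=f(M,[.522,.268,-1.407]); print("cutout",r.x,np.degrees(r.x[2]),np.round(r.fun,1))
zt=p[2]+.00395
M2=[((-9,40),zt,Z((222,458))),((9,40),zt,Z((424,458))),((-9,-40),zt,Y((95,548)))]
q=f(M2,[p[0],p[1],-1.4]); print("scale (image)",q.x,np.degrees(q.x[2]),np.round(q.fun,1))
# scale by encoders
sx,sy,a=np.load("scale.npy"); Rp=np.array([[.18977,.98183,.0007],[.98183,-.18977,-.0003],[0,0,-1]]);pp=np.array([.447173,-.099115,.00905])
loc=Rp.T@(np.array([sx,sy,.0065])-pp); w=p+R@loc; print("scale (encoder)",w, "yaw",np.degrees(np.arctan2(R[1,1],R[0,1]))+np.degrees(a)+10.94,"loc",loc)
print("image in tool",R.T@(np.array([q.x[0],q.x[1],zt])-p))
E
python3 fit5.py
```

```text
cutout [ 0.52014598  0.26904277 -1.40147056] -80.29834832851043 [ 0.3 -0.1 -0.5 -0.1 -0.4  0.4  0.8 -0.3 -0.6 -0.2  0.5  0.3]
scale (image) [ 0.4808867   0.24670862 -1.4008675 ] -80.26379530913363 [-0.7 -0.4  0.9 -0.4 -0.1  3.2]
scale (encoder) [0.47999155 0.24776628 0.1699798 ] yaw -80.18451572251995 loc [ 0.00503948 -0.00023286  0.00254901]
image in tool [ 0.00582727  0.00096277 -0.00387263]
```

```bash
cat > pl.py <<'E'
from chk import *
s=arm.get_state(); print(s["t"],s["eef_pos"],s["wrist_force"],s["width"])
R=toolR(-80.35,0); x=R[:2,0]; tp=np.array([.5202,.2700])-.0052*x; print(tp)
E
python3 - <<'E'
from pl import *
rows_path([(np.array([*tp,.10]),R),(np.array([*tp,.055]),R)],1,vmax=.7)
E
```

```text
33.8167 [0.475032   0.24667464 0.17246157] [ 0.30788081  0.0134167  -0.58875913] 0.17828699021148042
[0.51507358 0.26912833]
7 rows [[[0.0, -0.03, 0.01], [0.3, -0.11, 0.52], 1], [[0.0, -0.03, 0.01], [0.3, -0.11, 0.52], 1], [[0.0, -0.03, 0.01], [0.3, -0.11, 0.52], 1], [[0.0, -0.03, 0.01], [0.31, -0.11, 0.52], 1], [[0.0, -0.03, 0.01], [0.31, -0.11, 0.52], 1], [[0.0, -0.03, 0.01], [0.31, -0.11, 0.52], 1], [[0.0, -0.03, 0.01], [0.31, -0.11, 0.52], 1]]
end joints [0.28 0.56 1.49 0.   1.09 1.68]
4 rows [[[0.0, 0.0, -0.0], [0.0, 0.0, 0.56], 1], [[0.0, 0.0, -0.0], [0.0, 0.0, 0.56], 1], [[0.0, 0.0, -0.0], [0.0, 0.0, 0.56], 1], [[0.0, 0.0, -0.0], [0.0, 0.0, 0.56], 1]]
end joints [0.28 0.62 1.52 0.   1.   1.68]
```

Request:
move_arm(motion=[[[0,-0.03,0.01],[0.3,-0.11,0.52],1],[[0,-0.03,0.01],[0.3,-0.11,0.52],1],[[0,-0.03,0.01],[0.3,-0.11,0.52],1],[[0,-0.03,0.01],[0.31,-0.11,0.52],1],[[0,-0.03,0.01],[0.31,-0.11,0.52],1],[[0,-0.03,0.01],[0.31,-0.11,0.52],1],[[0,-0.03,0.01],[0.31,-0.11,0.52],1],[[0,0,0],[0,0,0.5],1],[[0,0,0],[0,0,0.5],1],[[0,0,0],[0,0,0.3],1],[[0,0,0],[0,0,0],1]])

```text
t: 34.73
eef_pos: [0.5205, 0.2707, 0.0662]
eef_rot: [[0.987, 0.163, 0.001], [0.163, -0.987, 0.0], [0.001, -0.0, -1.0]]
wrist_force: [0.2, 0.2, -0.2]
width: 0.179
```

Run:
```python
from pl import *
rows_path([(np.array([*tp,.055]),R)],1,vmax=.7)
```

```text
34.7333 [0.5204811  0.27074952 0.06616306] [ 0.2206736   0.15338517 -0.16911899] 0.17916209103949873
[0.51507358 0.26912833]
1 rows [[[-0.0, -0.02, -0.07], [-0.28, 0.04, 0.56], 1]]
end joints [ 0.28  0.62  1.52 -0.    1.    1.68]
```

Request:
move_arm(motion=[[[0,-0.02,-0.07],[-0.28,0.04,0.4],1],[[0,0,0],[0,0,0.1],1],[[0,0,0],[0,0,0],1]])

```text
t: 34.98
eef_pos: [0.5144, 0.2687, 0.0557]
eef_rot: [[0.986, 0.168, 0.0], [0.168, -0.986, 0.0], [0.0, -0.0, -1.0]]
wrist_force: [-0.1, -0.1, -0.9]
width: 0.179
```

Run:
```python
from pl import *
print(s["eef_rot"])
import pickle
c=arm.capture("wrist");i=c["pixels"][60:300,180:460]; i=np.clip(255*(i/255.)**.6,0,255).astype('u1'); cv2.imwrite("pics/w16.png",cv2.resize(i,None,fx=2.5,fy=2.5,interpolation=cv2.INTER_CUBIC))
pickle.dump((c,arm.get_state()),open("w16.pkl","wb"))
snap("c1",[.52,.27,.05],half=(60,60),f=6)
rows_path([(np.array([*tp,.042]),R)],1,vmax=.7)
```

```text
34.9833 [0.51435793 0.26873941 0.05565702] [-0.07842926 -0.10377257 -0.93437111] 0.179468627712984
[0.51507358 0.26912833]
[[ 9.85732729e-01  1.68317983e-01  2.11034917e-04]
 [ 1.68317925e-01 -9.85732725e-01  2.66696516e-04]
 [ 2.52913844e-04 -2.27370525e-04 -9.99999942e-01]]
side crop origin 236 340 f 6
scene crop origin 414 243 f 6
2 rows [[[-0.0, -0.01, 0.0], [0.01, -0.01, 0.35], 1], [[-0.0, -0.01, 0.0], [0.01, -0.01, 0.35], 1]]
end joints [0.28 0.64 1.53 0.   0.97 1.68]
```

View pics/w16.png

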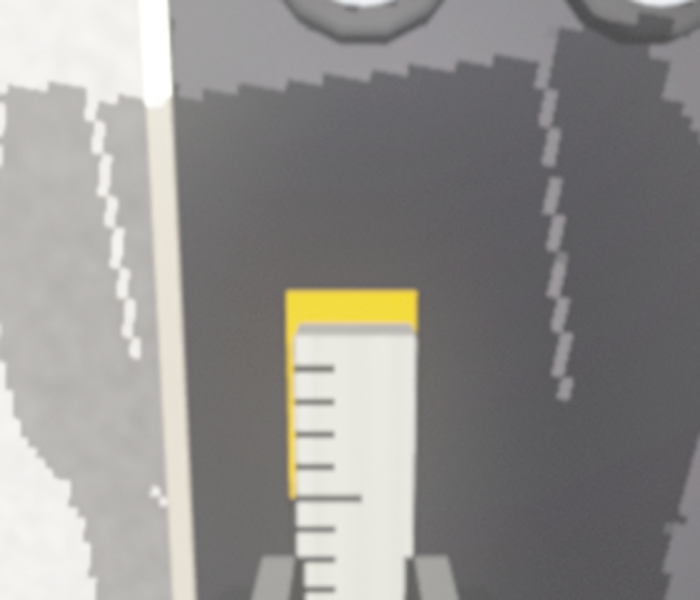

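View pics/c1_b.png

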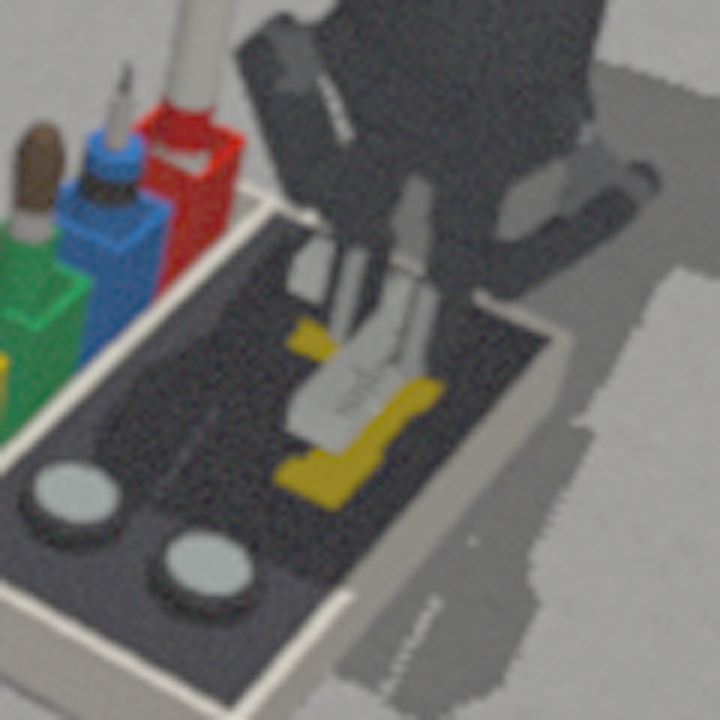

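Run:
```python
from pl import *
import pickle
c,s=pickle.load(open("w16.pkl","rb"));C=cam(c);p,R_=s["eef_pos"],s["eef_rot"]
Q=lambda q:np.array(q)/2.5+[180,60]-.3
for nm,q,z in (("cut -x",(286,290),.02),("cut +x",(418,290),.02),("sc -x top",(296,335),p[2]+.004),("sc +x top",(415,335),p[2]+.004),("sc -x bot",(301,324),p[2]-.009),("sc +x bot",(413,324),p[2]-.009)):
    print(nm,np.round((R_.T@(onplane(C,Q(q),z)-p))*1e3,1))
```

```text
35.1333 [0.51473436 0.26885661 0.05613358] [ 0.21140467  0.25846959 -0.82670994] 0.18378460896721605
[0.51507358 0.26912833]
cut -x [ 48.1 -11.5  35.7]
cut +x [48.1 12.8 35.7]
sc -x top [45.9 -7.4 -4. ]
sc +x top [45.9  9.8 -4. ]
sc -x bot [45.7 -7.3  9. ]
sc +x bot [45.6 10.3  9. ]
```

Request:
move_arm(motion=[[[0,0,0],[0,-0.02,0.35],1],[[0,0,0],[0,0,0.3],1],[[0,0,0],[0,0,0.15],1],[[0,0,0],[0,0,0],1]])

```text
t: 35.47
eef_pos: [0.5153, 0.2695, 0.0396]
eef_rot: [[0.986, 0.168, 0.003], [0.168, -0.986, 0.001], [0.003, -0.001, -1.0]]
wrist_force: [0.7, 0.8, -0.4]
width: 0.176
```

```bash
python3 pl.py
```

```text
35.4667 [0.51533819 0.26950616 0.03955839] [ 0.68317517  0.77069335 -0.42575553] 0.17611753036446023
[0.51507358 0.26912833]
```

Request:
move_arm(motion=[[[0,0,0],[-0.01,0,0.15],1],[[0,0,0],[0,0,0.1],1],[[0,0,0],[0,0,0],1]])

```text
t: 35.72
eef_pos: [0.5151, 0.2695, 0.0338]
eef_rot: [[0.986, 0.168, 0.003], [0.168, -0.986, 0.001], [0.003, -0.001, -1.0]]
wrist_force: [-0.2, 1.1, -1.2]
width: 0.18
```

```bash
python3 pl.py
```

```text
35.7167 [0.51513179 0.26948046 0.03376113] [-0.18174481  1.11428521 -1.19561383] 0.18014683835098763
[0.51507358 0.26912833]
```

Request:
move_arm(motion=[[[0,0,0],[0,-0.01,0.1],1],[[0,0,0],[0,0,0.05],1],[[0,0,0],[0,0,0],1]])

```text
t: 35.97
eef_pos: [0.5155, 0.2698, 0.0312]
eef_rot: [[0.986, 0.168, 0.004], [0.168, -0.986, 0.001], [0.004, -0.001, -1.0]]
wrist_force: [-0.7, -0.5, -0.3]
width: 0.183
```

```bash
python3 pl.py
```

```text
35.9667 [0.51552053 0.26979493 0.0311727 ] [-0.66380269 -0.50772275 -0.33960698] 0.18279455438958692
[0.51507358 0.26912833]
```

Request:
move_arm(motion=[[[0,0,0],[0,0,0],0.3],[[0,0,0],[0,0,0],0.3],[[0,0,0],[0,0,-0.2],0.3],[[0,0,0],[0,0,-0.8],0.3],[[0,0,0],[-0.6,0,-0.8],0.3],[[0,0,0],[-0.8,0,-0.8],0.3],[[0,0,0],[-0.8,0,-0.6],1],[[0,0,0],[0,0,0],1],[[0,0,0],[0,0,0],1]])

```text
t: 36.72
eef_pos: [0.471, 0.262, 0.0988]
eef_rot: [[0.986, 0.168, 0.005], [0.168, -0.986, 0.002], [0.006, -0.001, -1.0]]
wrist_force: [1.1, 0.3, 0.1]
width: 0.001
```

Run:
```python
from pl import *
import pickle
c=arm.capture("wrist"); i=c["pixels"]; s=arm.get_state(); pickle.dump((c,s),open("w17.pkl","wb"))
i=np.clip(255*(i/255.)**.6,0,255).astype('u1'); cv2.imwrite("pics/w17.png",i)
snap("c2",[.52,.27,.03],half=(50,50),f=6)
```

```text
36.7167 [0.47104195 0.26202841 0.0987968 ] [1.11128158 0.253691   0.14009635] 0.0005668569918156744
[0.51507358 0.26912833]
side crop origin 246 361 f 6
scene crop origin 422 261 f 6
```

View pics/w17.png

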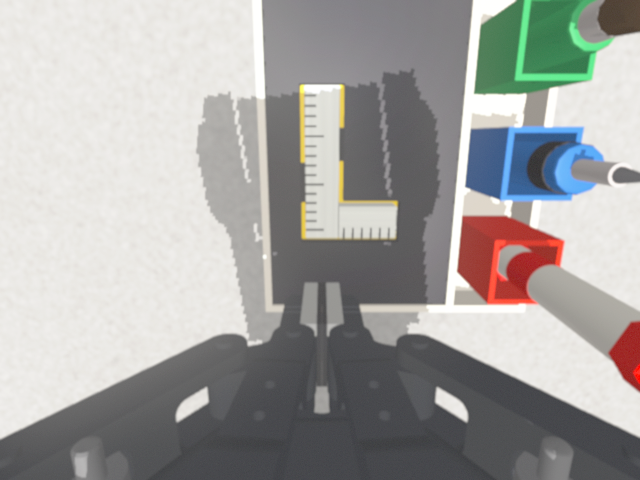

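View pics/c2_b.png

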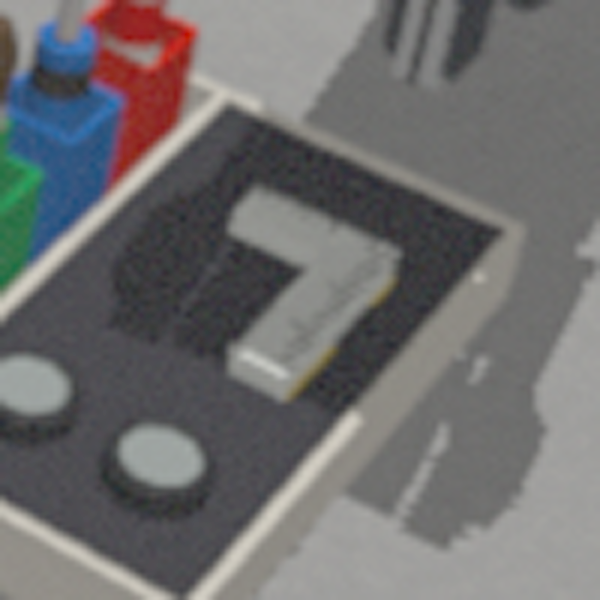

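Run:
```python
from pl import *
rows_path([(np.array([.512,.2635,.046]),R)],1,vmax=.7)
```

```text
36.8667 [0.47117348 0.26192565 0.09768625] [1.13335365 0.64979457 0.87930523] 0.0024524238887893746
[0.51507358 0.26912833]
5 rows [[[-0.0, -0.01, -0.0], [0.4, 0.05, 0.52], 1], [[-0.0, -0.01, -0.0], [0.4, 0.05, 0.52], 1], [[-0.0, -0.01, -0.0], [0.4, 0.05, 0.52], 1], [[-0.0, -0.01, -0.0], [0.4, 0.05, 0.52], 1], [[-0.0, -0.01, -0.0], [0.4, 0.05, 0.52], 1]]
end joints [0.27 0.63 1.54 0.   0.97 1.67]
```

Request:
move_arm(motion=[[[0,-0.02,0],[0.4,0.05,0.52],1],[[0,-0.02,0],[0.4,0.05,0.52],1],[[0,-0.02,0],[0.4,0.05,0.5],1],[[0,-0.02,0],[0.4,0.05,0.4],1],[[0,0,0],[0.1,0.02,0.2],1],[[0,0,0],[0,0,0],1],[[0,0,0],[0,0,0],1]])

```text
t: 37.45
eef_pos: [0.5084, 0.2629, 0.0479]
eef_rot: [[0.986, 0.166, -0.008], [0.166, -0.986, -0.001], [-0.008, -0.0, -1.0]]
wrist_force: [0.4, 0.5, 0.0]
width: 0.003
```

Run:
```python
from pl import *
rows_path([(np.array([.512,.2635,.040]),R)],1,vmax=.7)
```

```text
37.45 [0.50840098 0.26290395 0.0478767 ] [0.37691794 0.53902299 0.01040434] 0.002813900945906204
[0.51507358 0.26912833]
1 rows [[[-0.0, 0.11, -0.02], [0.19, 0.0, 0.39], 1]]
end joints [ 0.27  0.63  1.55 -0.    0.96  1.67]
```

Request:
move_arm(motion=[[[0,0.11,0],[0.19,0,0.3],1],[[0,0,0],[0,0,0.1],1],[[0,0,0],[0,0,0.1],1],[[0,0,0],[0,0,0.1],1]])

```text
t: 37.78
eef_pos: [0.5123, 0.2638, 0.0358]
eef_rot: [[0.986, 0.167, 0.002], [0.167, -0.986, 0.001], [0.002, -0.0, -1.0]]
wrist_force: [-0.1, 0.1, 0.1]
width: 0.002
```

```bash
python3 pl.py
```

```text
37.7833 [0.51225738 0.26384277 0.03575747] [-0.13343443  0.10940087  0.14398361] 0.0023337973953479964
[0.51507358 0.26912833]
```

Request:
move_arm(motion=[[[0,0,0],[0,0,0.1],1],[[0,0,0],[0,0,0.07],1]])

```text
t: 37.95
eef_pos: [0.5124, 0.2638, 0.033]
eef_rot: [[0.986, 0.167, 0.003], [0.167, -0.986, 0.0], [0.003, 0.0, -1.0]]
wrist_force: [-7.7, -3.8, 19.1]
width: 0.001
```

Request:
move_arm(motion=[[[0,0,0],[0,0,0.08],1],[[0,0,0],[0,0,0.06],1]])

```text
t: 38.12
eef_pos: [0.5123, 0.2638, 0.033]
eef_rot: [[0.986, 0.168, 0.003], [0.168, -0.986, -0.0], [0.003, 0.001, -1.0]]
wrist_force: [-4.4, -1.6, 9.4]
width: -0.0
```

Request:
move_arm(motion=[[[0,0,0],[0,0,-0.3],1],[[0,0,0],[0,0,-0.8],1],[[0,0,0],[-0.7,0,-0.8],1],[[0,0,0],[-0.8,0,-0.8],1],[[0,0,0],[-0.8,0,-0.9],1],[[0,0,0],[-0.5,0,-0.9],1],[[0,0,0],[0,0,-0.9],1],[[0,0,0],[0,0,0],1],[[0,0,0],[0,0,0],1]])

```text
t: 38.87
eef_pos: [0.4538, 0.2541, 0.1475]
eef_rot: [[0.986, 0.168, 0.005], [0.168, -0.986, 0.001], [0.005, -0.0, -1.0]]
wrist_force: [-1.3, 0.7, -0.6]
width: -0.003
```

Run:
```python
from pl import *
import pickle
c=arm.capture("wrist"); i=c["pixels"]; s=arm.get_state(); pickle.dump((c,s),open("w18.pkl","wb"))
i=np.clip(255*(i/255.)**.6,0,255).astype('u1'); cv2.imwrite("pics/w18.png",i)
snap("c3",[.55,.22,.05],half=(66,60),f=6)
```

```text
38.8667 [0.45377973 0.25414862 0.14747469] [-1.30128248  0.69984632 -0.57843582] -0.0029078731599055238
[0.51507358 0.26912833]
side crop origin 224 302 f 6
scene crop origin 378 236 f 6
```

View pics/w18.png

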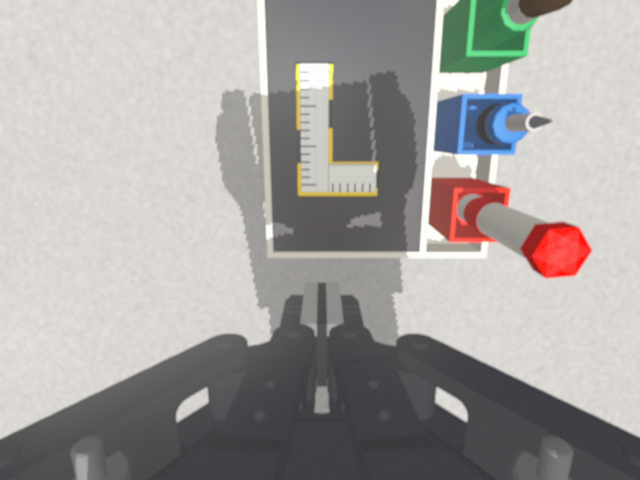

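View pics/c3_b.png

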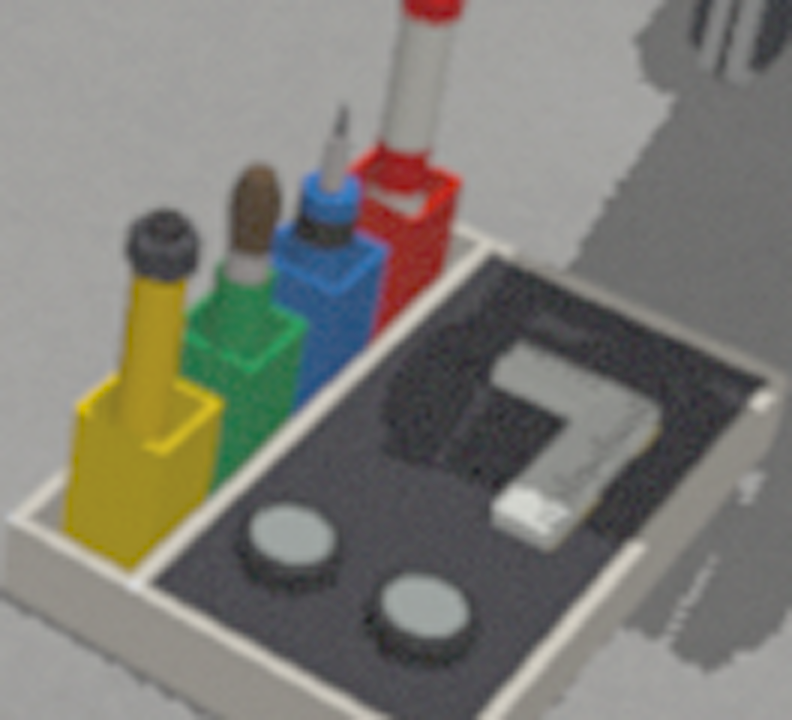

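View pics/c3.png

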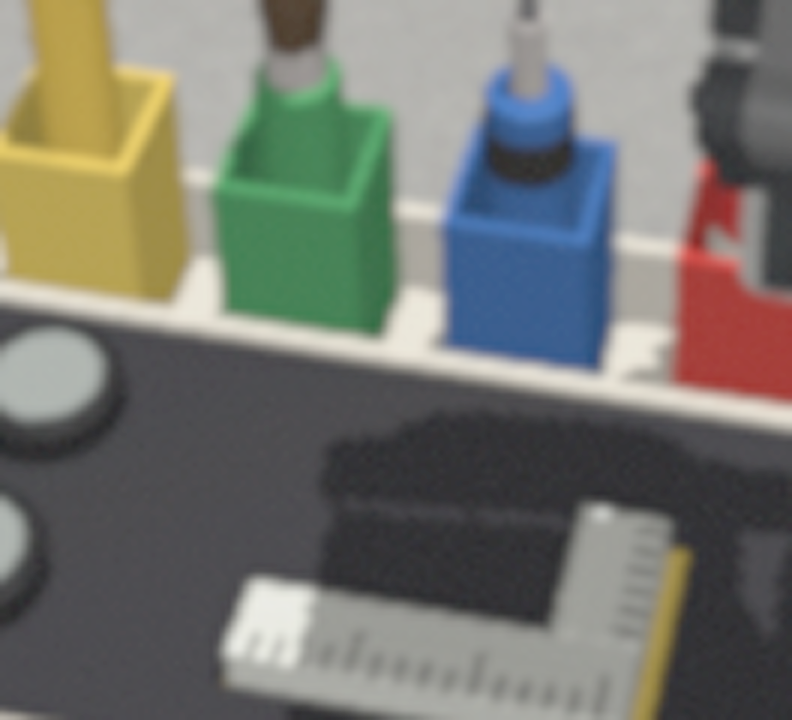

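Run:
```python
import cv2
i=cv2.imread("pics/w18.png")
cv2.imwrite("pics/w18z.png",cv2.resize(i[55:205,285:390],None,fx=5,fy=5,interpolation=cv2.INTER_CUBIC)[:, :])
i=cv2.imread("pics/w17.png")
cv2.imwrite("pics/w17z.png",cv2.resize(i[75:250,290:410],None,fx=3.4,fy=3.4,interpolation=cv2.INTER_CUBIC)[:, :])
```

```text
(no output)
```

View pics/w18z.png

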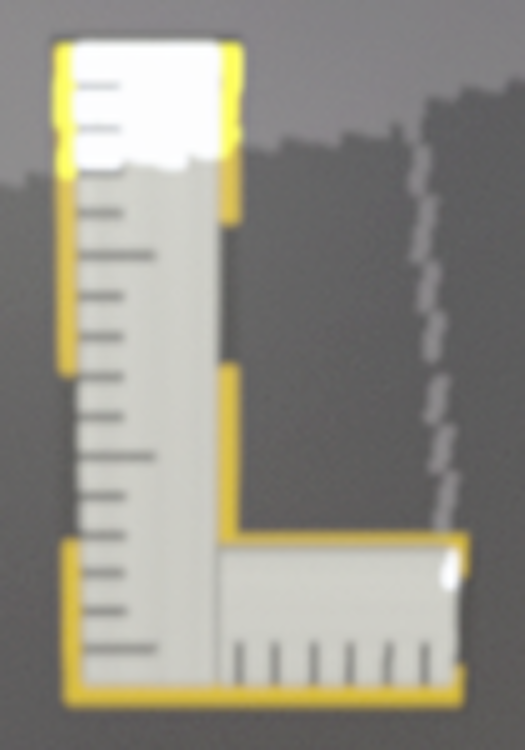

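Run:
```python
from chk import *
import pickle
C=cam(pickle.load(open("w18.pkl","rb"))[0])
S=lambda p:np.array(p)/5+[285,55]-.4
M=[((-9,40),(75,42)),((9,40),(219,42)),((41,-22),(459,548)),((41,-40),(456,687)),((9,-22),(220,547)),((-9,-40),(82,686))]
def T(v,q):
    c,s=np.cos(v[2]),np.sin(v[2]); return np.array([v[0]+(c*q[0]-s*q[1])/1e3,v[1]+(s*q[0]+c*q[1])/1e3,v[3]])
r=least_squares(lambda v:np.concatenate([proj(C,T(v,a))-S(b) for a,b in M]),[.52,.27,-1.4,.033])
print("scale",r.x,np.degrees(r.x[2]),np.round(r.fun,1))
N=[((-12,-43),.02,(65,705)),((44,-43),.02,(462,705)),((44,-19),.028,(468,533)),((-12,43),.02,(54,42)),((12,-19),.028,(240,535))]
def T2(v,q,z):
    c,s=np.cos(v[2]),np.sin(v[2]); return np.array([v[0]+(c*q[0]-s*q[1])/1e3,v[1]+(s*q[0]+c*q[1])/1e3,z])
k=least_squares(lambda v:np.concatenate([proj(C,T2(v,a,z))-S(b) for a,z,b in N]),[.52,.27,-1.4])
print("cutout",k.x,np.degrees(k.x[2]),np.round(k.fun,1))
v0=least_squares(lambda v:np.concatenate([proj(C,T([*v,.033],a))-S(b) for a,b in M]),[.52,.27,-1.4]).x
print("scale z fixed",v0)
```

```text
scale [ 0.5216531   0.26917464 -1.40195055  0.03200118] -80.32584963482402 [-0.1 -0.1  0.2 -0.1  0.2  0.3 -0.2 -0.4 -0.4  0.5  0.4 -0.1]
cutout [ 0.52031395  0.26938401 -1.40314161] -80.39409203458483 [-0.2 -0.3 -0.4 -0.3  1.4  0.3 -0.1  0.4 -0.7 -0.1]
scale z fixed [ 0.52164079  0.26920568 -1.40186985]
```

Run:
```python
from h import *
N=cam(arm.capture("scene"))
# tail tops expected
print("exp marker tail px",proj(N,[.4904,.1659,.1485]),"torch tail",proj(N,[.644,.190,.1385]))
print(arm.get_state()["wrist_force"],arm.get_state()["t"]); print(arm.sign_off())
c=arm.capture("scene"); cv2.imwrite("pics/end.png",cv2.resize(c["pixels"][200:350,370:520],None,fx=4,fy=4))
```

```text
exp marker tail px [449.36814592 231.7551423 ] torch tail [404.75215316 271.18379172]
[0.67876984 0.56069477 0.46007281] 39.0667
the job is handed in; nothing more can be done
None
the job is handed in; nothing more can be done
```

I put all three accessories back in the caddy and handed the job in at about 39 s of the 72 s allowed; no verdict was reported.

- **Marker:** it stands cap down in the red cup. I let it go with the cap about 1.3 mm above the floor, and it looked upright in the wrist and scene views afterwards.
- **Torch:** it stands lens down in the yellow cup. I let it go about 1.1 mm above the floor, and it also looked upright afterwards.
- **Scale:** it is in its cutout, marks up.
  - **Press:** it stopped with its top at 33.0 mm, which is full depth. That took up to 19 N, more than the 6 to 10 N stated.
  - **Position:** the last wrist picture puts it about 1.3 mm from the cutout's centre and aligned to within 0.1°. Its top measured about 32 mm there, within that fit's error of the 33 mm that means home. I did not measure its level separately.
- **Everything else:** the dust brush and scriber stood upright in their cups in the last pictures. I never felt the arm touch anything else on the bench. I took no final close-up of the vial, eyepiece, dish, blower and mineral.

- **Regrips:** my first grip on each pen was too shallow, so I opened the fingers, lowered the gripper and gripped again. The fingertips touched the table then, with 9 to 18 N.
- **Camera disagreement:** the cameras disagreed by up to about 4 mm on where the cups stand. I checked the lined-up positions in the scene picture and watched the wrist force while inserting; neither cup gave any contact force.
- **Missing last picture:** the scene picture I wanted after handing in failed because the cameras no longer answered.

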